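# Scan the wooden rings into stock and stack them on their stand

## Task

Book the wooden rings on the table into stock: pick up the hand scanner and, from the largest ring to the smallest, keep it steadily, for two full seconds, with its window about 5 cm from the ring's barcode sticker, pointed squarely at the middle of the sticker, while the ring lies on the table. When all are scanned stand the scanner upright back in its dock and let go, and only then thread the rings down the post of the wooden stand, largest at the bottom and smallest on top, each lying flat and fully home. Three or all four of the ring sizes are there each time; leave the other things on the table where they are.

Things in the scene. Friction and masses are not known exactly. Their poses are not given: they have to be found in the camera images.
- ring_red_center (a point): red wooden ring, 62 mm outside diameter, 15 mm high, with a 20 mm hole right through; lies flat. Its lower 9.2 mm is an upright cylindrical band (grip here, across the diameter); above it a 30-degree bevel runs in to a flat top 42 mm across. Site at the ring's centre, 7.5 mm above its underside; z up along the hole.
- ring_red_label (a point): centre of the white barcode sticker (17 x 10 mm) on the bevel of the red ring, 26 mm out from the ring's axis on its own -x side and 12.1 mm above its underside. z points squarely out of the sticker (up and outward, 30 degrees from vertical), y runs along the sticker's long side.
- ring_yellow_center (a point): golden yellow wooden ring, 56 mm outside diameter, 15 mm high, with a 20 mm hole right through; lies flat. Its lower 9.2 mm is an upright cylindrical band (grip here, across the diameter); above it a 30-degree bevel runs in to a flat top 36 mm across. Site at the ring's centre, 7.5 mm above its underside; z up along the hole.
- ring_yellow_label (a point): centre of the white barcode sticker (17 x 10 mm) on the bevel of the golden yellow ring, 23 mm out from the ring's axis on its own -x side and 12.1 mm above its underside. z points squarely out of the sticker (up and outward, 30 degrees from vertical), y runs along the sticker's long side.
- ring_green_center (a point): green wooden ring, 50 mm outside diameter, 15 mm high, with a 20 mm hole right through; lies flat. Its lower 9.2 mm is an upright cylindrical band (grip here, across the diameter); above it a 30-degree bevel runs in to a flat top 30 mm across. Site at the ring's centre, 7.5 mm above its underside; z up along the hole.
- ring_green_label (a point): centre of the white barcode sticker (17 x 10 mm) on the bevel of the green ring, 20 mm out from the ring's axis on its own -x side and 12.1 mm above its underside. z points squarely out of the sticker (up and outward, 30 degrees from vertical), y runs along the sticker's long side.
- ring_blue_center (a point): blue wooden ring, 44 mm outside diameter, 15 mm high, with a 20 mm hole right through; lies flat. Its lower 9.2 mm is an upright cylindrical band (grip here, across the diameter); above it a 30-degree bevel runs in to a flat top 24 mm across. Site at the ring's centre, 7.5 mm above its underside; z up along the hole.
- ring_blue_label (a point): centre of the white barcode sticker (17 x 10 mm) on the bevel of the blue ring, 17 mm out from the ring's axis on its own -x side and 12.1 mm above its underside. z points squarely out of the sticker (up and outward, 30 degrees from vertical), y runs along the sticker's long side.
- scanner_window (a point): hand scanner, 142 mm tall, 0.13 kg: white round nose (46 mm diameter, 24 mm high, tapering above to 36 mm) below a dark upright handle. Site at the centre of the flat window under the nose; z runs up along the handle, and the scanner looks out along -z. At the start it stands on its nose in the dock.
- scanner_grip (a point): point on the scanner's handle, 105 mm above its window along its axis; the handle is a bar with flat sides, 26 mm along its x and 24 mm along its y, from 34 to 142 mm above the window. Grip across y or x; axes as those of the window.
- dock_floor (a point): fixed grey dish, the scanner's dock: inner floor 4 mm above the table, 66 mm across inside, rim 10 mm above the table. Site at the centre of the inner floor; z up.
- stand_seat (a point): fixed wooden stacking stand: round foot 92 mm across and 12 mm high with an upright post 15 mm in diameter in its middle. Site at the foot of the post, on the top face of the foot where the first ring rests (12 mm above the table); z up.
- stand_tip (a point): round top of the stand's post, 54 mm above the seat (66 mm above the table): with four rings stacked, each 15 mm, it ends 9 mm inside the fourth one's hole.
- egg_cup: small wooden egg cup, 50 mm across, 53 mm high, standing loose on the table; bystander. Origin at the centre of its underside.
- toy_car: loose wooden toy car, about 60 x 85 x 54 mm; bystander. Origin at the centre of its underside.
- spinning_top: loose wooden spinning top with a red band, 53 mm across, 62 mm high, standing on its flat foot; bystander. Origin at the centre of its underside.
There are look-alikes about, which are no part of the job. Leave any pink look-alike of the part that bears ring_blue_center alone.

How it is judged:
By the outcome, as a careful person would: the job done as asked, in the order asked, and still so for the second after the job is handed in, with the robot touching nothing.
Of ring_red, ring_yellow, ring_green, ring_blue only 3 to 4 are there at a start; the rules pass over those that are not, and their reading is None.
At some moment in a run one of ring_red, ring_yellow, ring_green, ring_blue may be knocked a few centimetres aside while the robot is not near it.
It also fails if it takes over 200 s, if anything falls off the work surface, if the arm or the gripper's body presses on something with over 40 N, if the wrist force passes 120 N, or if a joint passes its speed limit or range.

## Robot

A 6-joint arm with a two-finger parallel gripper is mounted at the origin on a cart in front of the work surface, level with it; the furniture and walls round the work are solid. World frame = base frame: x ahead of the robot, y to its left, z up, the work surface at z = 0. Lengths are in m, angles in rad, forces in N, time in s.
With the tool pointing down it reaches from about 0.35 to 0.875 m from the base axis. Payload 15.5 kg.
Tool frame: the origin (TCP) lies on the centre line of the jaws, within the pads' length; the fingertips stand 11 mm ahead of it and the grasp point (between the pads) lies 8 mm behind it; z points along the fingers, y is the direction in which the jaws open and shut (so a half turn about z gives the same grasp; the last joint's range is limited). The gripper opens to 85 mm and grips with 20 to 120 N. Pads are 22 mm wide; open, the fingers measure 114 mm over their backs; the gripper's body (76 mm by 85 mm) begins 54 mm behind the grasp point. The pads swing forward as they close: fully open they stand 13 mm farther back than shut.
Start: joints at [-1.313, 0.494, 1.345, -0, 1.302, -0.096], TCP at [0.216, -0.587, 0.242] pointing down, gripper open.
Joint ranges: [-2.91, 2.91], [-0.82, 2.16], [0.22, 2.67], [-1.22, 4.37], [0.12, 2.79], [-3.08, 3.08]. Speed limits (rad/s): [1.89, 1.89, 2.57, 3.01, 3.01, 3.01].

## Interface

Orientations are given as a unit quaternion [x, y, z, w].
In Python, from rig import ctrl gives the robot as it stands. The module is installed in compiled form; this text tells all that it offers.
- The arm moves only by the shell command python3 -m handwheel 'ROWS' [FORCE]. ROWS is JSON, a list of rows, each a list of 7 numbers: the finger opening in m, from 0 to 0.0854, then the shift along the tool's x, y, z in m, then the turn, a rotation vector about the tool's x, y, z in degrees. In form: [[claw, x, y, z, rx, ry, rz], ...]. A call has 1 to 12 rows; each row shifts and turns the pose as measured when the row begins, along the tool's axes as they then stand; what a row does not reach is not made up. A row lasts 1/12 s, in which the tool goes at most 41.7 mm and 7.16 degrees, less where a joint would pass 70% of its speed; a pose out of reach is approached as far as the arm can. A call is refused whole if a number of a shift passes 0.0417 or a number of a turn 7.16, either way. A call with a gripper value outside its range is refused whole. The fingers move at their own pace and stop on an object; FORCE is the grip in N (left out, the last holds). Time passes only in rows, so rows that do not move let the fingers close. It gives the time, the measured TCP pose, the force and the opening at its end, in the units of the state.
- ctrl.get_obs(): the state, without advancing time (a new reading comes with each control period).
- ctrl.read_camera(name): name is "scene" or "top" or "wrist"; returns a dict with "frame" (420x560x3 uint8, red, green, blue), "fx", "fy", "cx", "cy" (pixels), "camera_from_world" (4x4, takes a point from world to camera coordinates). Camera axes: x right, y up, looking along -z (the intrinsics and any distortion apply to the point x, -y, -z); pixel columns grow to the right and rows downward; lengths in m; the calibration is good to about 2 mm. The wrist camera is an equidistant fisheye: a pixel r from the principal point sees the ray r / f radians off the axis. A picture is of the moment at which its call begins. There is no depth.
- ctrl.close_job(): hands the job in, once; it reports no verdict.
Trained networks look in a picture, given as the dict that the camera call returned (one of the last four; its "shot" number tells which), for a name from the list of things; names that differ only in an ending like _2 or _b are one class to them, and where a whole thing is asked for, a point or a joint stands for the part that bears it (a point fixed in the world has none). Each returns a list of dicts, best first, with "conf" (0 to 1); they miss things now and then, are a little off and sometimes report something else, mostly with a low value. They report only what shows in the picture. A call takes as long as a camera call. They do not tell look-alikes from the thing itself.
- ctrl.search_frame(label, picture): "box" ([left, top, right, bottom] as shares, 0 to 1, of the picture: columns of its width, rows of its height, round what is visible of it).
- ctrl.cut_out(label, picture): "region" (420x560 bool, what is visible of it) and "box" ([left, top, right, bottom] as shares, 0 to 1, of the picture: columns of its width, rows of its height, round what is visible of it).
The state is a dict: "clock": time; "joint_pos": joint angles; "joint_vel": joint speeds; "joint_efforts": joint torques, N m; "eef_pos": TCP position; "tcp_rot": TCP orientation; "ft_force": force on the tool from outside, world axes, zero at the start; "ft_torque": the same for the moment, N m; "width": finger opening in m.
Only numpy, scipy, OpenCV 4.12 (cv2) and the standard library are available. Lean on these libraries where they do the work, as an engineer would, in place of code of your own. Each camera call takes 0.05 s, during which the arm holds its last target.

## Working session

There is one attempt and no reset: what is moved stays moved. The work goes in short steps, Python scripts to look and compute and a shell command to move; the robot and the scene stay as the last step left them, time stands still between calls to the robot, and variables do not carry over. Pictures are saved under pics/ and viewed, and the job is handed in when it is done.

```bash
mkdir -p pics; python3 - <<'E'
from rig import ctrl
import cv2
o=ctrl.get_obs();print({k:(o[k]) for k in ('clock','eef_pos','tcp_rot','ft_force','width')})
for n in('scene','top','wrist'):
    p=ctrl.read_camera(n);cv2.imwrite(f'pics/{n}0.png',p['frame'][:,:,::-1]);print(n,p['fx'],p['fy'],p['cx'],p['cy'],p['camera_from_world'],[k for k in p])
E
```

```text
{'clock': 0.0, 'eef_pos': array([ 0.2158852 , -0.58616254,  0.24168816]), 'tcp_rot': array([ 9.84481109e-01,  1.75489510e-01, -4.03340966e-05, -6.13154262e-04]), 'ft_force': array([ 0.47273564, -0.29163501,  0.09652104]), 'width': 0.08554407959630134}
scene 389.39988787176975 389.39988787176975 279.4211181817792 209.15134775663356 [[-0.80898858 -0.58777913 -0.00729232  0.48256513]
 [ 0.34940151 -0.49080026  0.7981439  -0.24169258]
 [-0.4727114   0.64314135  0.60242272 -0.87985665]
 [ 0.          0.          0.          1.        ]] ['frame', 'fx', 'fy', 'cx', 'cy', 'camera_from_world', 'shot']
top 486.8211843159197 486.8211843159197 277.61773265963313 215.31718964937582 [[ 2.26731931e-02 -9.99742787e-01  5.34485228e-04  1.64595326e-02]
 [ 9.95301572e-01  2.26228019e-02  9.41434495e-02 -5.92240773e-01]
 [-9.41313262e-02 -1.60255862e-03  9.95558499e-01 -1.15448680e+00]
 [ 0.00000000e+00  0.00000000e+00  0.00000000e+00  1.00000000e+00]] ['frame', 'fx', 'fy', 'cx', 'cy', 'camera_from_world', 'shot']
wrist 325.19226210127806 325.19226210127806 277.5892244913325 208.84035937051704 [[ 3.46133586e-01 -9.38184749e-01 -9.57621613e-04 -6.24092506e-01]
 [ 9.03058434e-01  3.33450436e-01 -2.70732840e-01  3.55599878e-02]
 [ 2.54316741e-01  9.28449404e-02  9.62654046e-01 -3.78677671e-01]
 [ 0.00000000e+00  0.00000000e+00  0.00000000e+00  1.00000000e+00]] ['frame', 'fx', 'fy', 'cx', 'cy', 'camera_from_world', 'shot']
```

View pics/top0.png

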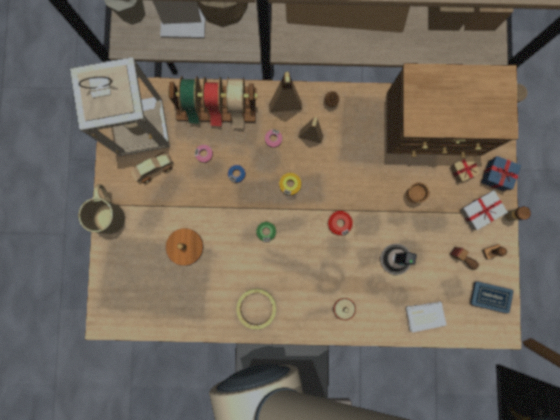

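View pics/scene0.png

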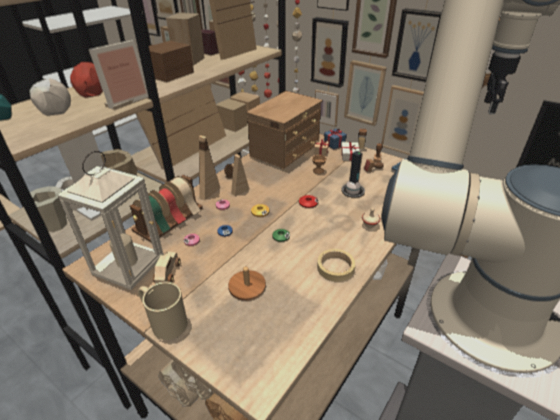

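View pics/wrist0.png

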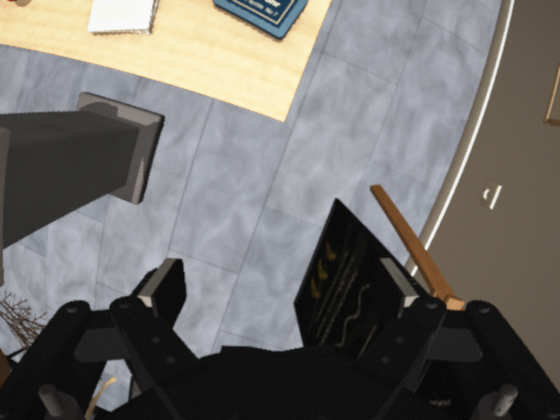

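The top view shows red (340,223), yellow (290,184), green (266,231) and blue (236,174). The pink look-alikes are at (204,154) and (274,139), the stand at (184,247), and the dock with the scanner at (397,259). All four sizes are there.

```bash
cat > h.py <<'E'
from rig import ctrl
import numpy as np, cv2
from scipy.spatial.transform import Rotation as Ro
def ray(p,u,v):
    T=np.array(p['camera_from_world']);a=(u-p['cx'])/p['fx'];b=(v-p['cy'])/p['fy']
    if p['name']=='wrist':
        r=np.hypot(a,b);s=np.sin(r)/r if r>1e-9 else 1
        d=np.array([a*s,b*s,np.cos(r)])
    else: d=np.array([a,b,1.])
    d=np.array([d[0],-d[1],-d[2]]);R=T[:3,:3]
    return -R.T@T[:3,3],R.T@d
def onz(p,u,v,z):
    c,d=ray(p,u,v);return c+d*(z-c[2])/d[2]
def proj(p,X):
    T=np.array(p['camera_from_world']);X=np.atleast_2d(X);c=X@T[:3,:3].T+T[:3,3]
    x,y,z=c[:,0],-c[:,1],-c[:,2]
    if p['name']=='wrist':
        r=np.hypot(x,y);k=np.arctan2(r,z)/np.maximum(r,1e-9)
    else:k=1/z
    return np.stack([p['cx']+p['fx']*x*k,p['cy']+p['fy']*y*k],1)
def shot(n,save=None):
    p=ctrl.read_camera(n);p['name']=n
    if save: cv2.imwrite(f'pics/{save}.png',p['frame'][:,:,::-1])
    return p
def cen(d):
    b=d['box'];return (b[0]+b[2])/2*560,(b[1]+b[3])/2*420,(b[2]-b[0])*560,(b[3]-b[1])*420
def ortho(p,c,z,half=0.06,n=400):
    "metric top-down patch of plane z: image right=+x... rows: y decreasing down"
    xs=np.linspace(-half,half,n);X,Y=np.meshgrid(c[0]+xs,c[1]-xs)
    P=proj(p,np.stack([X.ravel(),Y.ravel(),np.full(X.size,z)],1)).astype(np.float32)
    return cv2.remap(p['frame'],P[:,0].reshape(n,n),P[:,1].reshape(n,n),cv2.INTER_CUBIC)
def pose():
    o=ctrl.get_obs();return np.array(o['eef_pos']),Ro.from_quat(o['tcp_rot'])
def togo(pos,R):
    "shift in current tool axes and rotvec (deg) in tool axes"
    p,r=pose();s=r.inv().apply(np.array(pos)-p);t=(r.inv()*R).as_rotvec(degrees=True)
    print('shift mm',np.round(s*1000,1),'turn deg',np.round(t,2),'rows>=',np.ceil(max(np.linalg.norm(s)/.0417,np.linalg.norm(t)/7.16)))
    return s,t
E
python3 - <<'E'
from h import *
p=shot('top');q=shot('scene')
for n,z in(('ring_red_center',.0075),('ring_yellow_center',.0075),('ring_green_center',.0075),('ring_blue_center',.0075),('scanner_window',.07),('dock_floor',.004),('stand_seat',.012),('stand_tip',.066),('egg_cup',.03),('toy_car',.03),('spinning_top',.03),('ring_red_label',.012),('ring_yellow_label',.012),('ring_green_label',.012),('ring_blue_label',.012)):
    for P in(p,q):
        for d in ctrl.search_frame(n,P)[:3]:
            u,v,w,h=cen(d);print(n,P['name'],round(d['conf'],2),np.round([u,v,w,h]),np.round(onz(P,u,v,z),3))
E
```

```text
ring_red_center top 0.59 [340. 221.  24.  23.] [ 0.583 -0.126  0.008]
ring_red_center scene 0.69 [309. 204.  20.  16.] [ 0.564 -0.114  0.007]
ring_yellow_center top 0.74 [291. 183.  17.  23.] [ 0.675 -0.001  0.008]
ring_yellow_center scene 0.59 [258. 212.  14.   9.] [0.668 0.014 0.007]
ring_green_center top 0.49 [265. 232.  18.  19.] [0.552 0.061 0.008]
ring_green_center scene 0.7 [282. 236.  15.  19.] [0.545 0.059 0.007]
ring_blue_center top 0.76 [275. 138.  18.  18.] [0.789 0.041 0.008]
ring_blue_center top 0.6 [237. 175.  14.  15.] [0.691 0.134 0.008]
ring_blue_center top 0.57 [203. 154.  21.  21.] [0.744 0.221 0.008]
ring_blue_center scene 0.69 [191. 241.  11.  10.] [0.736 0.224 0.007]
ring_blue_center scene 0.42 [225. 230.  17.  12.] [0.69  0.134 0.007]
scanner_window top 0.79 [399. 259.  26.  16.] [ 0.492 -0.255  0.07 ]
scanner_window scene 0.95 [353. 172.  17.  41.] [ 0.498 -0.265  0.07 ]
scanner_window scene 0.53 [249. 282.  42.  38.] [0.469 0.29  0.07 ]
dock_floor top 0.97 [395. 260.  30.  32.] [ 0.49  -0.261  0.004]
dock_floor scene 0.66 [354. 190.  23.  12.] [ 0.486 -0.266
[... 1296 characters left out ...]
    0.012]
ring_yellow_label scene 0.73 [282. 236.  12.  16.] [0.541 0.066 0.012]
ring_yellow_label scene 0.68 [259. 212.  18.  13.] [0.662 0.015 0.012]
ring_green_label top 0.65 [265. 231.  19.  17.] [0.553 0.06  0.012]
ring_green_label scene 0.56 [282. 236.  18.  17.] [0.542 0.063 0.012]
ring_blue_label top 0.77 [237. 173.  22.  23.] [0.696 0.132 0.012]
ring_blue_label top 0.69 [273. 139.  19.  19.] [0.783 0.046 0.012]
ring_blue_label top 0.57 [203. 153.  19.  17.] [0.744 0.22  0.012]
ring_blue_label scene 0.48 [227. 230.  13.   9.] [0.685 0.134 0.012]
ring_blue_label scene 0.47 [193. 240.  16.  15.] [0.731 0.223 0.012]
ring_blue_label scene 0.3 [307. 202.  17.  17.] [ 0.572 -0.114  0.012]
```

```bash
python3 - <<'E'
from h import *
p=shot('wrist');T=p['camera_from_world'];pos,r=pose()
c=-T[:3,:3].T@T[:3,3];print('cam in tool',r.inv().apply(c-pos),'axis in tool',r.inv().apply(-T[2,:3]),'up',r.inv().apply(T[1,:3]))
print(r.as_matrix())
togo([.42,-.24,.27],r)
E
```

```text
cam in tool [ 0.06866956 -0.00043581 -0.13179292] axis in tool [-2.70822265e-01  2.43100665e-04  9.62629338e-01] up [ 9.62629157e-01 -5.93898326e-04  2.70822364e-01]
[[ 9.38405178e-01  3.45536860e-01  7.28437911e-06]
 [ 3.45536860e-01 -9.38405177e-01 -5.14141284e-05]
 [-1.09297774e-05  5.07643058e-05 -9.99999999e-01]]
shift mm [ 311.2 -254.7  -27.7] turn deg [0. 0. 0.] rows>= 10.0
```

```bash
python3 -m handwheel '[[0.085,0.031,-0.0255,-0.003,0,0,0],[0.085,0.031,-0.0255,-0.003,0,0,0],[0.085,0.031,-0.0255,-0.003,0,0,0],[0.085,0.031,-0.0255,-0.003,0,0,0],[0.085,0.031,-0.0255,-0.003,0,0,0],[0.085,0.031,-0.0255,-0.003,0,0,0],[0.085,0.031,-0.0255,-0.003,0,0,0],[0.085,0.031,-0.0255,-0.003,0,0,0],[0.085,0.031,-0.0255,-0.003,0,0,0],[0.085,0.031,-0.0255,-0.003,0,0,0]]' 40
python3 - <<'E'
from h import *
pos,r=pose();print(pos);p=shot('wrist','w1')
t=shot('top')
for P in (p,t):
    for n in('scanner_window','dock_floor'):
        for d in ctrl.cut_out(n,P)[:2]:print(P['name'],n,round(d['conf'],2),np.round(cen(d),1))
E
```

```text
clock: 2.63
eef_pos: [0.4217, -0.2342, 0.2718]
tcp_rot: [0.985, 0.17, 0.0, 0.002]
ft_force: [1.1, -0.8, 0.5]
width: 0.0852
[ 0.42168149 -0.2341518   0.27184987]
wrist scanner_window 0.56 [330.  131.9  58.4  43.7]
wrist dock_floor 0.76 [318.6 130.5  62.1  63.3]
top scanner_window 0.64 [400.8 259.1  27.5  15.8]
top dock_floor 0.7 [395.6 259.1  29.7  29.5]
```

View pics/w1.png

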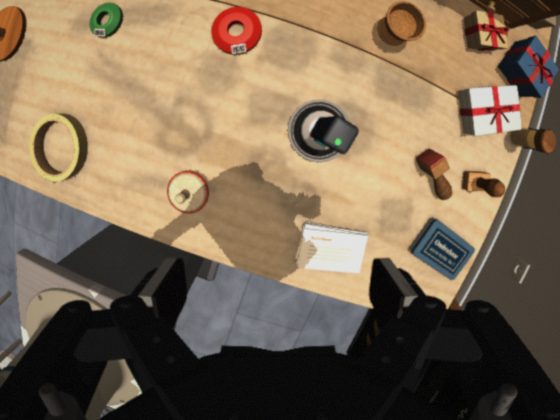

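```bash
python3 - <<'E'
from h import *
p=shot('wrist')
c=onz(p,318.6,131,.007);print('dock',c)
for ctr,z,nm in((c,.146,'s1'),):
    a=ortho(p,[c[0],c[1]],z,.05,400)
    b=ortho(p,[c[0],c[1]],.010,.06,400)
    cv2.imwrite('pics/o1.png',np.hstack([a,b])[:,:,::-1])
E
```

```text
dock [ 0.48969731 -0.26568734  0.007     ]
```

View pics/o1.png

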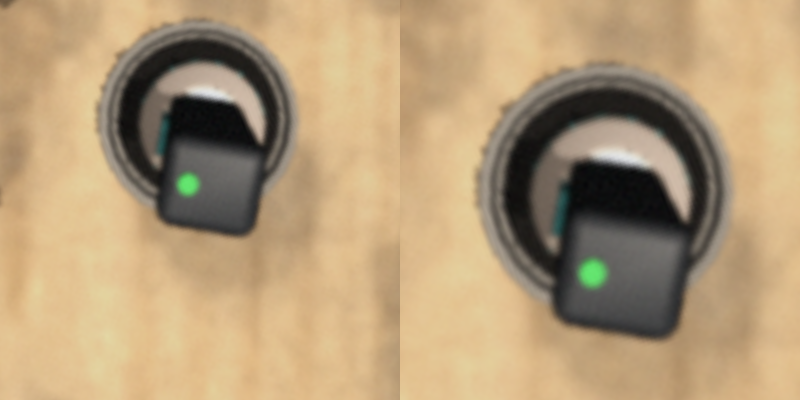

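```bash
python3 - <<'E'
from h import *
def R(yaw): 
    y=np.radians(yaw);x=np.array([np.cos(y),np.sin(y),0]);z=np.array([0,0,-1.]);return Ro.from_matrix(np.stack([x,np.cross(z,x),z],1))
s,t=togo([.492,-.2627,.101],R(-8.5))
p,r=pose();print('in goal frame',R(-8.5).inv().apply(np.array([.492,-.2627,.101])-p))
E
```

```text
shift mm [ 58.8  47.5 170.5] turn deg [ 2.200e-01 -1.000e-02  2.804e+01] rows>= 5.0
in goal frame [0.07441714 0.01490393 0.17034977]
```

```bash
python3 -m handwheel '[[0.085,0,0,0,0,0,7.1],[0.085,0,0,0,0,0,7.1],[0.085,0,0,0,0,0,7.0],[0.085,0,0,0,0,0,6.84],[0.085,0.025,0.005,0.0,0,0,0],[0.085,0.025,0.005,0.0,0,0,0],[0.085,0.0244,0.005,0.0,0,0,0],[0.085,0,0,0,0,0,0]]'
python3 - <<'E'
from h import *
def R(yaw): 
    y=np.radians(yaw);x=np.array([np.cos(y),np.sin(y),0]);z=np.array([0,0,-1.]);return Ro.from_matrix(np.stack([x,np.cross(z,x),z],1))
s,t=togo([.492,-.2627,.101],R(-8.5));p=shot('wrist','w2')
a=ortho(p,[.492,-.2627],.146,.05,400)
b=ortho(p,[.492,-.2627],.010,.06,400)
cv2.imwrite('pics/o2.png',np.hstack([a,b])[:,:,::-1])
E
```

```text
clock: 3.65
eef_pos: [0.4872, -0.2759, 0.2703]
tcp_rot: [0.996, -0.092, -0.001, 0.002]
ft_force: [-2.5, 0.4, -0.6]
width: 0.085
shift mm [  2.5 -14.4 169.3] turn deg [ 0.2   0.07 -2.11] rows>= 5.0
```

View pics/o2.png

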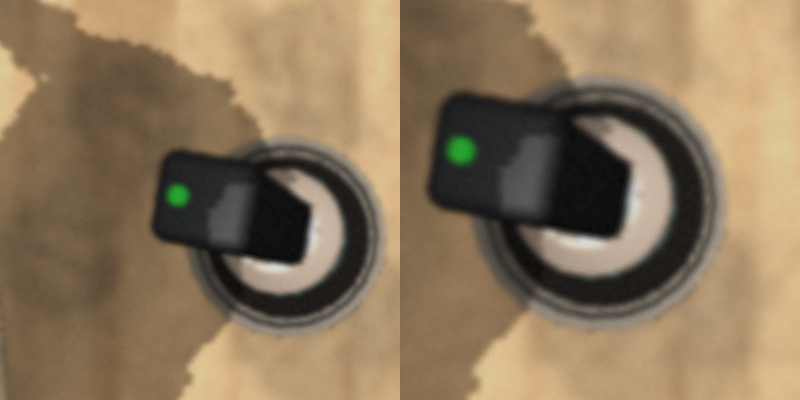

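View pics/w2.png

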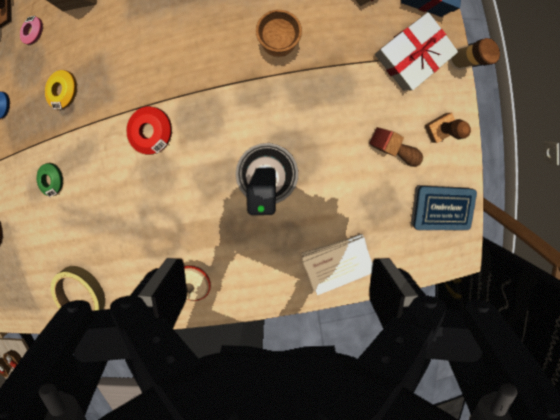

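```bash
python3 -m handwheel '[[0.085,0.0025,-0.0144,0.02,0.2,0,-2.1],[0.085,0,0,0.02,0,0,0],[0.085,0,0,0,0,0,0]]'
python3 - <<'E'
from h import *
def R(yaw): 
    y=np.radians(yaw);x=np.array([np.cos(y),np.sin(y),0]);z=np.array([0,0,-1.]);return Ro.from_matrix(np.stack([x,np.cross(z,x),z],1))
s,t=togo([.492,-.2627,.101],R(-8.5))
E
```

```text
clock: 3.95
eef_pos: [0.4886, -0.2647, 0.229]
tcp_rot: [0.997, -0.076, -0.001, -0.0]
ft_force: [-1.0, 0.1, -0.5]
width: 0.0848
shift mm [  3.4  -2.5 128. ] turn deg [-0.    0.13 -0.26] rows>= 4.0
```

```bash
python3 -m handwheel '[[0.085,0.0034,-0.0025,0.02,0,0,-0.2],[0.085,0,0,0.025,0,0,0],[0.085,0,0,0.025,0,0,0],[0.085,0,0,0.025,0,0,0],[0.085,0,0,0.02,0,0,0],[0.085,0,0,0.01,0,0,0],[0.085,0,0,0,0,0,0]]'
python3 - <<'E'
from h import *
def R(yaw): 
    y=np.radians(yaw);x=np.array([np.cos(y),np.sin(y),0]);z=np.array([0,0,-1.]);return Ro.from_matrix(np.stack([x,np.cross(z,x),z],1))
s,t=togo([.4925,-.2626,.101],R(-8.5))
p=shot('wrist','w3');p=shot('scene','s3')
E
```

```text
clock: 4.53
eef_pos: [0.4884, -0.2687, 0.1048]
tcp_rot: [0.997, -0.079, 0.0, 0.001]
ft_force: [-1.1, 1.0, 0.3]
width: 0.0848
shift mm [ 3.1 -6.7  3.8] turn deg [ 0.1  -0.02 -0.62] rows>= 1.0
```

View pics/w3.png

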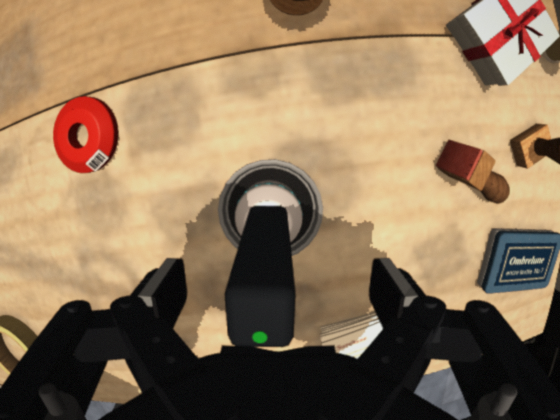

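```bash
python3 -m handwheel '[[0.085,0.003,-0.0067,0.0038,0,0,-0.6],[0.085,0,0,0,0,0,0],[0.085,0,0,0,0,0,0]]'
python3 - <<'E'
from h import *
def R(yaw): 
    y=np.radians(yaw);x=np.array([np.cos(y),np.sin(y),0]);z=np.array([0,0,-1.]);return Ro.from_matrix(np.stack([x,np.cross(z,x),z],1))
s,t=togo([.4925,-.2626,.101],R(-8.5))
E
```

```text
clock: 4.88
eef_pos: [0.4952, -0.2638, 0.1062]
tcp_rot: [0.997, -0.074, 0.003, 0.003]
ft_force: [-0.3, 0.5, -0.1]
width: 0.0852
shift mm [-2.9 -0.9  5.1] turn deg [ 0.3  -0.42  0.02] rows>= 1.0
```

```bash
python3 -m handwheel '[[0.085,-0.0029,-0.0009,0.005,0.3,-0.4,0],[0.085,0,0,0,0,0,0]]'
python3 - <<'E'
from h import *
def R(yaw): 
    y=np.radians(yaw);x=np.array([np.cos(y),np.sin(y),0]);z=np.array([0,0,-1.]);return Ro.from_matrix(np.stack([x,np.cross(z,x),z],1))
s,t=togo([.4925,-.2626,.101],R(-8.5))
E
```

```text
clock: 5.05
eef_pos: [0.4931, -0.2624, 0.1021]
tcp_rot: [0.997, -0.074, 0.001, 0.0]
ft_force: [0.4, -0.3, -0.3]
width: 0.0847
shift mm [-0.5  0.2  1.1] turn deg [ 0.03 -0.11  0.07] rows>= 1.0
```

```bash
python3 -m handwheel '[[0,0,0,0,0,0,0],[0,0,0,0,0,0,0],[0,0,0,0,0,0,0],[0,0,0,0,0,0,0],[0,0,0,0,0,0,0],[0,0,0,0,0,0,0],[0,0,0,0,0,0,0],[0,0,0,0,0,0,0]]' 70
python3 - <<'E'
from h import *
pos,r=pose();print(pos,r.as_quat());p=shot('wrist','w4');print(ctrl.get_obs()['ft_force'])
E
```

```text
clock: 5.72
eef_pos: [0.4932, -0.2626, 0.1026]
tcp_rot: [0.997, -0.074, 0.001, 0.0]
ft_force: [-0.2, -0.2, 0.3]
width: 0.0231
[ 0.49319564 -0.26262361  0.10260629] [ 9.97290340e-01 -7.35562610e-02  1.13209913e-03  4.15392849e-04]
[-0.31592982 -0.25120844  0.39561313]
```

View pics/w4.png

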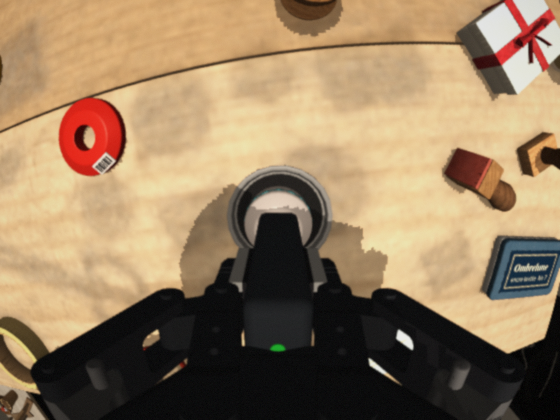

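```bash
python3 -m handwheel '[[0,0,0,-0.01,0,0,0],[0,0,0,-0.02,0,0,0],[0,0,0,-0.03,0,0,0],[0,0,0,-0.035,0,0,0],[0,0,0,-0.035,0,0,0],[0,0,0,-0.03,0,0,0],[0,0,-0.03,-0.02,0,0,0],[0,0,-0.035,-0.02,0,0,0],[0,0,-0.038,0,0,0,0],[0,0,-0.038,0,0,0,0],[0,0,-0.038,0,0,0,0],[0,0,-0.03,0,0,0,0]]'
python3 - <<'E'
from h import *
pos,r=pose();p=shot('wrist','w5');t=shot('top','t5')
E
```

```text
clock: 6.77
eef_pos: [0.5221, -0.0526, 0.3209]
tcp_rot: [0.997, -0.078, 0.003, 0.0]
ft_force: [1.0, 0.3, -1.2]
width: 0.0231
```

View pics/w5.png

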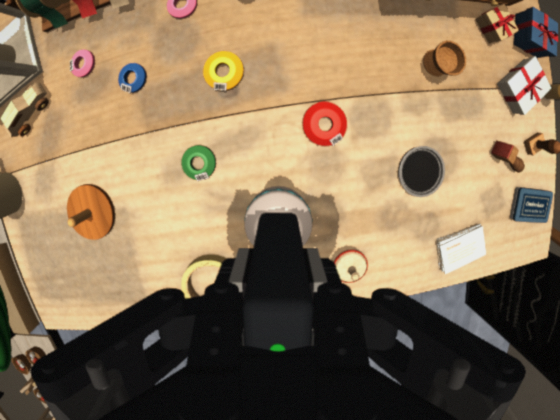

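```bash
cat >> h.py <<'E'
SZ=dict(red=.062,yellow=.056,green=.050,blue=.044);LO=dict(red=.026,yellow=.023,green=.020,blue=.017)
def locate(p,col,c0,half=.05,n=500):
    """ring centre + label position by maximising a colour model on metric patch (mask from saturation/hue)"""
    a=ortho(p,c0,.0092,half,n);hsv=cv2.cvtColor(a,cv2.COLOR_RGB2HSV);H,S,V=[hsv[...,i].astype(int) for i in range(3)]
    if col=='red': m=((H<6)|(H>172))&(S>150)
    if col=='yellow': m=(H>20)&(H<34)&(S>150)&(V>70)
    if col=='green': m=(H>40)&(H<85)&(S>100)
    if col=='blue': m=(H>95)&(H<125)&(S>100)
    m=(m*255).astype(np.uint8)
    k,l,st,ce=cv2.connectedComponentsWithStats(m)
    i=1+np.argmax(st[1:,4]);m=(l==i).astype(np.uint8)
    cs,_=cv2.findContours(m,cv2.RETR_EXTERNAL,cv2.CHAIN_APPROX_NONE)
    h=cv2.convexHull(max(cs,key=len));(x,y),r=cv2.minEnclosingCircle(h)
    s=2*half/(n-1);ctr=np.array([c0[0]-half+x*s,c0[1]+half-y*s])
    # white sticker on plane .0121
    b=ortho(p,ctr,.0121,.045,450);hs=cv2.cvtColor(b,cv2.COLOR_RGB2HSV);ss=.09/449
    I,J=np.mgrid[:450,:450];X=-.045+J*ss;Y=.045-I*ss;rad=np.hypot(X,Y)
    w=(hs[...,1]<75)&(hs[...,2]>90)&(abs(rad-LO[col])<.006)
    w=cv2.morphologyEx(w.astype(np.uint8),cv2.MORPH_CLOSE,np.ones((21,21)))
    k,l,st,ce=cv2.connectedComponentsWithStats(w);i=1+np.argmax(st[1:,4])
    mx,my=X[l==i].mean(),Y[l==i].mean();az=np.degrees(np.arctan2(my,mx))
    return ctr,2*r*s,az,np.hypot(mx,my),a,b,st[i,4]*ss*ss*1e6
def label(ctr,az,col):
    a=np.radians(az);u=np.array([np.cos(a),np.sin(a),0]);L=np.array([ctr[0],ctr[1],.0121])+LO[col]*u
    return L,u*np.sin(np.pi/6)+np.array([0,0,np.cos(np.pi/6)])
E
python3 - <<'E'
from h import *
p=shot('wrist')
g=dict(red=(326,124),yellow=(223,71),green=(199,162),blue=(132,77));im=[]
for c,(u,v) in g.items():
    c0=onz(p,u,v,.0075);ctr,d,az,rr,a,b,ar=locate(p,c,c0[:2]);print(c,ctr.round(4),'dia',round(d,4),'az',round(az,1),'r',round(rr,4),'area',round(ar))
    L,z=label(ctr,az,c);q=proj(p,L)[0];print('  label',L.round(4),'pix',q.round(1))
    b=b.copy();cx=225+LO[c]*np.cos(np.radians(az))*5000;cy=225-LO[c]*np.sin(np.radians(az))*5000
    cv2.circle(b,(int(cx),int(cy)),3,(255,0,255),-1);cv2.circle(b,(225,225),int(SZ[c]/2*5000),(255,0,255),1);im.append(cv2.resize(b,(300,300)))
for n in ('stand_tip','stand_seat'):
  for d in ctrl.search_frame(n,p)[:1]:print(n,d['conf'],cen(d))
cv2.imwrite('pics/o5.png',np.vstack([np.hstack(im[:2]),np.hstack(im[2:])])[:,:,::-1])
E
```

```text
red [ 0.5778 -0.1255] dia 0.0615 az -151.9 r 0.0273 area 142
  label [ 0.5549 -0.1377  0.0121] pix [337.1 138.7]
yellow [ 0.673  -0.0007] dia 0.055 az 162.3 r 0.0239 area 142
  label [0.6511 0.0063 0.0121] pix [221.1  85.3]
green [0.5526 0.0557] dia 0.0496 az -175.4 r 0.0204 area 192
  label [0.5326 0.0541 0.0121] pix [202.3 175.7]
blue [0.6944 0.1322] dia 0.044 az 113.4 r 0.0103 area 303
  label [0.6877 0.1478 0.0121] pix [123.6  83.3]
stand_tip 0.89 (93.57600000000002, 210.798, 46.704, 58.38)
stand_seat 0.77 (92.708, 210.798, 49.224, 55.18800000000001)
```

View pics/o5.png

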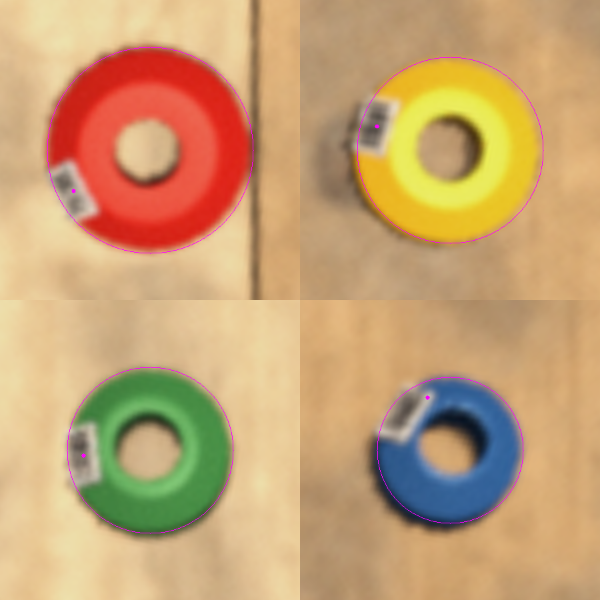

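Red, yellow and green fit well: the drawn outlines and sticker dots sit on them. Blue's sticker was mis-fitted, so I'll read it again later. Now the goal for red.

```bash
cat >> h.py <<'E'
W=np.array([-.0007,0,.0986])
def scan_goal(L,n,dist=.05,Rref=None):
    p,r=pose();zc=(Rref or r).apply([0,0,1.]);ax=np.cross(zc,-n);s=np.linalg.norm(ax);ang=np.arctan2(s,zc@-n)
    Rg=Ro.from_rotvec(ax/max(s,1e-12)*ang)*(Rref or r)
    return L+n*dist-Rg.apply(W),Rg
def check(L,n):
    p,r=pose();w=p+r.apply(W);z=-r.apply([0,0,1.]);v=w-L
    print('dist %.1f mm  lateral of aim %.1f mm  angle %.1f deg'%(1000*v@n,1000*np.linalg.norm(np.cross(v,z)),np.degrees(np.arccos(min(1,z@n)))))
E
python3 - <<'E'
from h import *
L,n=label([.5778,-.1255],-151.9,'red')
P,R=scan_goal(L,n);print(P);togo(P,R);p,r=pose();print('in goal frame',R.inv().apply(P-p)*1000)
E
```

```text
[ 0.48994817 -0.17288612  0.14107088]
shift mm [-14.3 121.  179.1] turn deg [18.12 23.7  -0.  ] rows>= 6.0
in goal frame [-76.12706868 168.26391437 113.12405403]
```

```bash
python3 -m handwheel '[[0,0,0,0,3.62,4.74,0],[0,0,0,0,3.62,4.74,0],[0,0,0,0,3.62,4.74,0],[0,0,0,0,3.62,4.74,0],[0,0,0,0,3.62,4.74,0],[0,-0.0126,0.028,0.012,0,0,0],[0,-0.0126,0.028,0.012,0,0,0],[0,-0.0126,0.028,0.012,0,0,0],[0,-0.0126,0.028,0.012,0,0,0],[0,-0.0126,0.028,0.012,0,0,0],[0,-0.0126,0.028,0.01,0,0,0],[0,0,0,0,0,0,0]]'
python3 - <<'E'
from h import *
L,n=label([.5778,-.1255],-151.9,'red')
P,R=scan_goal(L,n);togo(P,R)
p=shot('wrist','w6')
E
```

```text
clock: 8.02
eef_pos: [0.4692, -0.2048, 0.1774]
tcp_rot: [0.959, -0.083, 0.237, -0.134]
ft_force: [-0.2, 1.0, -1.6]
width: 0.0228
shift mm [ -4.7 -21.5  47.7] turn deg [ 0.52 -2.32 -0.  ] rows>= 2.0
```

View pics/w6.png

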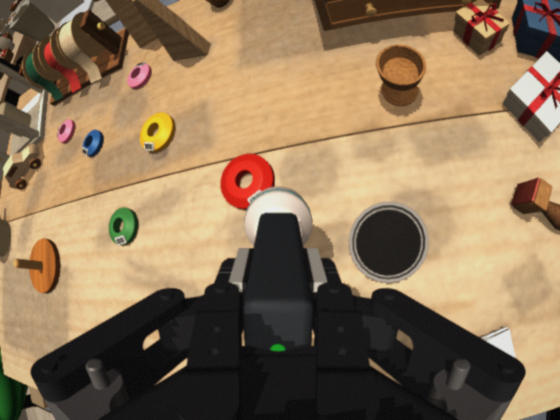

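```bash
python3 -m handwheel '[[0,-0.002,-0.01,0.015,0.25,-1.2,0],[0,-0.002,-0.008,0.02,0.25,-1.1,0],[0,0,-0.003,0.008,0,0,0],[0,0,0,0,0,0,0]]'
python3 - <<'E'
from h import *
p=shot('wrist','w7')
ctr,d,az,rr,a,b,ar=locate(p,'red',[.5778,-.1255]);print(ctr,d,az,rr,ar)
L,n=label([.5778,-.1255],-151.9,'red');print(proj(p,L))
P,R=scan_goal(L,n);togo(P,R);check(L,n)
cv2.imwrite('pics/o7.png',np.hstack([cv2.resize(a,(400,400)),cv2.resize(b,(400,400))])[:,:,::-1])
E
```

```text
clock: 8.4
eef_pos: [0.4884, -0.1763, 0.1474]
tcp_rot: [0.962, -0.083, 0.219, -0.139]
ft_force: [-0.6, 0.0, -0.9]
width: 0.023
[ 0.57743096 -0.12726466] 0.06277844996633893 -168.4731677313711 0.023912309952104385 488.76989697471737
[[275.9263981  199.19573473]]
shift mm [-2.1 -1.6  7.5] turn deg [ 0.2  -0.25  0.  ] rows>= 1.0
dist 57.5 mm  lateral of aim 3.5 mm  angle 0.3 deg
```

View pics/o7.png

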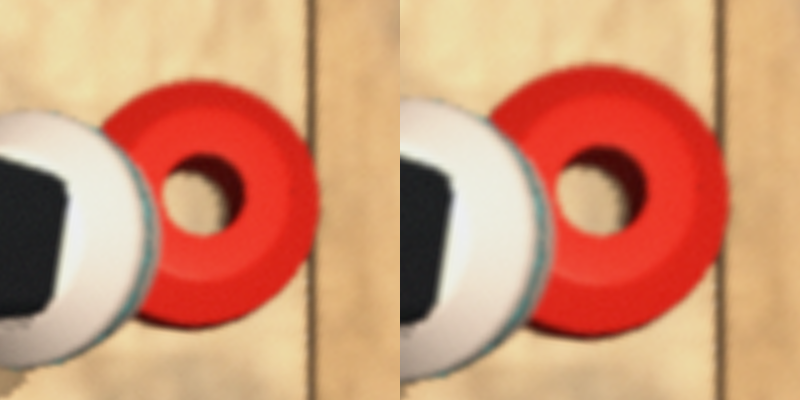

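```bash
python3 -m handwheel '[[0,-0.002,-0.0012,0.0065,0.2,-0.2,0],[0,0,0,0,0,0,0],[0,0,0,0,0,0,0]]'
python3 - <<'E'
from h import *
L,n=label([.5776,-.1262],-151.9,'red')
P,R=scan_goal(L,n);togo(P,R);check(L,n)
E
```

```text
clock: 8.7
eef_pos: [0.4898, -0.1743, 0.1434]
tcp_rot: [0.962, -0.082, 0.219, -0.14]
ft_force: [0.3, -0.1, -0.8]
width: 0.0233
shift mm [-1.1  0.1  2.2] turn deg [ 0.05 -0.21 -0.  ] rows>= 1.0
dist 52.2 mm  lateral of aim 1.7 mm  angle 0.2 deg
```

```bash
python3 -m handwheel '[[0,-0.0013,0,0.002,0,-0.2,0],[0,0,0,0,0,0,0]]'
python3 - <<'E'
from h import *
L,n=label([.5776,-.1262],-151.9,'red')
P,R=scan_goal(L,n);togo(P,R);check(L,n)
E
python3 -m handwheel '[[0,0,0,0,0,0,0],[0,0,0,0,0,0,0],[0,0,0,0,0,0,0],[0,0,0,0,0,0,0],[0,0,0,0,0,0,0],[0,0,0,0,0,0,0],[0,0,0,0,0,0,0],[0,0,0,0,0,0,0],[0,0,0,0,0,0,0],[0,0,0,0,0,0,0],[0,0,0,0,0,0,0],[0,0,0,0,0,0,0]]'
python3 - <<'E'
from h import *
L,n=label([.5776,-.1262],-151.9,'red')
P,R=scan_goal(L,n);togo(P,R);check(L,n);p=shot('scene','s8')
p=shot('wrist','w8')
E
```

```text
clock: 8.87
eef_pos: [0.4895, -0.174, 0.1418]
tcp_rot: [0.962, -0.082, 0.218, -0.14]
ft_force: [0.3, 0.5, -1.3]
width: 0.0232
shift mm [-0.1 -0.2  0.8] turn deg [ 0.1  -0.07  0.  ] rows>= 1.0
dist 50.8 mm  lateral of aim 0.6 mm  angle 0.1 deg
clock: 9.87
eef_pos: [0.4894, -0.1745, 0.1422]
tcp_rot: [0.962, -0.082, 0.218, -0.14]
ft_force: [0.3, 0.6, -1.3]
width: 0.0229
shift mm [-0.4 -0.5  1.4] turn deg [ 0.13 -0.12 -0.  ] rows>= 1.0
dist 51.4 mm  lateral of aim 1.1 mm  angle 0.2 deg
```

View pics/s8.png

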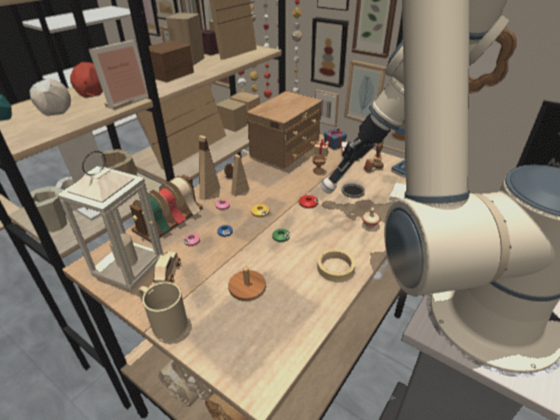

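```bash
python3 -m handwheel '[[0,0,0,0,0,0,0],[0,0,0,0,0,0,0],[0,0,0,0,0,0,0],[0,0,0,0,0,0,0],[0,0,0,0,0,0,0],[0,0,0,0,0,0,0],[0,0,0,0,0,0,0],[0,0,0,0,0,0,0],[0,0,0,0,0,0,0],[0,0,0,0,0,0,0],[0,0,0,0,0,0,0],[0,0,0,0,0,0,0]]'
python3 -m handwheel '[[0,0,0,0,0,0,0],[0,0,0,0,0,0,0],[0,0,0,0,0,0,0],[0,0,0,0,0,0,0],[0,0,0,0,0,0,0],[0,0,0,0,0,0,0],[0,0,0,0,0,0,0],[0,0,0,0,0,0,0]]'
python3 - <<'E'
from h import *
L,n=label([.5776,-.1262],-151.9,'red');check(L,n)
p=shot('wrist','w9')
for c,g in dict(red=[.5778,-.1255],yellow=[.673,-.0007],green=[.5526,.0557],blue=[.6944,.1322]).items():
    ctr,d,az,rr,a,b,ar=locate(p,c,g);print(c,ctr.round(4),round(d,4),round(az,1),round(rr,4))
L,n=label([.673,-.0007],162.3,'yellow')
P,R=scan_goal(L,n);print(P);togo(P,R);pp,r=pose();print(R.inv().apply(P-n*0-pp)*1000)
print('lift in goal frame of 8cm up',R.inv().apply([0,0,.08])*1000, r.inv().apply([0,0,.08])*1000)
E
```

```text
clock: 10.97
eef_pos: [0.4894, -0.1745, 0.1422]
tcp_rot: [0.962, -0.082, 0.218, -0.14]
ft_force: [-0.2, -0.8, -0.9]
width: 0.0228
clock: 11.63
eef_pos: [0.4894, -0.1745, 0.1422]
tcp_rot: [0.962, -0.082, 0.218, -0.14]
ft_force: [1.1, 0.1, -0.5]
width: 0.0231
dist 51.4 mm  lateral of aim 1.1 mm  angle 0.2 deg
red [ 0.5773 -0.1272] 0.0628 -168.8 0.024
yellow [ 0.6725 -0.0009] 0.0561 161.6 0.0234
green [0.5512 0.053 ] 0.0548 175.6 0.0193
blue [0.6913 0.1294] 0.0501 99.3 0.0113
[0.58089199 0.02872627 0.14114107]
shift mm [  36.7 -201.1   88.8] turn deg [-21.25   6.7    0.  ] rows>= 6.0
[  30.65456147 -220.34310427   13.6052395 ]
lift in goal frame of 8cm up [ 39.96471324   1.6797903  -69.2820323 ] [ 31.76466905 -24.33867963 -69.27217676]
```

```bash
python3 -m handwheel '[[0,0,0,-0.02,0,0,0],[0,0,-0.01,-0.02,0,0,0],[0,0,-0.03,0,-5.3,1.7,0],[0,0,-0.03,0,-5.3,1.7,0],[0,0,-0.03,0,-5.3,1.7,0],[0,0,-0.03,0,-5.3,1.6,0],[0,0.007,-0.03,0,0,0,0],[0,0.007,-0.025,0,0,0,0],[0,0.007,-0.015,0,0,0,0],[0,0,0,0,0,0,0]]'
python3 - <<'E'
from h import *
L,n=label([.6728,-.0008],162.0,'yellow');check(L,n)
P,R=scan_goal(L,n);togo(P,R)
E
```

```text
clock: 12.52
eef_pos: [0.5128, -0.0345, 0.2102]
tcp_rot: [0.965, -0.122, 0.233, -0.007]
ft_force: [-0.3, 0.3, -0.8]
width: 0.023
dist 133.1 mm  lateral of aim 61.6 mm  angle 6.7 deg
shift mm [ 12.6 -72.7  89.5] turn deg [-5.77  3.39 -0.  ] rows>= 3.0
```

```bash
python3 -m handwheel '[[0,0.005,-0.026,0.018,-2.8,1.7,0],[0,0.005,-0.025,0.018,-2.8,1.7,0],[0,0.002,-0.015,0.015,0,0,0],[0,0,-0.004,0.005,0,0,0],[0,0,0,0,0,0,0]]'
python3 - <<'E'
from h import *
p=shot('wrist','w10')
ctr,d,az,rr,a,b,ar=locate(p,'yellow',[.6728,-.0008]);print(ctr,d,az,rr,ar)
cv2.imwrite('pics/o10.png',np.hstack([cv2.resize(a,(400,400)),cv2.resize(b,(400,400))])[:,:,::-1])
L,n=label([.6728,-.0008],162.0,'yellow');check(L,n)
P,R=scan_goal(L,n);togo(P,R)
E
```

```text
clock: 12.93
eef_pos: [0.5434, -0.0, 0.1791]
tcp_rot: [0.962, -0.128, 0.238, 0.022]
ft_force: [-0.1, -0.2, -1.9]
width: 0.0238
[ 6.72783356e-01 -3.51611768e-04] 0.054888854858153806 162.24679359387073 0.023145678572825595 170.63754644074186
dist 96.7 mm  lateral of aim 33.8 mm  angle 3.4 deg
shift mm [  7.5 -37.5  47.9] turn deg [-2.51  2.36  0.  ] rows>= 2.0
```

View pics/o10.png

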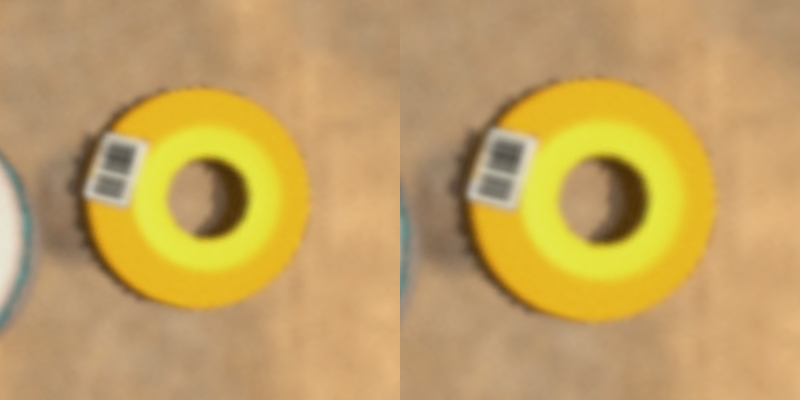

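```bash
python3 -m handwheel '[[0,0.004,-0.02,0.022,-1.3,1.2,0],[0,0.004,-0.02,0.022,-1.3,1.2,0],[0,0.001,-0.005,0.006,0,0,0],[0,0,0,0,0,0,0]]'
python3 - <<'E'
from h import *
L,n=label([.6728,-.0006],162.4,'yellow');check(L,n)
P,R=scan_goal(L,n);togo(P,R)
E
```

```text
clock: 13.32
eef_pos: [0.572, 0.0204, 0.1523]
tcp_rot: [0.959, -0.134, 0.248, 0.04]
ft_force: [-0.2, -1.2, -1.1]
width: 0.0233
dist 62.5 mm  lateral of aim 10.1 mm  angle 0.9 deg
shift mm [ -0.1 -10.5  12.5] turn deg [-0.22  0.85  0.  ] rows>= 1.0
```

```bash
python3 -m handwheel '[[0,0,-0.0105,0.0125,-0.2,0.85,0],[0,0,0,0,0,0,0],[0,0,0,0,0,0,0]]'
python3 - <<'E'
from h import *
L,n=label([.6728,-.0006],162.4,'yellow');check(L,n)
P,R=scan_goal(L,n);togo(P,R)
E
```

```text
clock: 13.57
eef_pos: [0.5794, 0.0263, 0.142]
tcp_rot: [0.957, -0.135, 0.255, 0.044]
ft_force: [-0.2, 0.6, -0.8]
width: 0.023
dist 51.0 mm  lateral of aim 2.9 mm  angle 0.1 deg
shift mm [ 0.  -2.6  1. ] turn deg [0.1  0.06 0.  ] rows>= 1.0
```

```bash
python3 -m handwheel '[[0,0,-0.0027,0.001,0,0,0],[0,0,0,0,0,0,0]]'
python3 - <<'E'
from h import *
p=shot('wrist','w11')
ctr,d,az,rr,a,b,ar=locate(p,'yellow',[.6728,-.0008]);print(ctr,d)
L,n=label([.6728,-.0006],162.4,'yellow');check(L,n)
P,R=scan_goal(L,n);togo(P,R)
E
```

```text
clock: 13.73
eef_pos: [0.5797, 0.0273, 0.1422]
tcp_rot: [0.957, -0.135, 0.254, 0.044]
ft_force: [-0.7, -0.1, -1.6]
width: 0.0229
[ 6.72861017e-01 -5.16467848e-04] 0.0550811767578125
dist 51.3 mm  lateral of aim 2.1 mm  angle 0.2 deg
shift mm [-0.1 -1.7  1.3] turn deg [0.15 0.11 0.  ] rows>= 1.0
```

View pics/w11.png

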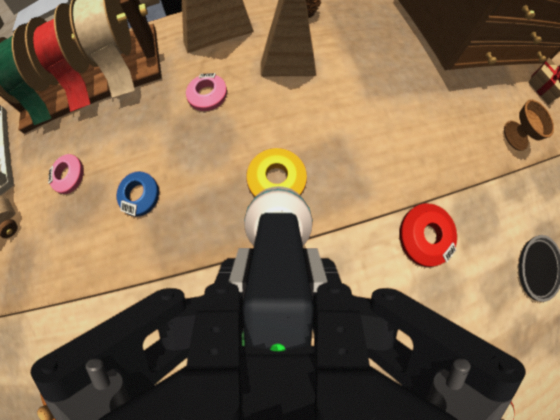

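```bash
python3 -m handwheel '[[0,0,-0.0025,0.002,0,0,0],[0,0,0,0,0,0,0],[0,0,0,0,0,0,0]]'
python3 - <<'E'
from h import *
L,n=label([.6728,-.0006],162.4,'yellow');check(L,n)
E
python3 -m handwheel '[[0,0,0,0,0,0,0],[0,0,0,0,0,0,0],[0,0,0,0,0,0,0],[0,0,0,0,0,0,0],[0,0,0,0,0,0,0],[0,0,0,0,0,0,0],[0,0,0,0,0,0,0],[0,0,0,0,0,0,0],[0,0,0,0,0,0,0],[0,0,0,0,0,0,0],[0,0,0,0,0,0,0],[0,0,0,0,0,0,0]]'
python3 -m handwheel '[[0,0,0,0,0,0,0],[0,0,0,0,0,0,0],[0,0,0,0,0,0,0],[0,0,0,0,0,0,0],[0,0,0,0,0,0,0],[0,0,0,0,0,0,0],[0,0,0,0,0,0,0],[0,0,0,0,0,0,0],[0,0,0,0,0,0,0],[0,0,0,0,0,0,0],[0,0,0,0,0,0,0],[0,0,0,0,0,0,0]]'
python3 -m handwheel '[[0,0,0,0,0,0,0],[0,0,0,0,0,0,0],[0,0,0,0,0,0,0],[0,0,0,0,0,0,0],[0,0,0,0,0,0,0],[0,0,0,0,0,0,0]]'
python3 - <<'E'
from h import *
L,n=label([.6728,-.0006],162.4,'yellow');check(L,n)
p=shot('wrist','w12')
for c,g in dict(red=[.5778,-.1255],yellow=[.673,-.0007]).items():
    ctr,d,az,rr,a,b,ar=locate(p,c,g);print(c,ctr.round(4),round(d,4),round(az,1),round(rr,4))
L,n=label([.5526,.0550],-176,'green')
P,R=scan_goal(L,n);print(P);togo(P,R);pp,r=pose();print(R.inv().apply(P-pp)*1000)
E
```

```text
clock: 14.03
eef_pos: [0.5812, 0.0286, 0.1416]
tcp_rot: [0.957, -0.135, 0.255, 0.044]
ft_force: [-0.0, 1.0, -1.7]
width: 0.0232
dist 50.1 mm  lateral of aim 0.6 mm  angle 0.2 deg
clock: 15.03
eef_pos: [0.581, 0.0287, 0.1416]
tcp_rot: [0.957, -0.135, 0.254, 0.044]
ft_force: [0.7, 0.1, -0.9]
width: 0.0231
clock: 16.03
eef_pos: [0.581, 0.0287, 0.1416]
tcp_rot: [0.957, -0.135, 0.254, 0.044]
ft_force: [0.6, 0.4, -1.0]
width: 0.0233
clock: 16.53
eef_pos: [0.581, 0.0287, 0.1416]
tcp_rot: [0.957, -0.135, 0.254, 0.044]
ft_force: [0.6, 1.1, -0.3]
width: 0.0233
dist 50.2 mm  lateral of aim 0.4 mm  angle 0.2 deg
red [ 0.5771 -0.1245] 0.0637 -148.9 0.0271
yellow [ 6.729e-01 -5.000e-04] 0.055 163.7 0.0216
[0.45912179 0.04825556 0.14112568]
shift mm [-106.5   15.5  -60.5] turn deg [10.8  -1.39  0.  ] rows>= 3.0
[-108.00559911    4.12718228  -59.70720826]
```

```bash
python3 -m handwheel '[[0,0,0,-0.025,0,0,0],[0,-0.02,0.002,-0.03,0,0,0],[0,-0.03,0.002,-0.02,5.4,-0.7,0],[0,-0.03,0.002,-0.01,5.4,-0.7,0],[0,-0.02,0,0,0,0,0],[0,0,0,0,0,0,0],[0,0,0,0,0,0,0]]'
python3 - <<'E'
from h import *
p=shot('wrist','w13')
ctr,d,az,rr,a,b,ar=locate(p,'green',[.5526,.055]);print(ctr,d,az,rr,ar)
cv2.imwrite('pics/o13.png',np.hstack([cv2.resize(a,(400,400)),cv2.resize(b,(400,400))])[:,:,::-1])
L,n=label([.5526,.055],-176.0,'green');check(L,n)
P,R=scan_goal(L,n);togo(P,R)
E
```

```text
clock: 17.17
eef_pos: [0.4834, 0.0567, 0.1655]
tcp_rot: [0.962, -0.118, 0.245, -0.005]
ft_force: [0.9, 0.5, -1.1]
width: 0.0234
[0.56702886 0.06001002] 0.03689229655600263 -163.65748584444998 0.012988155398316761 581.70247171393
dist 59.0 mm  lateral of aim 28.3 mm  angle 5.1 deg
shift mm [-29.8  15.   10.3] turn deg [5.04 0.62 0.  ] rows>= 1.0
```

View pics/o13.png

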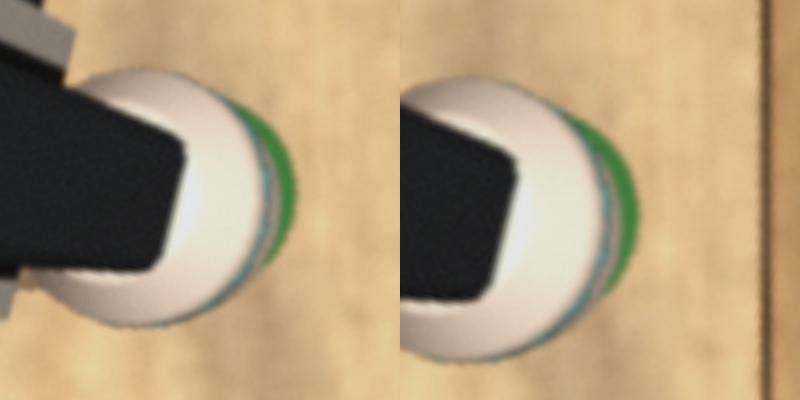

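```bash
python3 -m handwheel '[[0,-0.018,0.009,-0.003,2.6,0.3,0],[0,-0.015,0.009,0,2.4,0.3,0],[0,0,0,0,0,0,0],[0,0,0,0,0,0,0]]'
python3 - <<'E'
from h import *
p=shot('wrist','w14')
ctr,d,az,rr,a,b,ar=locate(p,'green',[.5526,.055]);print(ctr,d,az,rr,ar)
L,n=label([.5526,.0555],-176.0,'green');check(L,n)
P,R=scan_goal(L,n);togo(P,R)
E
```

```text
clock: 17.55
eef_pos: [0.4703, 0.0558, 0.161]
tcp_rot: [0.963, -0.112, 0.242, -0.025]
ft_force: [0.2, -0.1, -0.8]
width: 0.0232
[0.55190212 0.05634561] 0.049134138638605336 171.16867706433425 0.012743488424103583 584.5953145073686
dist 61.5 mm  lateral of aim 14.9 mm  angle 2.9 deg
shift mm [-17.2  11.3  12.3] turn deg [2.64 1.17 0.  ] rows>= 1.0
```

View pics/w14.png

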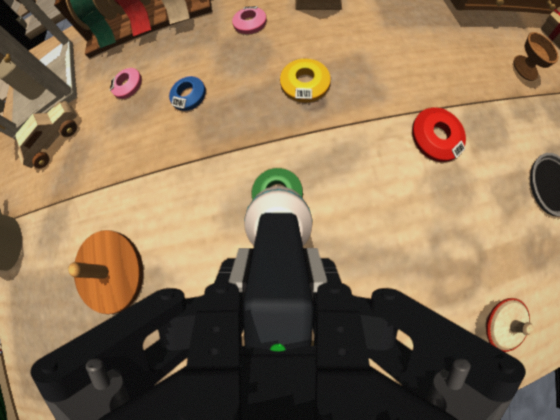

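```bash
python3 -m handwheel '[[0,-0.014,0.008,0.005,2.4,1.1,0],[0,-0.006,0.003,0.008,0.3,0,0],[0,0,0,0,0,0,0],[0,0,0,0,0,0,0]]'
python3 - <<'E'
from h import *
L,n=label([.5524,.0558],-176.0,'green');check(L,n)
P,R=scan_goal(L,n);togo(P,R)
E
```

```text
clock: 17.93
eef_pos: [0.4677, 0.0546, 0.1524]
tcp_rot: [0.964, -0.109, 0.24, -0.035]
ft_force: [0.8, -0.5, -0.7]
width: 0.0232
dist 55.2 mm  lateral of aim 8.6 mm  angle 2.2 deg
shift mm [-11.4   8.4   5.7] turn deg [1.52 1.61 0.  ] rows>= 1.0
```

```bash
python3 -m handwheel '[[0,-0.012,0.009,0.006,1.7,1.7,0],[0,-0.003,0.002,0.001,0.4,0.4,0],[0,0,0,0,0,0,0]]'
python3 - <<'E'
from h import *
L,n=label([.5524,.0558],-176.0,'green');check(L,n)
P,R=scan_goal(L,n);togo(P,R)
E
```

```text
clock: 18.18
eef_pos: [0.4644, 0.0528, 0.1518]
tcp_rot: [0.964, -0.106, 0.24, -0.045]
ft_force: [0.5, 0.2, -0.9]
width: 0.023
dist 56.5 mm  lateral of aim 6.8 mm  angle 1.7 deg
shift mm [-8.7  6.1  6.7] turn deg [0.38 1.65 0.  ] rows>= 1.0
```

```bash
python3 - <<'E'
from h import *
print(np.round(ctrl.get_obs()['joint_pos'],3),ctrl.get_obs()['ft_force'])
E
python3 -m handwheel '[[0,-0.009,0.0065,0.007,0.4,1.6,0],[0,-0.009,0.0065,0.007,0.4,1.6,0],[0,0,0,0,0,0,0]]'
python3 - <<'E'
from h import *
L,n=label([.5524,.0558],-176.0,'green');check(L,n)
P,R=scan_goal(L,n);togo(P,R);print(np.round(ctrl.get_obs()['joint_pos'],3))
E
```

```text
[-0.059  0.326  2.223  0.55   0.12   1.201] [ 0.46843175  0.20645391 -0.86689811]
clock: 18.43
eef_pos: [0.4615, 0.0522, 0.1487]
tcp_rot: [0.963, -0.104, 0.242, -0.054]
ft_force: [0.5, -0.5, -0.5]
width: 0.0235
dist 55.3 mm  lateral of aim 6.5 mm  angle 1.8 deg
shift mm [-5.   4.6  5.3] turn deg [-0.72  1.63  0.  ] rows>= 1.0
[-0.081  0.333  2.239  0.878  0.12   0.853]
```

```bash
cat >> h.py <<'E'
def fore():
    q=ctrl.get_obs()['joint_pos'];a=q[1]+q[2];return np.array([np.sin(a)*np.cos(q[0]),np.sin(a)*np.sin(q[0]),np.cos(a)])
def avoid(n,minang=7.3):
    "tool direction nearest -n, at least minang from forearm"
    f=fore();d=-n;ang=np.degrees(np.arccos(d@f));print('forearm-goal angle',ang)
    if ang<minang:
        ax=np.cross(f,d);ax/=np.linalg.norm(ax);d=Ro.from_rotvec(ax*np.radians(minang-ang)).apply(d)
    return -d
E
python3 - <<'E'
from h import *
print('check fore/tool angle',np.degrees(np.arccos(fore()@pose()[1].apply([0,0,1]))))
L,n=label([.5524,.0558],-176.0,'green');m=avoid(n)
P,R=scan_goal(L,m);togo(P,R);print(np.degrees(np.arccos(m@n)));check(L,n)
E
```

```text
check fore/tool angle 6.876595863050619
forearm-goal angle 5.201860537920764
shift mm [-1.3  8.6  5.2] turn deg [0.81 0.2  0.  ] rows>= 1.0
2.0981394620793528
dist 55.3 mm  lateral of aim 6.5 mm  angle 1.8 deg
```

Kinematic model confirmed: the J5 limit blocks the exactly square pose by about 2°. I'll use the nearest reachable one.

```bash
python3 -m handwheel '[[0,-0.001,0.005,0.003,0.8,0.2,0],[0,0,0.003,0.002,0,0,0],[0,0,0,0,0,0,0],[0,0,0,0,0,0,0]]'
python3 - <<'E'
from h import *
L,n=label([.5524,.0558],-176.0,'green');m=avoid(n)
P,R=scan_goal(L,m);togo(P,R);check(L,n);print(ctrl.get_obs()['joint_pos'].round(3))
E
```

```text
clock: 18.77
eef_pos: [0.4624, 0.0478, 0.1449]
tcp_rot: [0.963, -0.105, 0.242, -0.058]
ft_force: [0.2, -0.0, -0.9]
width: 0.0229
forearm-goal angle 5.314872285434655
shift mm [-2.4  4.4  1.6] turn deg [0.61 0.65 0.  ] rows>= 1.0
dist 51.6 mm  lateral of aim 2.9 mm  angle 2.0 deg
[-0.103  0.345  2.244  1.061  0.125  0.654]
```

```bash
python3 -m handwheel '[[0,-0.002,0.004,0.0015,0.6,0.6,0],[0,0,0,0,0,0,0],[0,0,0,0,0,0,0]]'
python3 - <<'E'
from h import *
L,n=label([.5524,.0558],-176.0,'green');m=avoid(n)
P,R=scan_goal(L,m);togo(P,R);check(L,n)
p=shot('wrist','w15')
ctr,d,az,rr,a,b,ar=locate(p,'green',[.5526,.055]);print(ctr,d)
E
```

```text
clock: 19.02
eef_pos: [0.4618, 0.0473, 0.1438]
tcp_rot: [0.962, -0.104, 0.244, -0.061]
ft_force: [0.3, 0.2, -0.8]
width: 0.0234
forearm-goal angle 5.340584678135431
shift mm [-2.2  4.   1. ] turn deg [0.3  0.67 0.  ] rows>= 1.0
dist 51.0 mm  lateral of aim 3.2 mm  angle 2.1 deg
[0.55169668 0.05584981] 0.05000402721947802
```

```bash
python3 - <<'E'
from h import *
L,n=label([.5522,.0558],-176.0,'green')
p,r=pose();w=p+r.apply(W);print('need shift',r.inv().apply(L-w)*1000-[0,0,50])
E
python3 -m handwheel '[[0,-0.002,0.006,0.001,0,0.5,0],[0,0,0.002,0,0,0,0],[0,0,0,0,0,0,0]]'
python3 - <<'E'
from h import *
L,n=label([.5522,.0558],-176.0,'green')
p,r=pose();w=p+r.apply(W);print('need shift',r.inv().apply(L-w)*1000-[0,0,50]);check(L,n)
E
```

```text
need shift [-0.59190634  3.28835389  0.8772425 ]
clock: 19.32
eef_pos: [0.4601, 0.0426, 0.1419]
tcp_rot: [0.962, -0.104, 0.246, -0.061]
ft_force: [0.4, 0.1, -1.2]
width: 0.023
need shift [-0.05130168 -1.84560204  0.33609701]
dist 50.3 mm  lateral of aim 1.8 mm  angle 1.9 deg
```

```bash
python3 -m handwheel '[[0,0,-0.0015,0,0,0,0],[0,0,0,0,0,0,0],[0,0,0,0,0,0,0]]'
python3 - <<'E'
from h import *
L,n=label([.5522,.0558],-176.0,'green');check(L,n)
E
python3 -m handwheel '[[0,0,0,0,0,0,0],[0,0,0,0,0,0,0],[0,0,0,0,0,0,0],[0,0,0,0,0,0,0],[0,0,0,0,0,0,0],[0,0,0,0,0,0,0],[0,0,0,0,0,0,0],[0,0,0,0,0,0,0],[0,0,0,0,0,0,0],[0,0,0,0,0,0,0],[0,0,0,0,0,0,0],[0,0,0,0,0,0,0]]'
python3 -m handwheel '[[0,0,0,0,0,0,0],[0,0,0,0,0,0,0],[0,0,0,0,0,0,0],[0,0,0,0,0,0,0],[0,0,0,0,0,0,0],[0,0,0,0,0,0,0],[0,0,0,0,0,0,0],[0,0,0,0,0,0,0],[0,0,0,0,0,0,0],[0,0,0,0,0,0,0],[0,0,0,0,0,0,0],[0,0,0,0,0,0,0]]'
python3 -m handwheel '[[0,0,0,0,0,0,0],[0,0,0,0,0,0,0],[0,0,0,0,0,0,0],[0,0,0,0,0,0,0],[0,0,0,0,0,0,0],[0,0,0,0,0,0,0],[0,0,0,0,0,0,0],[0,0,0,0,0,0,0]]'
python3 - <<'E'
from h import *
L,n=label([.5522,.0558],-176.0,'green');check(L,n)
p=shot('wrist','w16')
print(locate(p,'green',[.5526,.055])[0])
c=[.6935,.132];b=ortho(p,c,.0121,.045,450);b2=ortho(p,c,.0092,.045,450)
for x,z in((b,22),(b2,22)): cv2.circle(x,(225,225),110,(255,0,255),1)
cv2.imwrite('pics/o16.png',np.hstack([cv2.resize(b,(400,400)),cv2.resize(b2,(400,400))])[:,:,::-1])
E
```

```text
clock: 19.57
eef_pos: [0.4604, 0.0442, 0.1423]
tcp_rot: [0.962, -0.105, 0.246, -0.061]
ft_force: [-0.2, 0.4, -1.6]
width: 0.0229
dist 50.4 mm  lateral of aim 0.3 mm  angle 2.0 deg
clock: 20.57
eef_pos: [0.4604, 0.0442, 0.1424]
tcp_rot: [0.962, -0.105, 0.245, -0.061]
ft_force: [-0.5, 0.1, -1.3]
width: 0.0231
clock: 21.57
eef_pos: [0.4604, 0.0442, 0.1424]
tcp_rot: [0.962, -0.105, 0.245, -0.061]
ft_force: [-0.3, 1.3, -1.8]
width: 0.0233
clock: 22.23
eef_pos: [0.4604, 0.0442, 0.1424]
tcp_rot: [0.962, -0.105, 0.245, -0.061]
ft_force: [0.0, 0.1, -0.6]
width: 0.0234
dist 50.5 mm  lateral of aim 0.3 mm  angle 2.0 deg
[0.55183929 0.05584092]
```

View pics/o16.png

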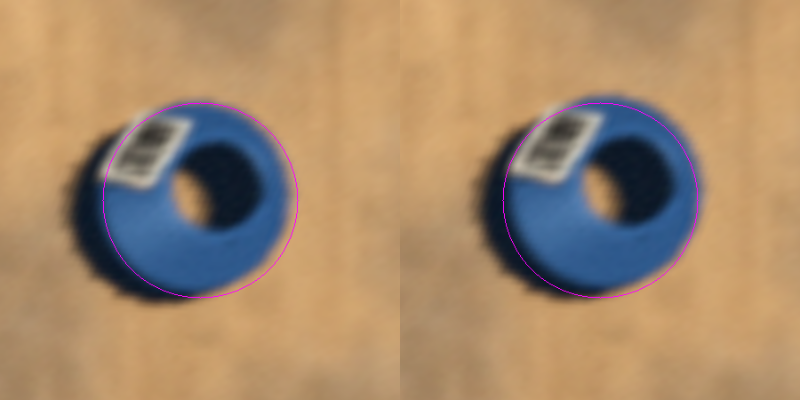

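View pics/w16.png

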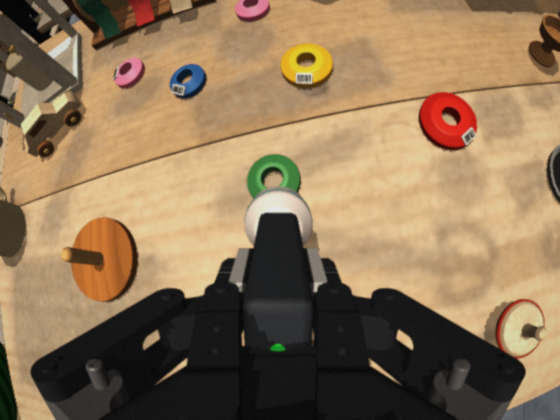

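Green held for over 2.6 s. Blue, between the two pinks at (187,80) in w16, has its sticker at azimuth ≈140°. I'll approach with a standoff and measure it closer.

```bash
python3 - <<'E'
from h import *
L,n=label([.6935,.1331],140,'blue')
P,R=scan_goal(L,n,.11);print(P);togo(P,R);pp,r=pose();print(R.inv().apply(P-pp)*1000)
E
```

```text
[0.60117746 0.21090845 0.19307767]
shift mm [ 105.4 -194.5   35.1] turn deg [-23.11   0.3   -0.  ] rows>= 6.0
[ 105.37288249 -192.75778641  -43.57595602]
```

```bash
python3 -m handwheel '[[0,0,0,-0.025,0,0,0],[0,0,-0.01,-0.03,0,0,0],[0,0.01,-0.025,0,-5.8,0,0],[0,0.01,-0.025,0,-5.8,0,0],[0,0.015,-0.03,0,-5.8,0,0],[0,0.015,-0.03,0,-5.7,0,0],[0,0.02,-0.03,0,0,0,0],[0,0.02,-0.03,0,0,0,0],[0,0.01,-0.02,0,0,0,0],[0,0,0,0,0,0,0]]'
python3 - <<'E'
from h import *
L,n=label([.6935,.1331],140,'blue')
P,R=scan_goal(L,n,.10);togo(P,R)
p=shot('wrist','w17');print(ctrl.get_obs()['joint_pos'].round(3))
E
```

```text
clock: 23.12
eef_pos: [0.5002, 0.1374, 0.1882]
tcp_rot: [0.969, -0.101, 0.218, -0.061]
ft_force: [0.7, 0.7, -1.0]
width: 0.0235
shift mm [ 75.5 -85.5  54.2] turn deg [-22.87   3.23   0.  ] rows>= 4.0
[0.145 0.292 2.035 0.032 0.36  1.895]
```

View pics/w17.png

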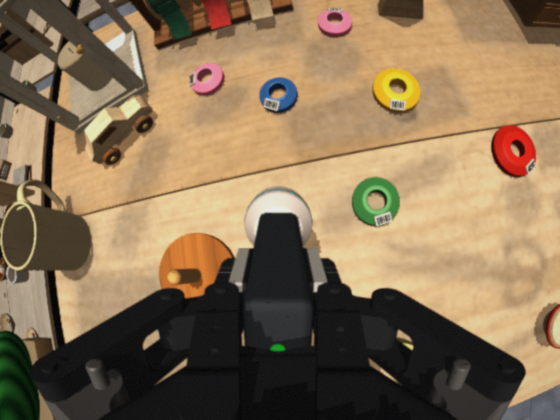

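```bash
python3 -m handwheel '[[0,0.02,-0.01,0,-5.7,0.8,0],[0,0.02,-0.02,0,-5.7,0.8,0],[0,0.02,-0.025,0.01,-5.7,0.8,0],[0,0.015,-0.025,0.01,-5.7,0.8,0],[0,0.01,-0.02,0.0,0,0,0],[0,0,0,0,0,0,0],[0,0,0,0,0,0,0]]'
python3 - <<'E'
from h import *
L,n=label([.6935,.1331],140,'blue')
P,R=scan_goal(L,n,.10);togo(P,R)
p=shot('wrist','w18');print(ctrl.get_obs()['joint_pos'].round(3))
E
```

```text
clock: 23.75
eef_pos: [0.5742, 0.2015, 0.1905]
tcp_rot: [0.966, -0.129, 0.207, 0.084]
ft_force: [-1.0, -0.1, -1.6]
width: 0.0231
shift mm [ 23.3 -15.3  15.8] turn deg [-5.94  2.36 -0.  ] rows>= 1.0
[ 0.427  0.461  1.688 -0.52   0.788  2.597]
```

```bash
python3 -m handwheel '[[0,0.012,-0.008,0.005,-3,1.2,0],[0,0.012,-0.008,0.005,-3,1.2,0],[0,0,0,0,0,0,0],[0,0,0,0,0,0,0]]'
python3 - <<'E'
from h import *
L,n=label([.6935,.1331],140,'blue')
P,R=scan_goal(L,n,.05);togo(P,R)
p=shot('wrist','w19');print(ctrl.get_obs()['joint_pos'].round(3))
c=[.6935,.1331];b=ortho(p,c,.0121,.045,450);b2=ortho(p,c,.0092,.045,450)
for x,z in((b,22),(b2,22)): cv2.circle(x,(225,225),110,(255,0,255),1)
cv2.imwrite('pics/o19.png',np.hstack([cv2.resize(b,(400,400)),cv2.resize(b2,(400,400))])[:,:,::-1])
E
```

```text
clock: 24.13
eef_pos: [0.5998, 0.2029, 0.1878]
tcp_rot: [0.956, -0.139, 0.216, 0.14]
ft_force: [-0.1, -0.2, -1.4]
width: 0.0234
shift mm [ 2.3 -7.2 53.3] turn deg [0.44 0.39 0.  ] rows>= 2.0
[ 0.468  0.529  1.596 -0.625  0.908  2.693]
```

View pics/o19.png

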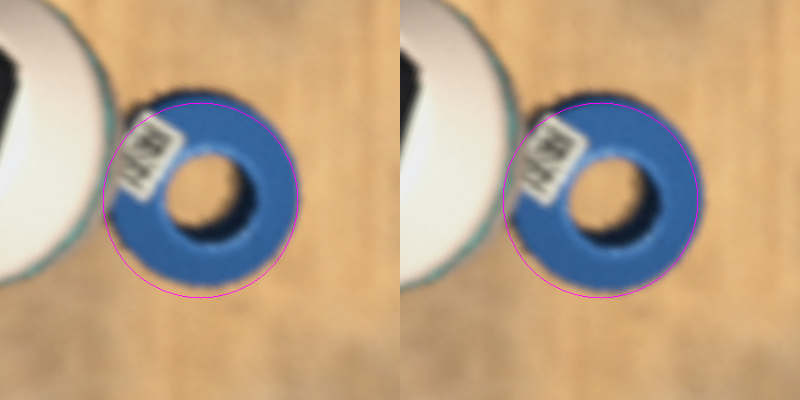

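View pics/w19.png

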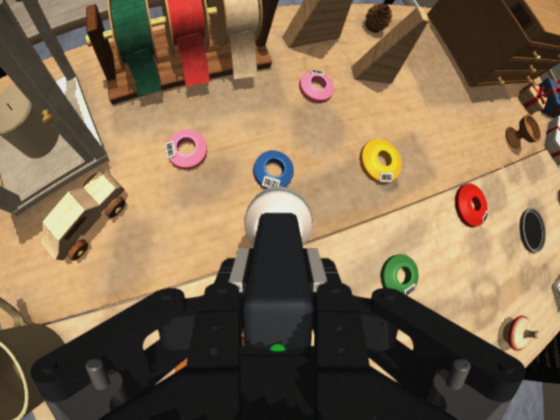

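```bash
python3 - <<'E'
from h import *
L,n=label([.6956,.1335],146,'blue');print(L)
P,R=scan_goal(L,n,.05);togo(P,R);check(L,n)
E
```

```text
[0.68150636 0.14300628 0.0121    ]
shift mm [ 0.6  0.5 54.3] turn deg [ 3.24  1.47 -0.  ] rows>= 2.0
dist 104.4 mm  lateral of aim 9.1 mm  angle 3.6 deg
```

```bash
python3 -m handwheel '[[0,0,0,0.01,3.2,1.5,0],[0,0,0,0.018,0,0,0],[0,0,0,0.018,0,0,0],[0,0,0,0.006,0,0,0],[0,0,0,0,0,0,0]]'
python3 - <<'E'
from h import *
L,n=label([.6956,.1335],146,'blue');P,R=scan_goal(L,n,.05);togo(P,R);check(L,n)
E
```

```text
clock: 24.6
eef_pos: [0.617, 0.1827, 0.1424]
tcp_rot: [0.958, -0.131, 0.231, 0.112]
ft_force: [-0.4, -0.2, -0.7]
width: 0.0234
shift mm [ 2.1 -2.9  2. ] turn deg [-0.28  0.23  0.  ] rows>= 1.0
dist 52.0 mm  lateral of aim 3.4 mm  angle 0.4 deg
```

```bash
python3 -m handwheel '[[0,0.002,-0.003,0.002,-0.3,0.2,0],[0,0,0,0,0,0,0],[0,0,0,0,0,0,0]]'
python3 - <<'E'
from h import *
L,n=label([.6956,.1335],146,'blue');P,R=scan_goal(L,n,.05);togo(P,R);check(L,n)
p=shot('wrist');c=[.6956,.1335];b=ortho(p,c,.0121,.045,450);b2=ortho(p,c,.0092,.045,450)
for x,z in((b,22),(b2,22)): cv2.circle(x,(225,225),110,(255,0,255),1)
cv2.imwrite('pics/o20.png',np.hstack([cv2.resize(b,(400,400)),cv2.resize(b2,(400,400))])[:,:,::-1])
E
```

```text
clock: 24.85
eef_pos: [0.6197, 0.1838, 0.1424]
tcp_rot: [0.957, -0.133, 0.232, 0.114]
ft_force: [0.6, 0.4, -1.2]
width: 0.0234
shift mm [-0.1 -1.   1.3] turn deg [ 0.06  0.06 -0.  ] rows>= 1.0
dist 51.3 mm  lateral of aim 1.2 mm  angle 0.1 deg
```

View pics/o20.png

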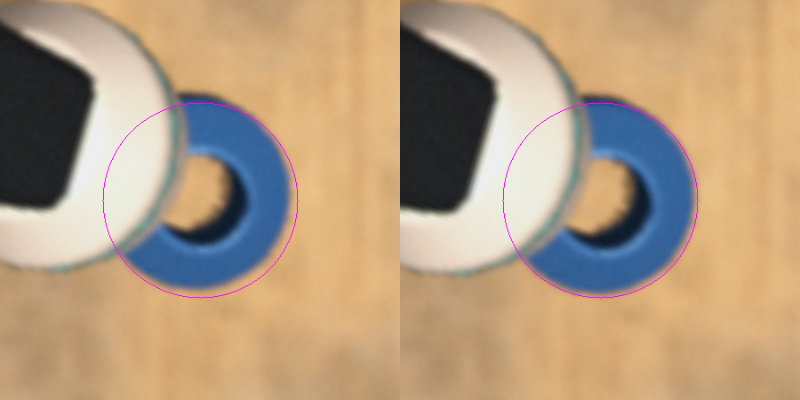

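```bash
python3 -m handwheel '[[0,0,-0.0018,0.0015,0,0,0],[0,0,0,0,0,0,0],[0,0,0,0,0,0,0]]'
python3 - <<'E'
from h import *
L,n=label([.6952,.1339],146,'blue');check(L,n)
E
python3 -m handwheel '[[0,0,0,0,0,0,0],[0,0,0,0,0,0,0],[0,0,0,0,0,0,0],[0,0,0,0,0,0,0],[0,0,0,0,0,0,0],[0,0,0,0,0,0,0],[0,0,0,0,0,0,0],[0,0,0,0,0,0,0],[0,0,0,0,0,0,0],[0,0,0,0,0,0,0],[0,0,0,0,0,0,0],[0,0,0,0,0,0,0]]'
python3 -m handwheel '[[0,0,0,0,0,0,0],[0,0,0,0,0,0,0],[0,0,0,0,0,0,0],[0,0,0,0,0,0,0],[0,0,0,0,0,0,0],[0,0,0,0,0,0,0],[0,0,0,0,0,0,0],[0,0,0,0,0,0,0],[0,0,0,0,0,0,0],[0,0,0,0,0,0,0],[0,0,0,0,0,0,0],[0,0,0,0,0,0,0]]'
python3 -m handwheel '[[0,0,0,0,0,0,0],[0,0,0,0,0,0,0],[0,0,0,0,0,0,0],[0,0,0,0,0,0,0],[0,0,0,0,0,0,0],[0,0,0,0,0,0,0],[0,0,0,0,0,0,0],[0,0,0,0,0,0,0]]'
python3 - <<'E'
from h import *
L,n=label([.6952,.1339],146,'blue');check(L,n);p=shot('wrist','w21')
b=ortho(p,[.6952,.1339],.0092,.045,450);cv2.circle(b,(225,225),110,(255,0,255),1);cv2.imwrite('pics/o21.png',b[:,:,::-1])
def R0(yaw): 
    y=np.radians(yaw);x=np.array([np.cos(y),np.sin(y),0]);z=np.array([0,0,-1.]);return Ro.from_matrix(np.stack([x,np.cross(z,x),z],1))
togo([.5,.0,.30],R0(-8.5));print(ctrl.get_obs()['joint_pos'].round(2))
E
```

```text
clock: 25.15
eef_pos: [0.6213, 0.1864, 0.1422]
tcp_rot: [0.957, -0.132, 0.233, 0.114]
ft_force: [-0.4, 0.3, -1.8]
width: 0.0237
dist 50.9 mm  lateral of aim 2.3 mm  angle 0.1 deg
clock: 26.15
eef_pos: [0.6212, 0.1867, 0.1424]
tcp_rot: [0.957, -0.132, 0.233, 0.113]
ft_force: [-0.4, 0.3, -1.9]
width: 0.0234
clock: 27.15
eef_pos: [0.6212, 0.1867, 0.1423]
tcp_rot: [0.957, -0.132, 0.233, 0.114]
ft_force: [0.3, -1.1, -0.7]
width: 0.0235
clock: 27.82
eef_pos: [0.6212, 0.1867, 0.1424]
tcp_rot: [0.957, -0.132, 0.233, 0.113]
ft_force: [-1.1, -0.4, -0.9]
width: 0.0234
dist 51.1 mm  lateral of aim 2.5 mm  angle 0.1 deg
shift mm [   8.4  236.9 -134.9] turn deg [ 11.12 -27.91  -7.04] rows>= 7.0
[ 0.41  0.58  1.66 -0.69  0.72  2.74]
```

View pics/w21.png

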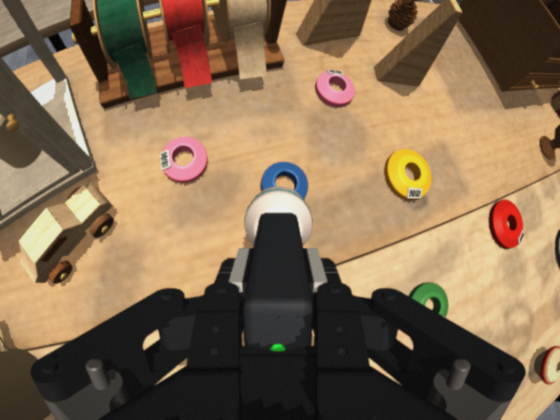

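Aim is 2.5 mm off, so I'll correct it and hold again, since time is plentiful.

```bash
python3 -m handwheel '[[0,0,0.002,0.0012,0,0,0],[0,0,0,0,0,0,0],[0,0,0,0,0,0,0]]'
python3 - <<'E'
from h import *
L,n=label([.6952,.1339],146,'blue');check(L,n);P,R=scan_goal(L,n,.05);togo(P,R)
E
```

```text
clock: 28.12
eef_pos: [0.6211, 0.1842, 0.1416]
tcp_rot: [0.957, -0.132, 0.233, 0.113]
ft_force: [-0.6, -0.1, -1.5]
width: 0.0235
dist 49.8 mm  lateral of aim 1.3 mm  angle 0.1 deg
shift mm [-1.2 -0.3 -0.2] turn deg [-0.07 -0.05  0.  ] rows>= 1.0
```

```bash
python3 -m handwheel '[[0,-0.0015,0,0,0,0,0],[0,0,0,0,0,0,0],[0,0,0,0,0,0,0]]'
python3 -m handwheel '[[0,0,0,0,0,0,0],[0,0,0,0,0,0,0],[0,0,0,0,0,0,0],[0,0,0,0,0,0,0],[0,0,0,0,0,0,0],[0,0,0,0,0,0,0],[0,0,0,0,0,0,0],[0,0,0,0,0,0,0],[0,0,0,0,0,0,0],[0,0,0,0,0,0,0],[0,0,0,0,0,0,0],[0,0,0,0,0,0,0]]'
python3 -m handwheel '[[0,0,0,0,0,0,0],[0,0,0,0,0,0,0],[0,0,0,0,0,0,0],[0,0,0,0,0,0,0],[0,0,0,0,0,0,0],[0,0,0,0,0,0,0],[0,0,0,0,0,0,0],[0,0,0,0,0,0,0],[0,0,0,0,0,0,0],[0,0,0,0,0,0,0],[0,0,0,0,0,0,0],[0,0,0,0,0,0,0]]'
python3 -m handwheel '[[0,0,0,0,0,0,0],[0,0,0,0,0,0,0],[0,0,0,0,0,0,0],[0,0,0,0,0,0,0],[0,0,0,0,0,0,0],[0,0,0,0,0,0,0],[0,0,0,0,0,0,0],[0,0,0,0,0,0,0]]'
python3 - <<'E'
from h import *
L,n=label([.6952,.1339],146,'blue');check(L,n);p=shot('wrist','w22')
b=ortho(p,[.6952,.1339],.0092,.045,450);cv2.circle(b,(225,225),110,(255,0,255),1);cv2.imwrite('pics/o22.png',b[:,:,::-1])
E
```

```text
clock: 28.37
eef_pos: [0.6197, 0.1844, 0.1407]
tcp_rot: [0.957, -0.132, 0.233, 0.114]
ft_force: [0.2, -1.0, -2.0]
width: 0.0233
clock: 29.37
eef_pos: [0.6197, 0.1846, 0.1408]
tcp_rot: [0.957, -0.132, 0.233, 0.113]
ft_force: [0.2, 0.3, -1.2]
width: 0.0233
clock: 30.37
eef_pos: [0.6197, 0.1845, 0.1407]
tcp_rot: [0.957, -0.132, 0.233, 0.114]
ft_force: [-0.2, 0.6, -1.5]
width: 0.0234
clock: 31.03
eef_pos: [0.6197, 0.1846, 0.1408]
tcp_rot: [0.957, -0.132, 0.233, 0.113]
ft_force: [-0.2, 0.4, -1.5]
width: 0.0236
dist 49.8 mm  lateral of aim 0.3 mm  angle 0.1 deg
```

View pics/o22.png

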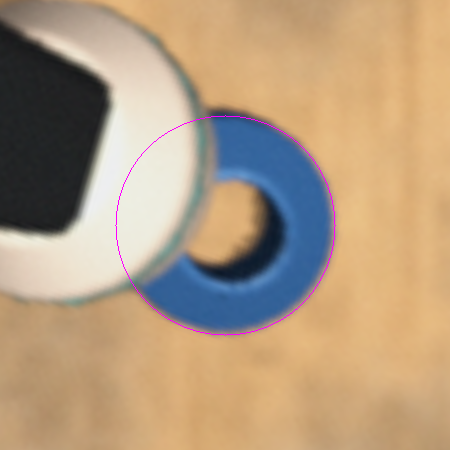

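```bash
python3 -m handwheel '[[0,0,0,-0.03,0,0,0],[0,0,0,-0.035,0,0,0],[0,0,0,-0.035,0,0,0],[0,0,0.03,-0.01,2.2,-5.6,-1.4],[0,0,0.035,0,2.2,-5.6,-1.4],[0,0,0.035,0,2.2,-5.6,-1.4],[0,0,0.035,0,2.2,-5.6,-1.4],[0,0,0.035,0,2.2,-5.6,-1.4],[0,0,0.035,0,0,0,0],[0,0,0.035,0,0,0,0],[0,0,0.02,0,0,0,0],[0,0,0,0,0,0,0]]'
python3 - <<'E'
from h import *
def R0(yaw): 
    y=np.radians(yaw);x=np.array([np.cos(y),np.sin(y),0]);z=np.array([0,0,-1.]);return Ro.from_matrix(np.stack([x,np.cross(z,x),z],1))
togo([.4925,-.2626,.22],R0(-8.5));print(ctrl.get_obs()['joint_pos'].round(2))
E
```

```text
clock: 32.08
eef_pos: [0.5219, -0.022, 0.2576]
tcp_rot: [0.997, -0.077, 0.024, 0.012]
ft_force: [0.7, 0.6, -1.1]
width: 0.0233
shift mm [  5.9 241.5  42.7] turn deg [ 1.12 -2.82 -0.32] rows>= 6.0
[-0.14  0.31  1.61 -0.02  1.17  1.59]
```

```bash
python3 -m handwheel '[[0,0,0.02,0,1.1,-2.8,-0.3],[0,0,0.035,0,0,0,0],[0,0,0.035,0,0,0,0],[0,0,0.035,0,0,0,0],[0,0,0.035,0,0,0,0],[0,0,0.035,0,0,0,0],[0,0,0.02,0,0,0,0],[0,0,0.01,0,0,0,0],[0,0,0,0,0,0,0]]'
python3 - <<'E'
from h import *
def R0(yaw): 
    y=np.radians(yaw);x=np.array([np.cos(y),np.sin(y),0]);z=np.array([0,0,-1.]);return Ro.from_matrix(np.stack([x,np.cross(z,x),z],1))
togo([.4928,-.2626,.15],R0(-8.5))
p=shot('wrist','w23')
E
```

```text
clock: 32.83
eef_pos: [0.4869, -0.2534, 0.2581]
tcp_rot: [0.997, -0.074, -0.0, -0.0]
ft_force: [-1.0, 0.0, -1.3]
width: 0.0236
shift mm [  7.3   8.3 108.1] turn deg [-0.02  0.02  0.05] rows>= 3.0
```

View pics/w23.png

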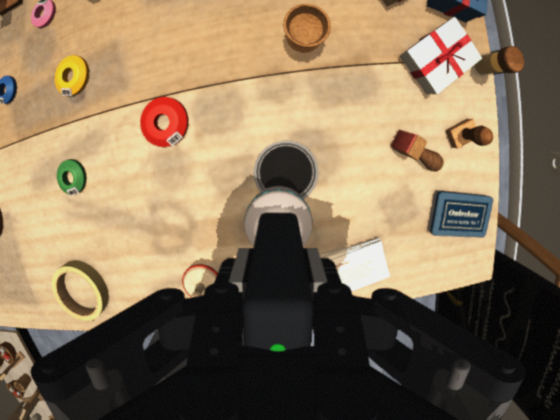

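```bash
python3 -m handwheel '[[0,0.0073,0.0083,0.025,0,0,0],[0,0,0,0.03,0,0,0],[0,0,0,0.03,0,0,0],[0,0,0,0.015,0,0,0],[0,0,0,0,0,0,0],[0,0,0,0,0,0,0]]'
python3 - <<'E'
from h import *
def R0(yaw): 
    y=np.radians(yaw);x=np.array([np.cos(y),np.sin(y),0]);z=np.array([0,0,-1.]);return Ro.from_matrix(np.stack([x,np.cross(z,x),z],1))
p=shot('wrist','w24');b=ortho(p,[.4922,-.2626],.010,.06,400);cv2.imwrite('pics/o24.png',b[:,:,::-1])
togo([.4930,-.2626,.1026],R0(-8.5))
E
```

```text
clock: 33.38
eef_pos: [0.4965, -0.2539, 0.1565]
tcp_rot: [0.997, -0.071, 0.002, -0.0]
ft_force: [0.3, 0.4, -0.5]
width: 0.0237
shift mm [-2.5  9.1 54.1] turn deg [-0.06 -0.19  0.4 ] rows>= 2.0
```

View pics/o24.png

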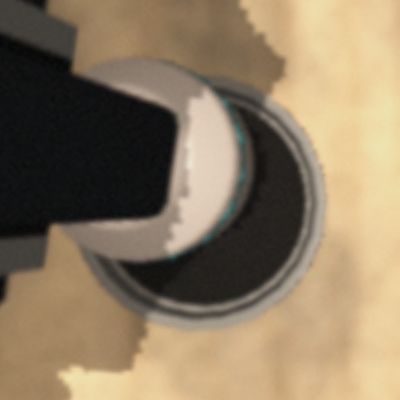

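```bash
python3 -m handwheel '[[0,-0.0025,0.009,0,0,0,0.4],[0,0,0.001,0,0,0,0],[0,0,0,0,0,0,0]]'
python3 - <<'E'
from h import *
def R0(yaw): 
    y=np.radians(yaw);x=np.array([np.cos(y),np.sin(y),0]);z=np.array([0,0,-1.]);return Ro.from_matrix(np.stack([x,np.cross(z,x),z],1))
togo([.4930,-.2626,.1026],R0(-8.5))
E
```

```text
clock: 33.68
eef_pos: [0.4941, -0.2638, 0.16]
tcp_rot: [0.997, -0.074, 0.004, 0.001]
ft_force: [-0.5, 0.2, -0.2]
width: 0.0231
shift mm [-1.6 -1.1 57.4] turn deg [ 0.05 -0.41  0.07] rows>= 2.0
```

```bash
python3 -m handwheel '[[0,-0.0015,-0.001,0.015,0,-0.4,0],[0,0,0,0.02,0,0,0],[0,0,0,0.01,0,0,0],[0,0,0,0,0,0,0],[0,0,0,0,0,0,0]]'
python3 - <<'E'
from h import *
def R0(yaw): 
    y=np.radians(yaw);x=np.array([np.cos(y),np.sin(y),0]);z=np.array([0,0,-1.]);return Ro.from_matrix(np.stack([x,np.cross(z,x),z],1))
togo([.4930,-.2626,.1026],R0(-8.5))
E
```

```text
clock: 34.1
eef_pos: [0.495, -0.2652, 0.1183]
tcp_rot: [0.997, -0.074, 0.004, 0.003]
ft_force: [0.4, -0.8, -0.7]
width: 0.0232
shift mm [-2.5 -2.4 15.6] turn deg [ 0.26 -0.45 -0.04] rows>= 1.0
```

```bash
python3 -m handwheel '[[0,-0.0022,-0.002,0.004,0.25,-0.4,0],[0,0,0,0.008,0,0,0],[0,0,0,0,0,0,0],[0,0,0,0,0,0,0]]'
python3 - <<'E'
from h import *
def R0(yaw): 
    y=np.radians(yaw);x=np.array([np.cos(y),np.sin(y),0]);z=np.array([0,0,-1.]);return Ro.from_matrix(np.stack([x,np.cross(z,x),z],1))
togo([.4930,-.2626,.1026],R0(-8.5))
E
```

```text
clock: 34.43
eef_pos: [0.4939, -0.2635, 0.1075]
tcp_rot: [0.997, -0.075, 0.001, 0.001]
ft_force: [-0.3, -0.5, -1.0]
width: 0.0233
shift mm [-1.  -0.8  4.9] turn deg [ 0.06 -0.17 -0.06] rows>= 1.0
```

```bash
python3 -m handwheel '[[0,-0.001,-0.001,0.004,0,-0.15,0],[0,0,0,0.001,0,0,0],[0,0,0,0,0,0,0],[0,0,0,0,0,0,0]]'
python3 - <<'E'
from h import *
def R0(yaw): 
    y=np.radians(yaw);x=np.array([np.cos(y),np.sin(y),0]);z=np.array([0,0,-1.]);return Ro.from_matrix(np.stack([x,np.cross(z,x),z],1))
togo([.4930,-.2626,.1026],R0(-8.5))
E
```

```text
clock: 34.77
eef_pos: [0.4933, -0.2624, 0.1027]
tcp_rot: [0.997, -0.075, 0.0, 0.001]
ft_force: [0.3, 0.2, -2.5]
width: 0.0235
shift mm [-0.3  0.2  0.1] turn deg [ 0.09 -0.05 -0.05] rows>= 1.0
```

```bash
python3 -m handwheel '[[0.03,0,0,0,0,0,0],[0.04,0,0,0,0,0,0],[0.085,0,0,0,0,0,0],[0.085,0,0,0,0,0,0],[0.085,0,0,0,0,0,0],[0.085,0,0,0,0,0,0],[0.085,0,0,-0.02,0,0,0],[0.085,0,0,-0.035,0,0,0],[0.085,0,0,-0.04,0,0,0],[0.085,0,0,-0.04,0,0,0],[0.085,0,0,-0.03,0,0,0],[0.085,0,0,0,0,0,0]]'
python3 - <<'E'
from h import *
p=shot('wrist','w25')
a=ortho(p,[.4922,-.2626],.146,.05,400);b=ortho(p,[.4922,-.2626],.010,.06,400);cv2.imwrite('pics/o25.png',np.hstack([a,b])[:,:,::-1])
print(pose()[0])
E
```

```text
clock: 35.77
eef_pos: [0.4921, -0.2614, 0.2735]
tcp_rot: [0.997, -0.075, -0.002, -0.001]
ft_force: [-0.4, -0.9, 0.2]
width: 0.0851
[ 0.49150671 -0.26110785  0.27138471]
```

View pics/w25.png

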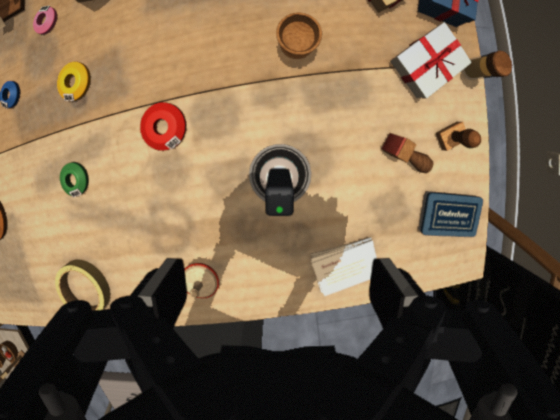

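View pics/o25.png

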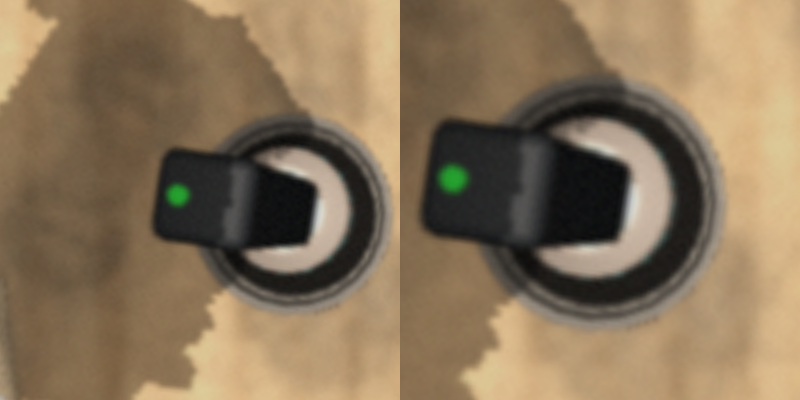

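Scanner stands upright and centred in the dock, released. Next is the red ring.

```bash
cat >> h.py <<'E'
def R0(yaw): 
    y=np.radians(yaw);x=np.array([np.cos(y),np.sin(y),0]);z=np.array([0,0,-1.]);return Ro.from_matrix(np.stack([x,np.cross(z,x),z],1))
E
python3 - <<'E'
from h import *
togo([.5775,-.126,.16],R0(-8.5))
E
```

```text
shift mm [  65.5 -146.2  111.3] turn deg [-0.09  0.31 -0.06] rows>= 5.0
```

```bash
python3 -m handwheel '[[0.085,0.012,-0.028,0,0,0.3,0],[0.085,0.014,-0.031,0,0,0,0],[0.085,0.014,-0.031,0.01,0,0,0],[0.085,0.014,-0.031,0.025,0,0,0],[0.085,0.01,-0.015,0.03,0,0,0],[0.085,0,0,0.025,0,0,0],[0.085,0,0,0.01,0,0,0],[0.085,0,0,0,0,0,0]]' 40
python3 - <<'E'
from h import *
p=shot('wrist','w26')
r=locate(p,'red',[.5775,-.126]);print(r[0],r[1],r[2])
togo([r[0][0],r[0][1],.06],R0(-8.5))
print([(round(d['conf'],2),np.round(cen(d))) for d in ctrl.search_frame('ring_red_center',p)])
E
```

```text
clock: 36.48
eef_pos: [0.5768, -0.1304, 0.1636]
tcp_rot: [0.997, -0.076, -0.001, -0.001]
ft_force: [-1.0, -0.3, 1.0]
width: 0.0852
[ 0.5777004 -0.1262004] 0.06172674328148484 -153.3476593650391
shift mm [  0.4  -4.3 104.4] turn deg [-0.07  0.08 -0.2 ] rows>= 3.0
[(0.89, array([272., 194.,  72.,  68.]))]
```

View pics/w26.png

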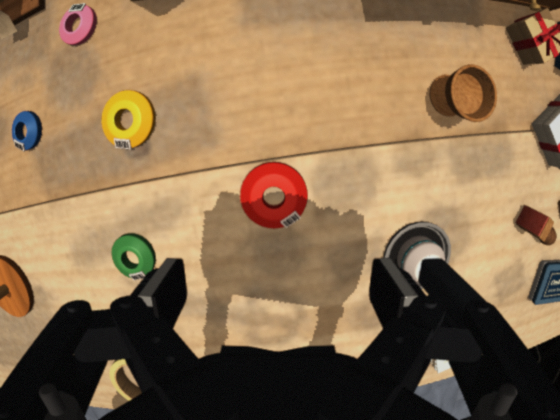

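```bash
python3 -m handwheel '[[0.085,0,-0.004,0.02,0,0,0],[0.085,0,0,0.03,0,0,0],[0.085,0,0,0.03,0,0,0],[0.085,0,0,0.02,0,0,0],[0.085,0,0,0,0,0,0],[0.085,0,0,0,0,0,0]]'
python3 - <<'E'
from h import *
p=shot('wrist','w27')
r=locate(p,'red',[.5775,-.126]);print(r[0],r[1])
togo([.5777,-.1262,.02],R0(-8.5))
E
```

```text
clock: 37.08
eef_pos: [0.5825, -0.1313, 0.07]
tcp_rot: [0.997, -0.078, 0.007, 0.001]
ft_force: [-0.0, -0.1, 0.5]
width: 0.0849
[ 0.57806122 -0.12580787] 0.062443680084778935
shift mm [-6.3 -4.4 50.2] turn deg [ 0.11 -0.79 -0.42] rows>= 2.0
```

View pics/w27.png

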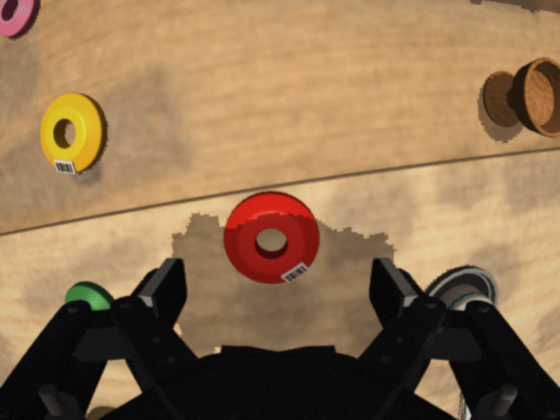

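```bash
python3 -m handwheel '[[0.085,-0.006,-0.0045,0,0,-0.8,-0.4],[0.085,0,0,0,0,0,0],[0.085,0,0,0,0,0,0]]'
python3 - <<'E'
from h import *
p=shot('wrist','w28')
r=locate(p,'red',[.5775,-.126]);print(r[0],r[1])
togo([.5779,-.1260,.02],R0(-8.5))
E
```

```text
clock: 37.38
eef_pos: [0.5787, -0.1265, 0.0747]
tcp_rot: [0.997, -0.074, 0.002, 0.002]
ft_force: [0.7, -0.5, 1.3]
width: 0.085
[ 0.57798776 -0.12592086] 0.062170373461767285
shift mm [-1.1 -0.5 54.7] turn deg [ 0.16 -0.23 -0.02] rows>= 2.0
```

```bash
python3 -m handwheel '[[0.085,-0.001,0,0.015,0.1,-0.2,0],[0.085,0,0,0.018,0,0,0],[0.085,0,0,0.01,0,0,0],[0.085,0,0,0,0,0,0],[0.085,0,0,0,0,0,0]]'
python3 - <<'E'
from h import *
p=shot('wrist','w29')
togo([.5779,-.1260,.008],R0(-8.5))
E
```

```text
clock: 37.85
eef_pos: [0.5803, -0.1269, 0.0342]
tcp_rot: [0.997, -0.074, 0.003, 0.001]
ft_force: [0.9, 0.3, 0.0]
width: 0.0848
shift mm [-2.7 -0.6 26.3] turn deg [ 0.12 -0.41  0.01] rows>= 1.0
```

View pics/w29.png

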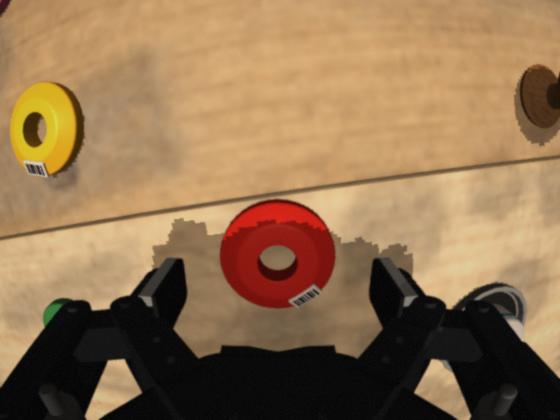

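```bash
python3 -m handwheel '[[0.074,-0.0025,-0.0005,0.01,0.1,-0.4,0],[0.074,0,0,0.008,0,0,0],[0.074,0,0,0.003,0,0,0],[0.074,0,0,0,0,0,0],[0.074,0,0,0,0,0,0]]'
python3 - <<'E'
from h import *
p=shot('wrist','w30')
togo([.5779,-.1260,.006],R0(-8.5));print(ctrl.get_obs()['ft_force'],ctrl.get_obs()['width'])
E
```

```text
clock: 38.32
eef_pos: [0.5786, -0.1263, 0.0129]
tcp_rot: [0.997, -0.074, 0.001, 0.0]
ft_force: [0.0, -0.5, -0.4]
width: 0.074
shift mm [-0.7 -0.2  7. ] turn deg [ 0.03 -0.09  0.01] rows>= 1.0
[-0.24723165  1.14291473 -0.43198394] 0.07398991739752676
```

View pics/w30.png

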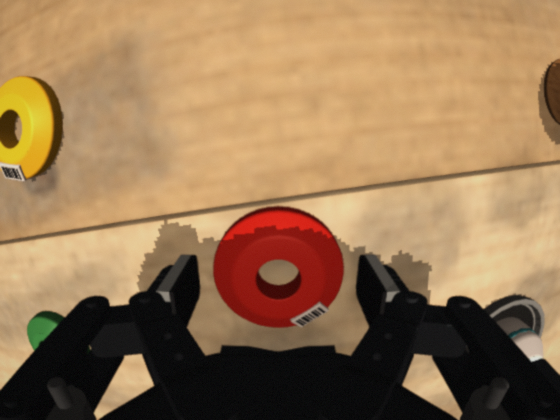

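```bash
python3 -m handwheel '[[0.07,0,0,0.004,0,0,0],[0.07,0,0,0,0,0,0]]'; python3 -m handwheel '[[0.07,0,0,0.003,0,0,0],[0.07,0,0,0,0,0,0]]'
```

```text
clock: 38.53
eef_pos: [0.5788, -0.1264, 0.0091]
tcp_rot: [0.997, -0.074, 0.001, 0.0]
ft_force: [-1.0, 0.9, -0.9]
width: 0.0696
clock: 38.7
eef_pos: [0.579, -0.1264, 0.0059]
tcp_rot: [0.997, -0.074, 0.001, 0.0]
ft_force: [0.3, 0.1, -0.2]
width: 0.07
```

```bash
python3 -m handwheel '[[0.066,0,0,0,0,0,0],[0.064,0,0,0,0,0,0],[0.063,0,0,0,0,0,0],[0.05,0,0,0,0,0,0],[0.05,0,0,0,0,0,0],[0.05,0,0,0,0,0,0]]' 30
python3 - <<'E'
from h import *
p=shot('wrist','w31');o=ctrl.get_obs();print(o['ft_force'],o['width'],o['eef_pos'])
E
```

```text
clock: 39.2
eef_pos: [0.5792, -0.1263, 0.0066]
tcp_rot: [0.997, -0.074, 0.002, 0.0]
ft_force: [-0.3, -0.2, -0.5]
width: 0.0596
[ 0.29718184  0.28832511 -1.38336355] 0.058853699698106596 [ 0.57923915 -0.12633236  0.00659406]
```

View pics/w31.png

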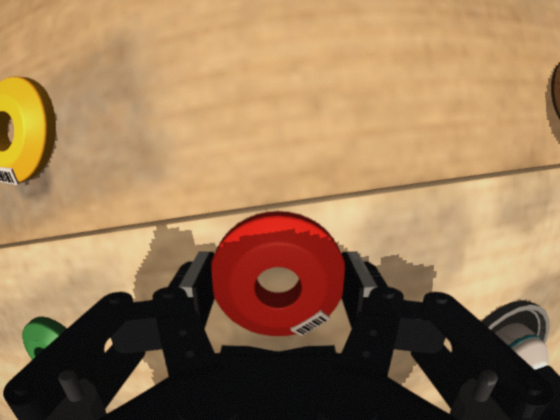

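```bash
python3 -m handwheel '[[0.05,0,0,0,0,0,0],[0.05,0,0,0,0,0,0]]'
python3 -m handwheel '[[0.07,0,0,0,0,0,0],[0.07,0,0,0,0,0,0],[0.07,0,0,0.003,0,0,0],[0.07,0,0,0,0,0,0]]'
python3 -m handwheel '[[0.07,0,0,0.002,0,0,0],[0.07,0,0,0,0,0,0]]'
```

```text
clock: 39.42
eef_pos: [0.5793, -0.1264, 0.0065]
tcp_rot: [0.997, -0.074, 0.002, 0.001]
ft_force: [0.6, 0.2, -0.1]
width: 0.059
clock: 39.75
eef_pos: [0.5795, -0.1265, 0.0035]
tcp_rot: [0.997, -0.074, 0.002, 0.001]
ft_force: [-1.2, -0.3, -0.7]
width: 0.0705
clock: 39.92
eef_pos: [0.5798, -0.1266, 0.0037]
tcp_rot: [0.997, -0.074, 0.003, 0.001]
ft_force: [1.2, 0.6, 0.2]
width: 0.0698
```

```bash
python3 -m handwheel '[[0.068,-0.001,0,0.003,0,-0.15,0],[0.068,0,0,0,0,0,0]]'; python3 -m handwheel '[[0.066,0,0,0.003,0,0,0],[0.066,0,0,0,0,0,0]]'
python3 - <<'E'
from h import *
togo([.5779,-.1260,.002],R0(-8.5))
E
```

```text
clock: 40.08
eef_pos: [0.5806, -0.1267, 0.0046]
tcp_rot: [0.997, -0.074, 0.004, 0.001]
ft_force: [-0.3, -0.1, -0.5]
width: 0.0677
clock: 40.25
eef_pos: [0.5813, -0.1268, 0.0051]
tcp_rot: [0.997, -0.074, 0.005, 0.001]
ft_force: [-0.4, 1.0, -0.4]
width: 0.066
shift mm [-3.5 -0.3  3.1] turn deg [ 0.12 -0.61  0.02] rows>= 1.0
```

```bash
python3 -m handwheel '[[0.066,-0.0035,0,0.005,0.1,-0.6,0],[0.066,0,0,0,0,0,0]]'
python3 - <<'E'
from h import *
togo([.5779,-.1260,.002],R0(-8.5));o=ctrl.get_obs();print(o['joint_efforts'].round(1),o['ft_force'].round(1))
E
```

```text
clock: 40.42
eef_pos: [0.5825, -0.1272, 0.0056]
tcp_rot: [0.997, -0.074, 0.006, 0.001]
ft_force: [-1.5, 1.0, -0.8]
width: 0.0661
shift mm [-4.7 -0.5  3.5] turn deg [ 0.08 -0.65 -0.  ] rows>= 1.0
[  0.2 -94.1 -21.3   0.1   0.1  -0. ] [-1.5  1.  -0.8]
```

```bash
python3 - <<'E'
from h import *
p=shot('scene','s32');p=shot('wrist','w32');p=shot('top','t32');o=ctrl.get_obs();print(o['joint_pos'].round(3),o['joint_vel'].round(3),o['joint_efforts'].round(1),o['eef_pos'])
E
```

```text
[-3.160e-01  7.600e-01  1.625e+00  1.000e-03  7.470e-01  1.403e+00] [-0.002  0.001 -0.004  0.003  0.002  0.001] [ -0.2 -83.  -16.8  -0.5   0.3  -0.1] [ 0.58186715 -0.12713428  0.00436871]
```

View pics/s32.png

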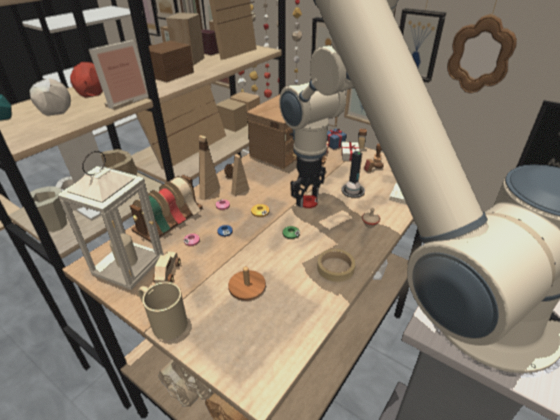

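View pics/w32.png

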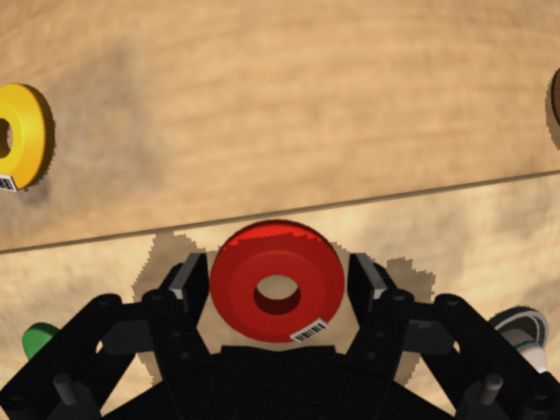

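```bash
python3 -m handwheel '[[0.066,0,0,-0.005,0,0,0],[0.066,0,0,0,0,0,0],[0.066,0,0,0,0,0,0]]'
python3 - <<'E'
from h import *
togo([.5779,-.1260,.002],R0(-8.5));o=ctrl.get_obs();print(o['joint_efforts'].round(1),o['ft_force'].round(1),o['joint_pos'].round(4))
E
python3 -m handwheel '[[0.066,-0.004,-0.0005,0,0.1,-0.6,0],[0.066,0,0,0,0,0,0],[0.066,0,0,0,0,0,0]]'
python3 - <<'E'
from h import *
togo([.5779,-.1260,.002],R0(-8.5));o=ctrl.get_obs();print(o['joint_efforts'].round(1),o['ft_force'].round(1),o['joint_pos'].round(4))
E
```

```text
clock: 40.82
eef_pos: [0.5815, -0.127, 0.009]
tcp_rot: [0.997, -0.074, 0.004, 0.001]
ft_force: [-0.0, 0.4, 0.0]
width: 0.0662
shift mm [-3.7 -0.5  7. ] turn deg [ 0.07 -0.51 -0.  ] rows>= 1.0
[  0.  -93.4 -21.    0.   -0.1   0. ] [-0.   0.4  0. ] [-3.1560e-01  7.5270e-01  1.6236e+00  5.0000e-04  7.5630e-01  1.4033e+00]
clock: 41.07
eef_pos: [0.5764, -0.1256, 0.0081]
tcp_rot: [0.997, -0.074, -0.002, -0.001]
ft_force: [0.4, -0.0, -0.2]
width: 0.0662
shift mm [1.5 0.2 6. ] turn deg [-0.06  0.26  0.  ] rows>= 1.0
[  0.  -92.3 -20.2   0.    0.1  -0. ] [ 0.4 -0.  -0.2] [-3.159e-01  7.535e-01  1.626e+00  3.000e-04  7.666e-01  1.403e+00]
```

```bash
for i in 1; do python3 -m handwheel '[[0.066,0.0015,0,0.003,0,0.2,0],[0.066,0,0,0,0,0,0],[0.066,0,0,0,0,0,0],[0.066,0,0,0,0,0,0]]'; done
python3 - <<'E'
from h import *
o=ctrl.get_obs();print(o['joint_efforts'].round(1),o['ft_force'].round(1),o['eef_pos'])
E
python3 -m handwheel '[[0.066,0,0,0.003,0,0,0],[0.066,0,0,0,0,0,0],[0.066,0,0,0,0,0,0],[0.066,0,0,0,0,0,0]]'
python3 - <<'E'
from h import *
togo([.5779,-.1260,.002],R0(-8.5));o=ctrl.get_obs();print(o['joint_efforts'].round(1),o['ft_force'].round(1),o['eef_pos'])
E
```

```text
clock: 41.4
eef_pos: [0.5779, -0.1259, 0.0044]
tcp_rot: [0.997, -0.074, -0.001, -0.001]
ft_force: [-0.4, 0.8, 6.1]
width: 0.0658
[ -0.1 -89.3 -20.    0.1  -0.4  -0. ] [-0.4  0.8  6.1] [ 0.57787347 -0.12590214  0.00444797]
clock: 41.73
eef_pos: [0.5784, -0.126, 0.0061]
tcp_rot: [0.997, -0.074, 0.001, -0.0]
ft_force: [-0.3, 0.5, -0.6]
width: 0.0657
shift mm [-0.5  0.1  4.1] turn deg [-0.02 -0.1   0.01] rows>= 1.0
[  0.  -93.  -20.3  -0.    0.1   0. ] [-0.3  0.5 -0.6] [ 0.5783725  -0.12600748  0.00610268]
```

```bash
python3 -m handwheel '[[0.04,0,0,0,0,0,0],[0.04,0,0,0,0,0,0],[0.04,0,0,0,0,0,0],[0.04,0,0,0,0,0,0],[0.04,0,0,0,0,0,0],[0.04,0,0,0,0,0,0]]' 40
python3 -m handwheel '[[0.04,0,0,-0.01,0,0,0],[0.04,0,0,-0.02,0,0,0],[0.04,0,0,-0.03,0,0,0],[0.04,0,0,-0.03,0,0,0],[0.04,0,0,0,0,0,0],[0.04,0,0,0,0,0,0]]'
python3 - <<'E'
from h import *
p=shot('wrist','w33');p=shot('scene','s33')
E
```

```text
clock: 42.23
eef_pos: [0.5784, -0.126, 0.0064]
tcp_rot: [0.997, -0.074, 0.001, -0.0]
ft_force: [-1.8, 0.8, 6.4]
width: 0.0585
clock: 42.73
eef_pos: [0.577, -0.1256, 0.1002]
tcp_rot: [0.997, -0.074, -0.001, -0.001]
ft_force: [-0.4, -0.2, -2.3]
width: 0.0586
```

View pics/w33.png

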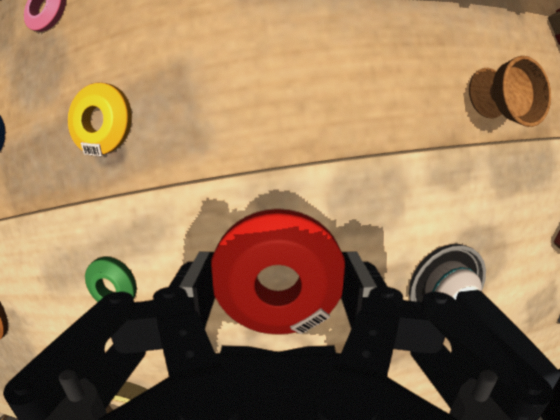

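View pics/s33.png

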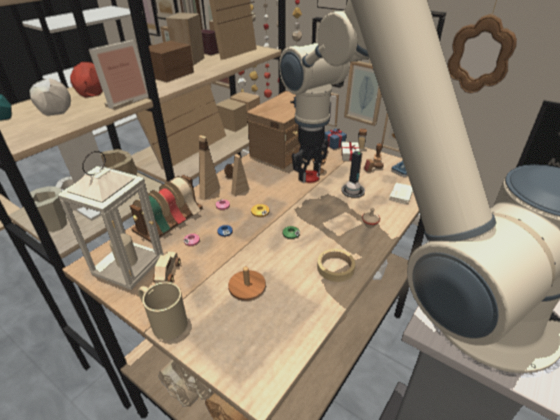

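```bash
python3 - <<'E'
from h import *
p=shot('wrist');pp,r=pose()
c=onz(p,278.5,283.5,pp[2]+.0086);print('hole in tool',r.inv().apply(c-pp)*1000)
im=p['frame'][200:350,190:370];cv2.imwrite('pics/c33.png',cv2.resize(im,None,fx=4,fy=4,interpolation=cv2.INTER_CUBIC)[:,:,::-1])
togo([.45,.25,.16],R0(-8.5))
E
```

```text
hole in tool [ 0.5946709   0.05052096 -8.60309158]
shift mm [-180.9 -352.7  -59.9] turn deg [-0.09  0.28  0.  ] rows>= 10.0
```

View pics/c33.png

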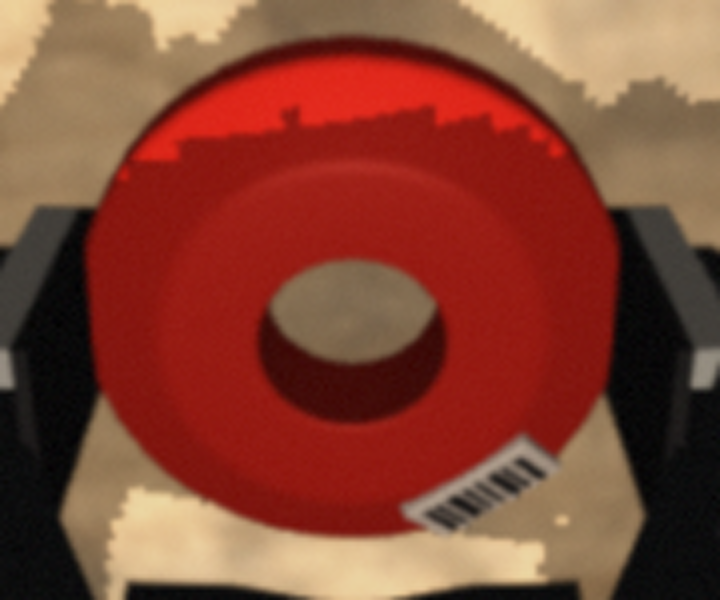

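```bash
python3 -m handwheel '[[0.04,-0.008,-0.016,-0.01,0,0.3,0],[0.04,-0.016,-0.03,-0.01,0,0,0],[0.04,-0.016,-0.032,-0.01,0,0,0],[0.04,-0.016,-0.032,-0.01,0,0,0],[0.04,-0.017,-0.032,-0.01,0,0,0],[0.04,-0.017,-0.032,0,0,0,0],[0.04,-0.017,-0.032,0,0,0,0],[0.04,-0.017,-0.032,0,0,0,0],[0.04,-0.017,-0.032,0,0,0,0],[0.04,-0.017,-0.03,0,0,0,0],[0.04,-0.01,-0.02,0,0,0,0],[0.04,0,0,0,0,0,0]]'
python3 - <<'E'
from h import *
p=shot('wrist','w34');togo([.45,.25,.16],R0(-8.5))
for n in('stand_seat','stand_tip'):
  for d in ctrl.search_frame(n,p)[:2]:print(n,d['conf'],np.round(cen(d)))
E
```

```text
clock: 43.88
eef_pos: [0.4474, 0.2279, 0.1399]
tcp_rot: [0.997, -0.077, -0.009, 0.0]
ft_force: [0.2, -0.7, -1.3]
width: 0.0583
shift mm [ -1.7 -23.4 -20.3] turn deg [ 0.15  1.02 -0.33] rows>= 1.0
stand_seat 0.71 [234. 130. 118. 112.]
stand_seat 0.45 [475.  77.  46.  50.]
stand_tip 0.71 [233. 131. 114. 114.]
```

View pics/w34.png

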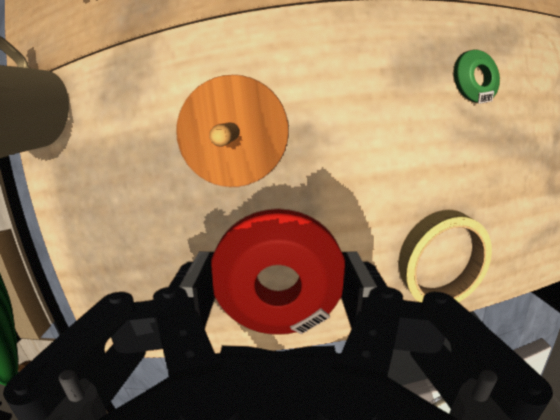

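```bash
python3 - <<'E'
from h import *
p=shot('wrist')
b=ortho(p,[.515,.253],.012,.06,400);a=ortho(p,[.515,.253],.064,.06,400)
cv2.imwrite('pics/o35.png',np.hstack([a,b])[:,:,::-1])
E
```

```text
(no output)
```

View pics/o35.png

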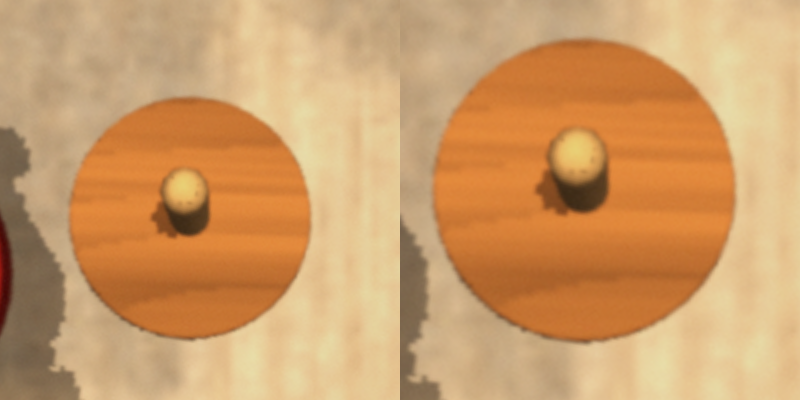

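```bash
python3 - <<'E'
from h import *
togo([.5105,.2558,.11],R0(-8.5))
E
python3 -m handwheel '[[0.04,0.015,-0.012,0.0,0.1,1.0,-0.3],[0.04,0.025,-0.015,0.0,0,0,0],[0.04,0.015,-0.008,0.01,0,0,0],[0.04,0,0,0,0,0,0],[0.04,0,0,0,0,0,0]]'
python3 - <<'E'
from h import *
togo([.5105,.2558,.10],R0(-8.5))
E
```

```text
shift mm [ 55.8 -41.   29.3] turn deg [ 0.13  0.93 -0.53] rows>= 2.0
clock: 44.5
eef_pos: [0.5134, 0.2443, 0.1284]
tcp_rot: [0.997, -0.08, -0.0, 0.001]
ft_force: [-0.3, -0.5, 0.3]
width: 0.059
shift mm [ -4.7 -11.   28.4] turn deg [ 0.14 -0.   -0.69] rows>= 1.0
```

```bash
python3 -m handwheel '[[0.04,-0.004,-0.0095,0.015,0.1,0,-0.7],[0.04,0,-0.002,0.013,0,0,0],[0.04,0,0,0,0,0,0],[0.04,0,0,0,0,0,0]]'
python3 - <<'E'
from h import *
togo([.5105,.2558,.085],R0(-8.5));p=shot('wrist','w36')
im=p['frame'][190:370,180:380];cv2.imwrite('pics/c36.png',cv2.resize(im,None,fx=3.5,fy=3.3,interpolation=cv2.INTER_CUBIC)[:,:,::-1])
E
```

```text
clock: 44.83
eef_pos: [0.5112, 0.2521, 0.1001]
tcp_rot: [0.997, -0.076, -0.0, 0.001]
ft_force: [0.8, 0.5, -0.5]
width: 0.059
shift mm [-1.2 -3.6 15.1] turn deg [ 0.1   0.05 -0.27] rows>= 1.0
```

View pics/c36.png

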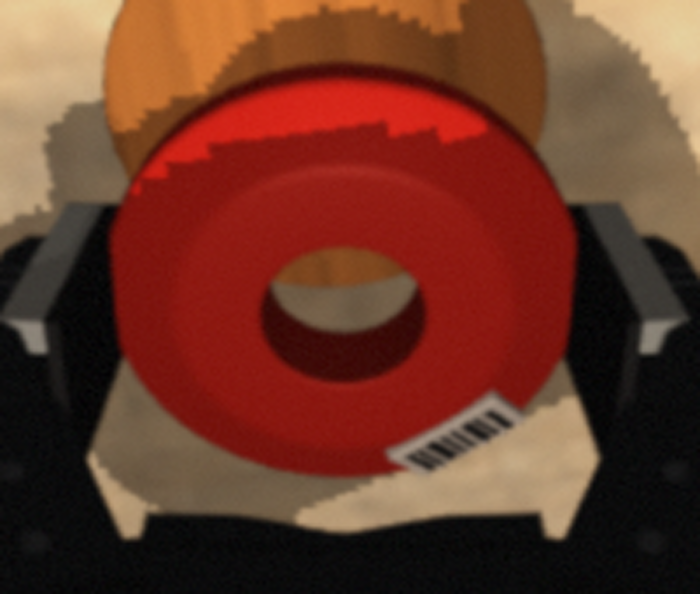

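```bash
python3 -m handwheel '[[0.04,-0.0012,-0.0038,0.006,0,0,-0.3],[0.04,0,0,0.008,0,0,0],[0.04,0,0,0,0,0,0],[0.04,0,0,0,0,0,0]]'
python3 - <<'E'
from h import *
togo([.5105,.2558,.07],R0(-8.5))
E
```

```text
clock: 45.22
eef_pos: [0.5109, 0.2553, 0.0869]
tcp_rot: [0.997, -0.074, 0.0, 0.0]
ft_force: [-1.1, -0.1, -0.4]
width: 0.0584
shift mm [-0.5 -0.5 16.9] turn deg [ 0.05 -0.06 -0.01] rows>= 1.0
```

```bash
python3 -m handwheel '[[0.04,-0.0005,-0.0005,0.008,0,0,0],[0.04,0,0,0.007,0,0,0],[0.04,0,0,0,0,0,0],[0.04,0,0,0,0,0,0]]'
python3 - <<'E'
from h import *
togo([.5105,.2558,.06],R0(-8.5));p=shot('wrist','w37')
im=p['frame'][190:370,180:380];cv2.imwrite('pics/c37.png',cv2.resize(im,None,fx=3.5,fy=3.3,interpolation=cv2.INTER_CUBIC)[:,:,::-1])
E
```

```text
clock: 45.55
eef_pos: [0.5104, 0.2559, 0.0705]
tcp_rot: [0.997, -0.074, 0.001, 0.0]
ft_force: [-0.1, -0.2, -0.3]
width: 0.0588
shift mm [ 0.1  0.1 10.5] turn deg [ 0.04 -0.07 -0.  ] rows>= 1.0
```

View pics/c37.png

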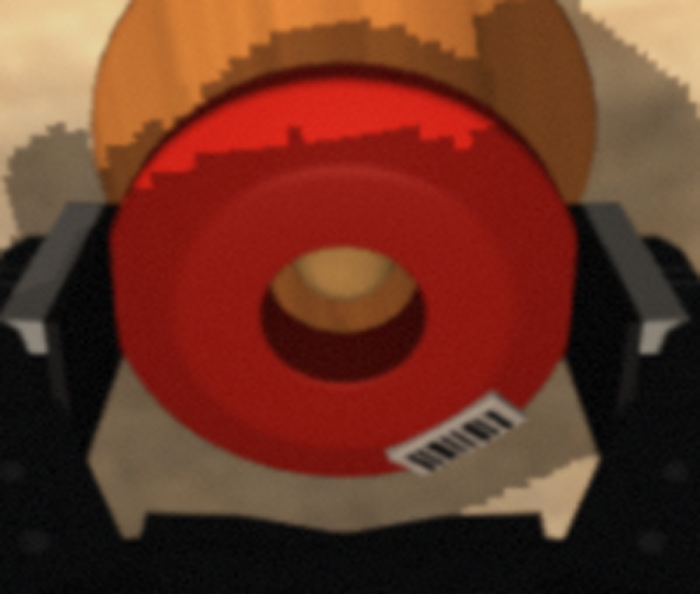

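```bash
python3 -m handwheel '[[0.04,0,0,0.006,0,0,0],[0.04,0,0,0.005,0,0,0],[0.04,0,0,0,0,0,0]]'
python3 - <<'E'
from h import *
togo([.5105,.2558,.02],R0(-8.5));p=shot('wrist','w38');print(ctrl.get_obs()['ft_force'])
im=p['frame'][190:370,180:380];cv2.imwrite('pics/c38.png',cv2.resize(im,None,fx=3.5,fy=3.3,interpolation=cv2.INTER_CUBIC)[:,:,::-1])
E
```

```text
clock: 45.85
eef_pos: [0.5106, 0.256, 0.0588]
tcp_rot: [0.997, -0.074, 0.001, 0.0]
ft_force: [-0.6, -0.5, -0.9]
width: 0.0585
shift mm [-0.2  0.2 38.8] turn deg [ 0.02 -0.1  -0.  ] rows>= 1.0
[ 0.45440752  0.19876815 -0.76169598]
```

View pics/c38.png

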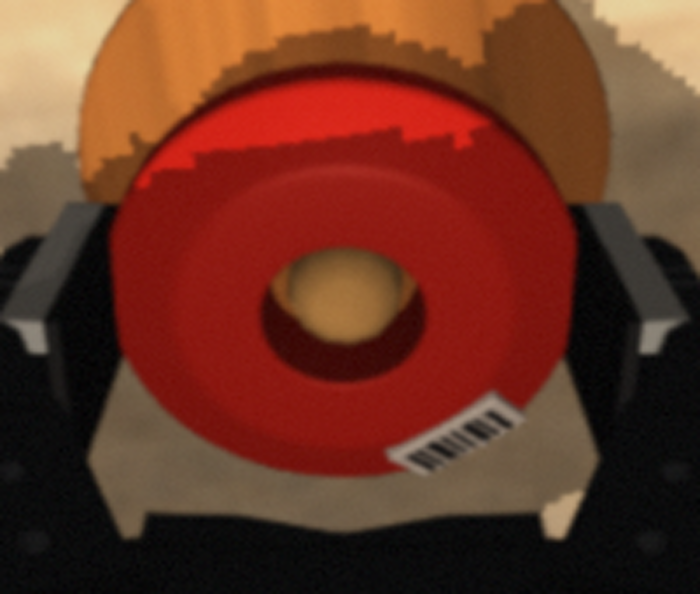

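```bash
python3 -m handwheel '[[0.04,0,0,0.008,0,0,0],[0.04,0,0,0.01,0,0,0],[0.04,0,0,0.006,0,0,0],[0.04,0,0,0,0,0,0],[0.04,0,0,0,0,0,0]]'
python3 - <<'E'
from h import *
togo([.5105,.2558,.0190],R0(-8.5))
E
```

```text
clock: 46.32
eef_pos: [0.5107, 0.256, 0.0321]
tcp_rot: [0.997, -0.074, 0.001, 0.0]
ft_force: [0.3, -0.3, -0.4]
width: 0.0586
shift mm [-0.2  0.2 13.1] turn deg [ 0.03 -0.09  0.  ] rows>= 1.0
```

```bash
python3 -m handwheel '[[0.04,0,0,0.006,0,0,0],[0.04,0,0,0.005,0,0,0],[0.04,0,0,0,0,0,0],[0.04,0,0,0,0,0,0]]'
python3 - <<'E'
from h import *
togo([.5105,.2558,.0190],R0(-8.5))
E
```

```text
clock: 46.65
eef_pos: [0.5108, 0.256, 0.02]
tcp_rot: [0.997, -0.074, 0.001, 0.0]
ft_force: [0.8, 0.0, -0.3]
width: 0.0588
shift mm [-0.2  0.2  1. ] turn deg [ 0.03 -0.09  0.  ] rows>= 1.0
```

```bash
python3 -m handwheel '[[0.04,0,0,0.0015,0,0,0],[0.04,0,0,0,0,0,0],[0.04,0,0,0,0,0,0]]'
python3 -m handwheel '[[0.065,0,0,0,0,0,0],[0.07,0,0,0,0,0,0],[0.075,0,0,0,0,0,0],[0.075,0,0,0,0,0,0],[0.08,0,0,-0.015,0,0,0],[0.08,0,0,-0.03,0,0,0],[0.08,0,0,-0.035,0,0,0],[0.08,0,0,-0.035,0,0,0],[0.08,0,0,-0.03,0,0,0],[0.08,0,0,0,0,0,0]]'
python3 - <<'E'
from h import *
p=shot('wrist','w39');print(pose()[0])
r=locate(p,'yellow',[.6728,-.0006]);print('y',r[0],r[1],r[2])
E
```

```text
clock: 46.9
eef_pos: [0.511, 0.2561, 0.0187]
tcp_rot: [0.997, -0.074, 0.001, 0.0]
ft_force: [-0.3, -0.1, -0.5]
width: 0.0588
clock: 47.73
eef_pos: [0.5096, 0.2557, 0.1685]
tcp_rot: [0.997, -0.074, -0.001, 0.001]
ft_force: [2.0, 0.7, 1.9]
width: 0.0802
[0.50885297 0.25541162 0.1663517 ]
y [ 6.74383771e-01 -4.01415575e-04] 0.05486449583737788 164.62474384609058
```

View pics/w39.png

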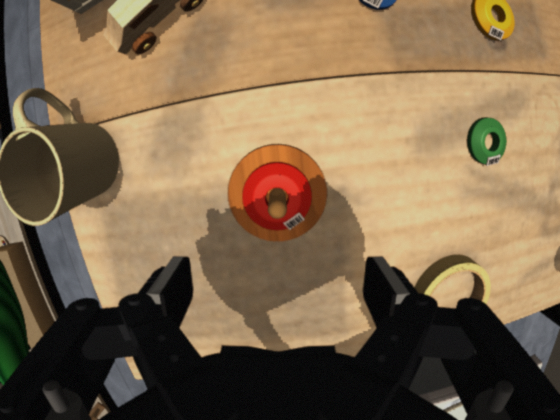

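```bash
python3 - <<'E'
from h import *
togo([.6732,-.0005,.10],R0(-8.5))
E
```

```text
shift mm [200.6 228.6  66.4] turn deg [ 0.19  0.19 -0.01] rows>= 8.0
```

```bash
python3 -m handwheel '[[0.08,0.015,0.017,0,0,0,0],[0.08,0.025,0.0285,0,0,0,0],[0.08,0.025,0.0285,0,0,0,0],[0.08,0.025,0.0285,0,0,0,0],[0.08,0.025,0.0285,0.005,0,0,0],[0.08,0.025,0.0285,0.01,0,0,0],[0.08,0.025,0.0285,0.015,0,0,0],[0.08,0.02,0.024,0.02,0,0,0],[0.08,0.01,0.012,0.01,0,0,0],[0.08,0,0,0,0,0,0],[0.08,0,0,0,0,0,0]]'
python3 - <<'E'
from h import *
p=shot('wrist','w40');r=locate(p,'yellow',[.6732,-.0006]);print('y',r[0],r[1],r[2])
togo([*r[0],.04],R0(-8.5))
E
```

```text
clock: 48.7
eef_pos: [0.6699, -0.0057, 0.0939]
tcp_rot: [0.997, -0.073, -0.006, 0.001]
ft_force: [-0.5, 0.2, 0.7]
width: 0.0805
y [6.78410421e-01 1.01402806e-04] 0.05354157411502693 166.64397165181592
shift mm [ 8.6 -6.9 53.9] turn deg [0.22 0.73 0.2 ] rows>= 2.0
```

```bash
python3 -m handwheel '[[0.08,0.004,-0.0065,0.01,0.2,0.7,0.2],[0.08,0,0,0,0,0,0],[0.08,0,0,0,0,0,0]]'
python3 - <<'E'
from h import *
p=shot('wrist','w41');r=locate(p,'yellow',[.6732,-.0006]);print('y',r[0],r[1],r[2])
b=ortho(p,[.6732,-.0006],.0092,.045,450);cv2.circle(b,(225,225),140,(255,0,255),1);cv2.imwrite('pics/o41.png',b[:,:,::-1])
togo([.6732,-.0006,.03],R0(-8.5))
E
```

```text
clock: 49.0
eef_pos: [0.673, 0.0039, 0.0848]
tcp_rot: [0.997, -0.073, -0.001, -0.0]
ft_force: [-0.4, 0.0, -0.2]
width: 0.0801
y [ 0.67951263 -0.00200281] 0.052546725531140405 163.3735381608743
shift mm [ 1.1  4.5 54.8] turn deg [-0.01  0.08  0.15] rows>= 2.0
```

View pics/o41.png

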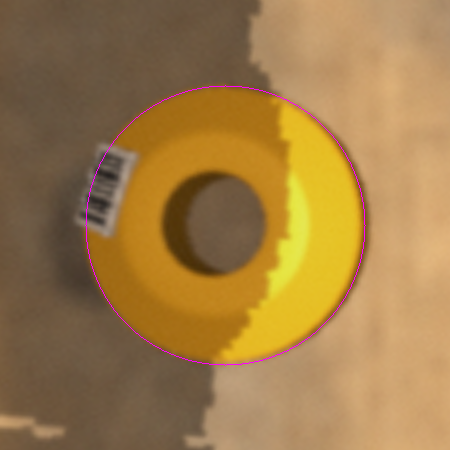

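View pics/w41.png

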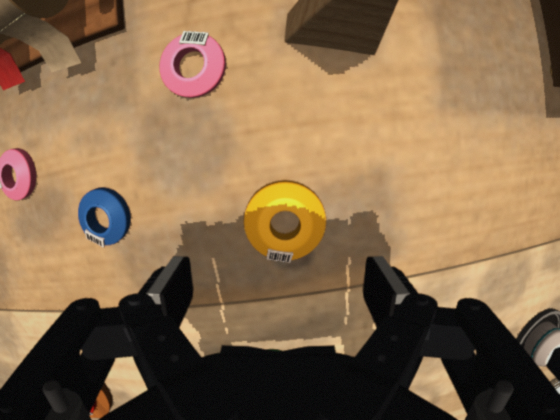

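```bash
python3 -m handwheel '[[0.075,0.001,0.0045,0.01,0,0,0],[0.07,0,0,0.02,0,0,0],[0.07,0,0,0.015,0,0,0],[0.07,0,0,0,0,0,0],[0.07,0,0,0,0,0,0]]'
python3 - <<'E'
from h import *
togo([.6735,-.0006,.0065],R0(-8.5))
E
```

```text
clock: 49.47
eef_pos: [0.6736, 0.0003, 0.0406]
tcp_rot: [0.997, -0.071, 0.001, 0.0]
ft_force: [0.7, 0.2, -0.1]
width: 0.07
shift mm [-0.   0.9 34.1] turn deg [-0.01 -0.13  0.36] rows>= 1.0
```

```bash
python3 -m handwheel '[[0.066,0,0.001,0.012,0,0,0.3],[0.066,0,0,0.012,0,0,0],[0.066,0,0,0.004,0,0,0],[0.066,0,0,0,0,0,0],[0.066,0,0,0,0,0,0]]'
python3 - <<'E'
from h import *
togo([.6735,-.0006,.0075],R0(-8.5))
E
```

```text
clock: 49.88
eef_pos: [0.6741, -0.0011, 0.0115]
tcp_rot: [0.997, -0.074, 0.002, 0.0]
ft_force: [0.3, 0.8, -0.1]
width: 0.0658
shift mm [-0.7 -0.4  4. ] turn deg [-0.01 -0.24  0.04] rows>= 1.0
```

```bash
python3 -m handwheel '[[0.064,-0.0006,-0.0004,0.004,0,-0.2,0],[0.062,0,0,0,0,0,0],[0.06,0,0,0,0,0,0]]'
python3 - <<'E'
from h import *
togo([.6735,-.0006,.0075],R0(-8.5));p=shot('wrist','w42')
E
```

```text
clock: 50.13
eef_pos: [0.674, -0.0006, 0.0078]
tcp_rot: [0.997, -0.074, 0.001, -0.0]
ft_force: [0.2, -0.1, 0.6]
width: 0.0601
shift mm [-0.5  0.   0.3] turn deg [-0.01 -0.06  0.04] rows>= 1.0
```

View pics/w42.png

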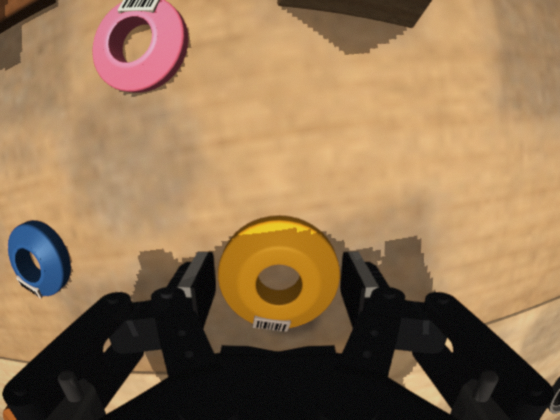

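```bash
python3 -m handwheel '[[0.04,0,0,0,0,0,0],[0.04,0,0,0,0,0,0],[0.04,0,0,0,0,0,0],[0.04,0,0,0,0,0,0],[0.04,0,0,0,0,0,0],[0.04,0,0,0,0,0,0]]' 40
python3 -m handwheel '[[0.04,0,0,-0.01,0,0,0],[0.04,0,0,-0.02,0,0,0],[0.04,0,0,-0.03,0,0,0],[0.04,0,0,-0.035,0,0,0],[0.04,0,0,-0.03,0,0,0],[0.04,0,0,0,0,0,0],[0.04,0,0,0,0,0,0]]'
python3 - <<'E'
from h import *
p=shot('wrist','w43');pp,r=pose()
im=p['frame'][190:370,180:380];cv2.imwrite('pics/c43.png',cv2.resize(im,None,fx=3.5,fy=3.3,interpolation=cv2.INTER_CUBIC)[:,:,::-1])
togo([.5105,.2558,.12],R0(-8.5))
E
```

```text
clock: 50.68
eef_pos: [0.6744, -0.0006, 0.0093]
tcp_rot: [0.997, -0.074, 0.001, -0.0]
ft_force: [0.9, -0.1, -0.5]
width: 0.0535
clock: 51.27
eef_pos: [0.673, -0.0005, 0.1421]
tcp_rot: [0.997, -0.074, 0.0, -0.0]
ft_force: [0.6, -0.2, -1.9]
width: 0.0535
shift mm [-199.  -229.6   22.1] turn deg [-0.01 -0.07  0.04] rows>= 8.0
```

View pics/c43.png

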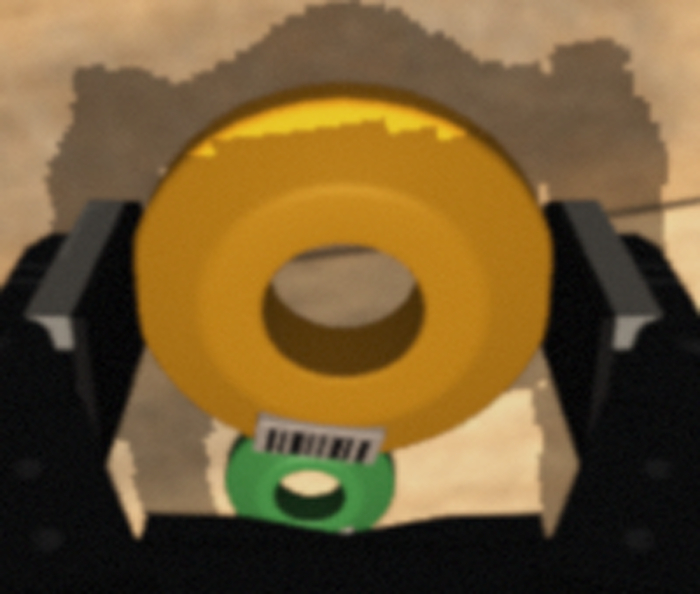

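```bash
python3 -m handwheel '[[0.04,-0.012,-0.015,0,0,0,0],[0.04,-0.022,-0.026,0,0,0,0],[0.04,-0.024,-0.028,0,0,0,0],[0.04,-0.024,-0.028,0,0,0,0],[0.04,-0.024,-0.028,0,0,0,0],[0.04,-0.024,-0.028,0,0,0,0],[0.04,-0.024,-0.027,0,0,0,0],[0.04,-0.022,-0.025,0,0,0,0],[0.04,-0.012,-0.014,0,0,0,0],[0.04,0,0,0,0,0,0],[0.04,0,0,0,0,0,0]]'
python3 - <<'E'
from h import *
togo([.5105,.2558,.10],R0(-8.5))
E
```

```text
clock: 52.23
eef_pos: [0.5081, 0.2509, 0.1326]
tcp_rot: [0.997, -0.075, -0.005, 0.002]
ft_force: [0.3, -0.0, -0.2]
width: 0.0535
shift mm [ 2.  -5.3 32.5] turn deg [ 0.33  0.6  -0.15] rows>= 1.0
```

```bash
python3 -m handwheel '[[0.04,0.002,-0.005,0.012,0.3,0.6,-0.1],[0.04,0,0,0.016,0,0,0],[0.04,0,0,0,0,0,0],[0.04,0,0,0,0,0,0]]'
python3 - <<'E'
from h import *
togo([.5107,.2559,.085],R0(-8.5))
E
```

```text
clock: 52.57
eef_pos: [0.5116, 0.2536, 0.1023]
tcp_rot: [0.997, -0.075, -0.001, 0.001]
ft_force: [0.2, 0.3, -0.2]
width: 0.0537
shift mm [-1.2 -2.2 17.3] turn deg [ 0.1   0.07 -0.09] rows>= 1.0
```

```bash
python3 -m handwheel '[[0.04,-0.0011,-0.0024,0.005,0.1,0,0],[0.04,0,0,0.01,0,0,0],[0.04,0,0,0,0,0,0],[0.04,0,0,0,0,0,0]]'
python3 - <<'E'
from h import *
togo([.5107,.2559,.074],R0(-8.5))
E
```

```text
clock: 52.9
eef_pos: [0.5123, 0.2547, 0.0868]
tcp_rot: [0.997, -0.076, -0.0, -0.0]
ft_force: [0.8, 0.4, -0.4]
width: 0.0538
shift mm [-1.7 -1.  12.8] turn deg [-0.02  0.04 -0.23] rows>= 1.0
```

```bash
python3 -m handwheel '[[0.04,-0.0018,-0.0011,0,0,0,-0.2],[0.04,0,0,0.008,0,0,0],[0.04,0,0,0,0,0,0],[0.04,0,0,0,0,0,0]]'
python3 - <<'E'
from h import *
togo([.5107,.2559,.072],R0(-8.5));p=shot('wrist','w44')
im=p['frame'][190:370,180:380];cv2.imwrite('pics/c44.png',cv2.resize(im,None,fx=3.5,fy=3.3,interpolation=cv2.INTER_CUBIC)[:,:,::-1])
E
```

```text
clock: 53.23
eef_pos: [0.5109, 0.2562, 0.0787]
tcp_rot: [0.997, -0.074, 0.0, -0.0]
ft_force: [0.7, -0.6, -0.3]
width: 0.0535
shift mm [-0.1  0.3  6.6] turn deg [-0.05 -0.02 -0.01] rows>= 1.0
```

View pics/c44.png

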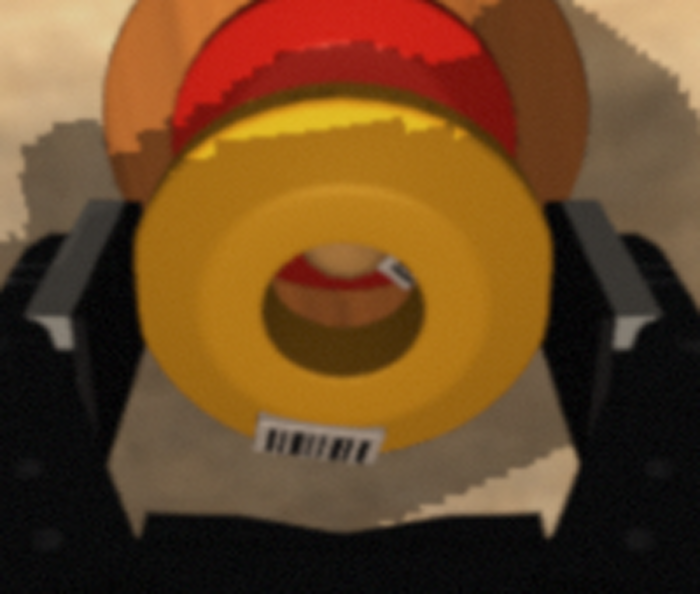

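Aligned; descend onto the post.

```bash
python3 -m handwheel '[[0.04,0,0,0.006,0,0,0],[0.04,0,0,0.006,0,0,0],[0.04,0,0,0,0,0,0],[0.04,0,0,0,0,0,0]]'
python3 - <<'E'
from h import *
togo([.5107,.2559,.040],R0(-8.5))
E
```

```text
clock: 53.62
eef_pos: [0.5108, 0.2563, 0.0654]
tcp_rot: [0.997, -0.074, 0.0, -0.0]
ft_force: [0.1, 0.1, -0.2]
width: 0.0536
shift mm [-0.1  0.4 25.4] turn deg [-0.05 -0.02 -0.01] rows>= 1.0
```

```bash
python3 -m handwheel '[[0.04,0,0,0.008,0,0,0],[0.04,0,0,0.008,0,0,0],[0.04,0,0,0.007,0,0,0],[0.04,0,0,0,0,0,0],[0.04,0,0,0,0,0,0]]'
python3 - <<'E'
from h import *
togo([.5107,.2559,.036],R0(-8.5))
E
```

```text
clock: 54.03
eef_pos: [0.5107, 0.2562, 0.0395]
tcp_rot: [0.997, -0.074, -0.0, -0.0]
ft_force: [-0.2, -0.5, -0.5]
width: 0.0532
shift mm [0.1 0.3 3.5] turn deg [-0.03  0.01 -0.01] rows>= 1.0
```

```bash
python3 -m handwheel '[[0.04,0,0,0.002,0,0,0],[0.04,0,0,0,0,0,0],[0.04,0,0,0,0,0,0]]';python3 -m handwheel '[[0.04,0,0,0.0015,0,0,0],[0.04,0,0,0,0,0,0],[0.04,0,0,0,0,0,0]]'
```

```text
clock: 54.28
eef_pos: [0.5106, 0.2562, 0.0371]
tcp_rot: [0.997, -0.074, -0.0, -0.0]
ft_force: [-0.2, -0.6, -0.1]
width: 0.0535
clock: 54.53
eef_pos: [0.5109, 0.2563, 0.036]
tcp_rot: [0.997, -0.074, 0.0, -0.0]
ft_force: [-0.4, -0.2, 0.1]
width: 0.0533
```

```bash
python3 -m handwheel '[[0.058,0,0,0,0,0,0],[0.065,0,0,0,0,0,0],[0.07,0,0,0,0,0,0],[0.07,0,0,0,0,0,0],[0.075,0,0,-0.015,0,0,0],[0.08,0,0,-0.03,0,0,0],[0.08,0,0,-0.035,0,0,0],[0.08,0,0,-0.035,0,0,0],[0.08,0,0,-0.01,0,0,0],[0.08,0,0,0,0,0,0]]'
python3 - <<'E'
from h import *
p=shot('wrist','w45')
for d in ctrl.search_frame('ring_green_center',p)[:2]:
    u,v,w,h=cen(d);c=onz(p,u,v,.0092);print(d['conf'],np.round([u,v]),c)
r=locate(p,'green',c[:2] if d else [.56,.03]);print(r[0],r[1],r[2]);togo([*r[0],.10],R0(-8.5))
E
```

```text
clock: 55.37
eef_pos: [0.5099, 0.2558, 0.1654]
tcp_rot: [0.997, -0.074, -0.001, 0.0]
ft_force: [0.4, 0.7, -0.5]
width: 0.0802
0.68 [489. 143.] [0.53465176 0.03302709 0.0092    ]
0.2 [381.   7.] [0.67301556 0.13646331 0.0092    ]Traceback (most recent call last):
  File "<stdin>", line 5, in <module>
  File "h.py", line 49, in locate
    i=1+np.argmax(st[1:,4]);m=(l==i).astype(np.uint8)
        ~~~~~~~~~^^^^^^^^^^
    return _wrapfunc(a, 'argmax', axis=axis, out=out, **kwds)
    return bound(*args, **kwds)
ValueError: attempt to get argmax of an empty sequence
```

View pics/w45.png

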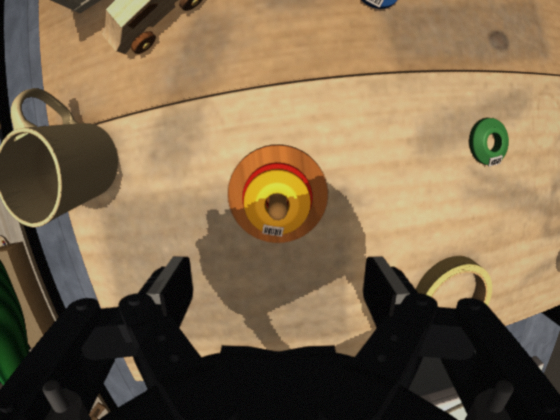

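```bash
python3 - <<'E'
from h import *
p=shot('wrist');r=locate(p,'green',[.535,.033]);print(r[0],r[1],r[2]);togo([*r[0],.10],R0(-8.5))
E
```

```text
[0.53625298 0.03216309] 0.0532268822312594 -166.2529073191848
shift mm [ 60.7 216.4  62.4] turn deg [ 0.17  0.37 -0.02] rows>= 6.0
```

```bash
python3 -m handwheel '[[0.08,0.006,0.02,0,0,0.3,0],[0.08,0.01,0.035,0,0,0,0],[0.08,0.01,0.035,0,0,0,0],[0.08,0.01,0.035,0.005,0,0,0],[0.08,0.01,0.035,0.015,0,0,0],[0.08,0.01,0.033,0.02,0,0,0],[0.08,0.005,0.018,0.02,0,0,0],[0.08,0,0,0,0,0,0],[0.08,0,0,0,0,0,0]]'
python3 - <<'E'
from h import *
p=shot('wrist','w46');r=locate(p,'green',[.536,.0325]);print(r[0],r[1],r[2]);togo([*r[0],.04],R0(-8.5))
b=ortho(p,r[0],.0092,.045,450);cv2.circle(b,(225,225),125,(255,0,255),1);cv2.imwrite('pics/o46.png',b[:,:,::-1])
E
```

```text
clock: 56.27
eef_pos: [0.5318, 0.0286, 0.0867]
tcp_rot: [0.997, -0.073, -0.01, 0.002]
ft_force: [0.0, -0.1, 0.8]
width: 0.0798
[0.5366838  0.02998222] 0.05004240047477768 -173.80192238332626
shift mm [ 5.9 -2.1 46.6] turn deg [0.36 1.1  0.2 ] rows>= 2.0
```

View pics/o46.png

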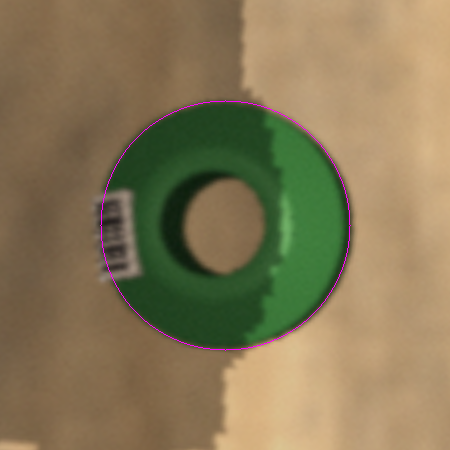

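```bash
python3 -m handwheel '[[0.07,0.0055,-0.002,0.005,0.3,1.1,0.2],[0.065,0,0,0.015,0,0,0],[0.065,0,0,0.015,0,0,0],[0.065,0,0,0,0,0,0],[0.065,0,0,0,0,0,0]]'
python3 - <<'E'
from h import *
p=shot('wrist','w47');r=locate(p,'green',[.5367,.030]);print(r[0],r[1])
togo([.5367,.030,.0085],R0(-8.5))
E
```

```text
clock: 56.73
eef_pos: [0.5367, 0.0346, 0.0507]
tcp_rot: [0.997, -0.072, -0.0, 0.0]
ft_force: [0.2, 0.3, -0.2]
width: 0.065
[0.53689423 0.03006925] 0.050515783764795215
shift mm [ 0.7  4.6 42.2] turn deg [0.02 0.02 0.24] rows>= 2.0
```

```bash
python3 -m handwheel '[[0.065,0.0007,0.0045,0.008,0,0,0.2],[0.065,0,0,0.012,0,0,0],[0.065,0,0,0,0,0,0],[0.065,0,0,0,0,0,0]]'
python3 - <<'E'
from h import *
togo([.5368,.030,.0085],R0(-8.5))
E
```

```text
clock: 57.12
eef_pos: [0.5381, 0.0307, 0.0322]
tcp_rot: [0.997, -0.073, 0.002, 0.0]
ft_force: [0.2, -0.7, 0.0]
width: 0.065
shift mm [-1.2  0.8 23.7] turn deg [-0.   -0.19  0.12] rows>= 1.0
```

```bash
python3 -m handwheel '[[0.062,-0.0012,0.0008,0.008,0,-0.2,0.1],[0.06,0,0,0.01,0,0,0],[0.06,0,0,0,0,0,0],[0.06,0,0,0,0,0,0]]'
python3 - <<'E'
from h import *
togo([.5368,.030,.0085],R0(-8.5))
E
```

```text
clock: 57.45
eef_pos: [0.5373, 0.0297, 0.0137]
tcp_rot: [0.997, -0.074, 0.001, -0.0]
ft_force: [0.2, -0.1, 1.2]
width: 0.0602
shift mm [-0.6 -0.2  5.2] turn deg [-0.01 -0.07 -0.  ] rows>= 1.0
```

```bash
python3 -m handwheel '[[0.058,-0.0005,0,0.005,0,0,0],[0.056,0,0,0,0,0,0],[0.054,0,0,0,0,0,0]]'
python3 -m handwheel '[[0.035,0,0,0,0,0,0],[0.035,0,0,0,0,0,0],[0.035,0,0,0,0,0,0],[0.035,0,0,0,0,0,0],[0.035,0,0,0,0,0,0],[0.035,0,0,0,0,0,0]]' 40
python3 -m handwheel '[[0.035,0,0,-0.01,0,0,0],[0.035,0,0,-0.02,0,0,0],[0.035,0,0,-0.03,0,0,0],[0.035,0,0,-0.035,0,0,0],[0.035,0,0,-0.03,0,0,0],[0.035,0,0,0,0,0,0],[0.035,0,0,0,0,0,0]]'
python3 - <<'E'
from h import *
p=shot('wrist','w48');pp,r=pose()
im=p['frame'][190:370,180:380];cv2.imwrite('pics/c48.png',cv2.resize(im,None,fx=3.5,fy=3.3,interpolation=cv2.INTER_CUBIC)[:,:,::-1])
togo([.5107,.2560,.12],R0(-8.5))
E
```

```text
clock: 57.7
eef_pos: [0.5368, 0.0298, 0.0082]
tcp_rot: [0.997, -0.074, 0.001, -0.0]
ft_force: [1.0, -0.0, 0.8]
width: 0.0538
clock: 58.2
eef_pos: [0.5371, 0.0298, 0.0093]
tcp_rot: [0.997, -0.074, 0.001, -0.0]
ft_force: [-0.4, -0.9, -0.6]
width: 0.0479
clock: 58.78
eef_pos: [0.5356, 0.0299, 0.1427]
tcp_rot: [0.997, -0.074, -0.0, -0.0]
ft_force: [0.3, -0.6, -1.3]
width: 0.048
shift mm [ -58.4 -219.9   22.7] turn deg [-0.01 -0.03  0.  ] rows>= 6.0
```

View pics/c48.png

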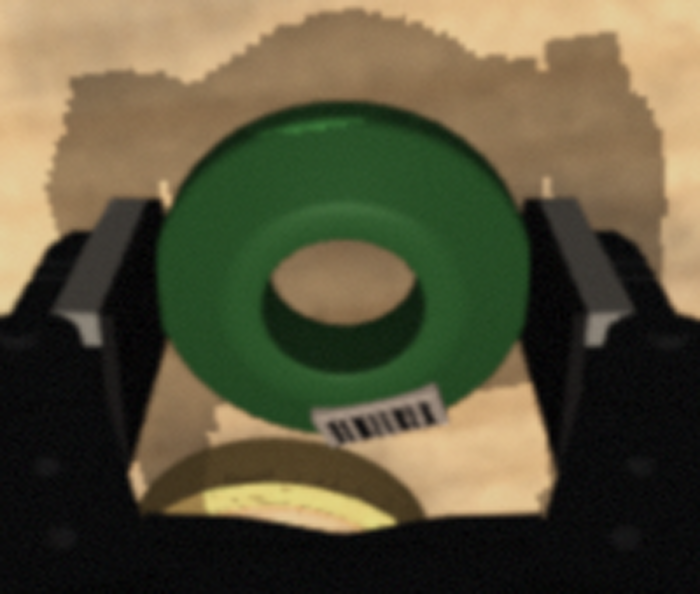

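```bash
python3 -m handwheel '[[0.035,-0.004,-0.015,0,0,0,0],[0.035,-0.009,-0.033,0,0,0,0],[0.035,-0.009,-0.034,0,0,0,0],[0.035,-0.009,-0.034,0,0,0,0],[0.035,-0.009,-0.034,0,0,0,0],[0.035,-0.009,-0.034,0,0,0,0],[0.035,-0.006,-0.024,0,0,0,0],[0.035,-0.003,-0.012,0,0,0,0],[0.035,0,0,0,0,0,0],[0.035,0,0,0,0,0,0]]'
python3 - <<'E'
from h import *
togo([.5107,.2560,.10],R0(-8.5))
E
```

```text
clock: 59.67
eef_pos: [0.5058, 0.2643, 0.1349]
tcp_rot: [0.997, -0.076, -0.005, 0.002]
ft_force: [-0.2, -0.9, -1.5]
width: 0.0477
shift mm [ 6.5  7.3 34.9] turn deg [ 0.31  0.6  -0.16] rows>= 1.0
```

```bash
python3 -m handwheel '[[0.035,0.006,0.0072,0.01,0.3,0.6,-0.1],[0.035,0,0,0.016,0,0,0],[0.035,0,0,0,0,0,0],[0.035,0,0,0,0,0,0]]'
python3 - <<'E'
from h import *
togo([.5107,.2560,.088],R0(-8.5))
E
```

```text
clock: 60.0
eef_pos: [0.5101, 0.2527, 0.1067]
tcp_rot: [0.997, -0.075, -0.001, 0.001]
ft_force: [1.2, 0.2, -0.4]
width: 0.0481
shift mm [ 0.1 -3.4 18.7] turn deg [ 0.12  0.13 -0.13] rows>= 1.0
```

```bash
python3 -m handwheel '[[0.035,0,-0.0036,0.006,0.1,0.1,-0.1],[0.035,0,0,0.01,0,0,0],[0.035,0,0,0,0,0,0],[0.035,0,0,0,0,0,0]]'
python3 - <<'E'
from h import *
togo([.5107,.2560,.080],R0(-8.5))
E
```

```text
clock: 60.33
eef_pos: [0.5113, 0.2551, 0.0902]
tcp_rot: [0.997, -0.075, -0.0, 0.0]
ft_force: [0.6, -0.2, -0.8]
width: 0.0479
shift mm [-0.7 -0.8 10.2] turn deg [ 0.01  0.01 -0.14] rows>= 1.0
```

```bash
python3 -m handwheel '[[0.035,-0.0008,-0.0009,0.004,0,0,0],[0.035,0,0,0.006,0,0,0],[0.035,0,0,0,0,0,0],[0.035,0,0,0,0,0,0]]'
python3 - <<'E'
from h import *
togo([.5107,.2560,.060],R0(-8.5));p=shot('wrist','w49')
im=p['frame'][190:370,180:380];cv2.imwrite('pics/c49.png',cv2.resize(im,None,fx=3.5,fy=3.3,interpolation=cv2.INTER_CUBIC)[:,:,::-1])
E
```

```text
clock: 60.67
eef_pos: [0.5108, 0.2565, 0.0797]
tcp_rot: [0.997, -0.075, 0.0, -0.0]
ft_force: [-0.0, 0.7, -0.3]
width: 0.048
shift mm [-0.   0.5 19.7] turn deg [-0.01 -0.03 -0.12] rows>= 1.0
```

View pics/c49.png

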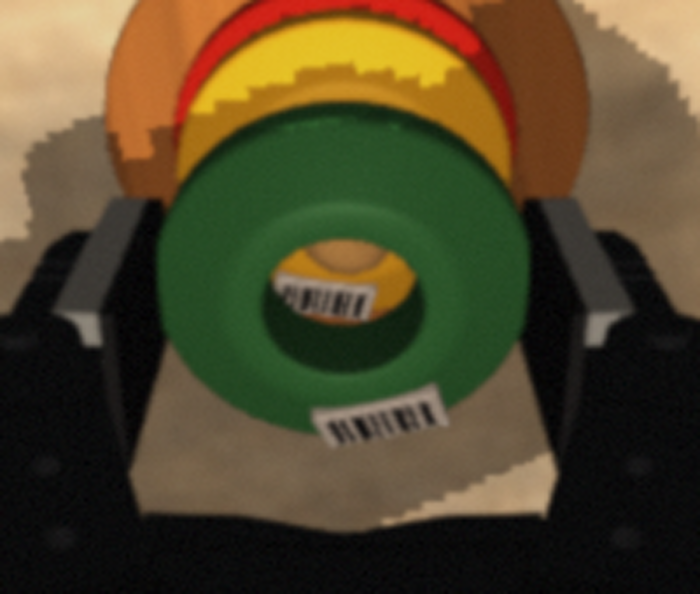

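Centred; descend.

```bash
python3 -m handwheel '[[0.035,0,0.0004,0.006,0,0,0],[0.035,0,0,0.006,0,0,0],[0.035,0,0,0,0,0,0],[0.035,0,0,0,0,0,0]]'
python3 -m handwheel '[[0.035,0,0,0.006,0,0,0],[0.035,0,0,0.004,0,0,0],[0.035,0,0,0,0,0,0],[0.035,0,0,0,0,0,0]]'
```

```text
clock: 61.05
eef_pos: [0.5108, 0.2561, 0.0666]
tcp_rot: [0.997, -0.075, 0.0, -0.0]
ft_force: [0.8, 0.4, -0.7]
width: 0.0479
clock: 61.38
eef_pos: [0.5108, 0.2561, 0.0554]
tcp_rot: [0.997, -0.075, 0.0, -0.0]
ft_force: [1.0, 0.3, 0.0]
width: 0.048
```

```bash
python3 -m handwheel '[[0.035,0,0,0.003,0,0,0],[0.035,0,0,0,0,0,0],[0.035,0,0,0,0,0,0]]';python3 -m handwheel '[[0.035,0,0,0.001,0,0,0],[0.035,0,0,0,0,0,0],[0.035,0,0,0,0,0,0]]'
```

```text
clock: 61.63
eef_pos: [0.5108, 0.2561, 0.0521]
tcp_rot: [0.997, -0.075, 0.0, -0.0]
ft_force: [0.2, 0.5, -0.7]
width: 0.048
clock: 61.88
eef_pos: [0.5109, 0.2561, 0.0512]
tcp_rot: [0.997, -0.075, 0.001, -0.0]
ft_force: [0.1, 0.3, -0.8]
width: 0.048
```

```bash
python3 -m handwheel '[[0.053,0,0,0,0,0,0],[0.06,0,0,0,0,0,0],[0.065,0,0,0,0,0,0],[0.065,0,0,0,0,0,0],[0.07,0,0,-0.015,0,0,0],[0.07,0,0,-0.03,0,0,0],[0.07,0,0,-0.035,0,0,0],[0.07,0,0,-0.03,0,0,0],[0.07,0,0,0,0,0,0],[0.07,0,0,0,0,0,0]]'
python3 - <<'E'
from h import *
p=shot('wrist','w50');r=locate(p,'blue',[.695,.134]);print(r[0],r[1]);togo([.695,.134,.10],R0(-8.5))
E
```

```text
clock: 62.72
eef_pos: [0.5101, 0.2558, 0.1654]
tcp_rot: [0.997, -0.075, -0.001, 0.0]
ft_force: [-1.0, -0.1, -0.6]
width: 0.07
[0.67656313 0.12798798] 0.01908972822353692
shift mm [200.9  92.9  65.3] turn deg [ 0.04  0.04 -0.11] rows>= 6.0
```

View pics/w50.png

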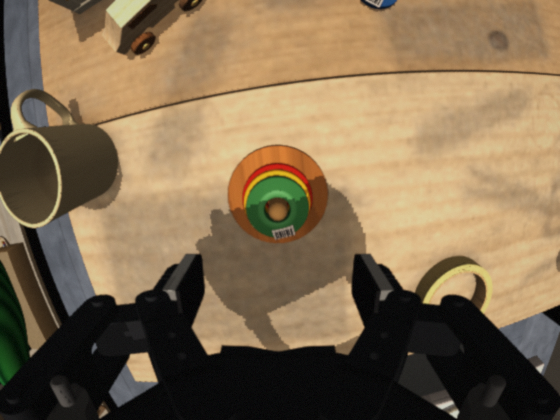

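```bash
python3 -m handwheel '[[0.07,0.018,0.008,0,0,0,-0.1],[0.07,0.031,0.014,0,0,0,0],[0.07,0.031,0.014,0,0,0,0],[0.07,0.031,0.014,0.005,0,0,0],[0.07,0.031,0.014,0.01,0,0,0],[0.07,0.028,0.013,0.02,0,0,0],[0.07,0.018,0.008,0.02,0,0,0],[0.07,0.005,0.002,0.005,0,0,0],[0.07,0,0,0,0,0,0],[0.07,0,0,0,0,0,0]]'
python3 - <<'E'
from h import *
p=shot('wrist','w51');r=locate(p,'blue',[.695,.134]);print(r[0],r[1]);togo([.695,.134,.04],R0(-8.5))
b=ortho(p,[.695,.134],.0092,.045,450);cv2.circle(b,(225,225),110,(255,0,255),1);cv2.imwrite('pics/o51.png',b[:,:,::-1])
E
```

```text
clock: 63.6
eef_pos: [0.6901, 0.1352, 0.0906]
tcp_rot: [0.997, -0.073, -0.007, 0.002]
ft_force: [0.1, 0.0, 0.7]
width: 0.0699
[0.69598616 0.13379959] 0.043658624622291455
shift mm [ 6.   0.5 50.9] turn deg [0.26 0.79 0.13] rows>= 2.0
```

View pics/o51.png

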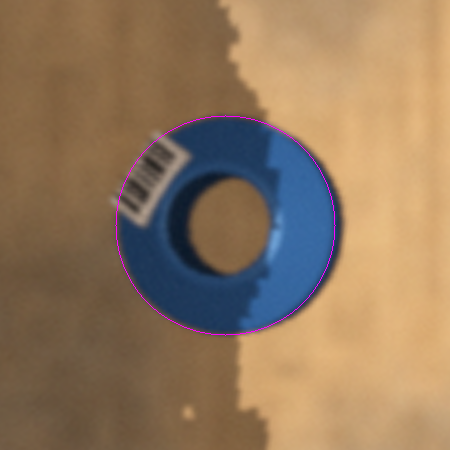

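View pics/w51.png

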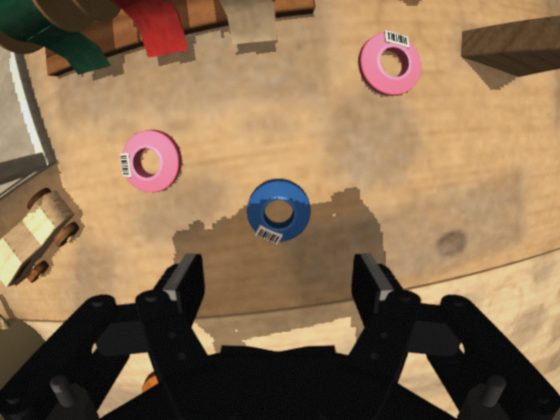

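The blue ring is at (279,210); the two pink look-alikes at (151,161) and (390,63) stay put. The ortho crop confirms blue with a 44 mm outline.

```bash
python3 -m handwheel '[[0.06,0.006,0.0005,0.01,0.2,0.8,0.1],[0.06,0,0,0.018,0,0,0],[0.06,0,0,0.012,0,0,0],[0.06,0,0,0,0,0,0],[0.06,0,0,0,0,0,0]]'
python3 - <<'E'
from h import *
p=shot('wrist');r=locate(p,'blue',[.6956,.134]);print(r[0],r[1]);togo([.6957,.134,.0095],R0(-8.5))
E
```

```text
clock: 64.07
eef_pos: [0.6935, 0.1385, 0.054]
tcp_rot: [0.997, -0.072, 0.002, -0.0]
ft_force: [-0.5, 0.6, -0.0]
width: 0.0602
[0.69618211 0.13388346] 0.04410551143791489
shift mm [ 2.7  4.2 44.6] turn deg [-0.03 -0.19  0.27] rows>= 2.0
```

```bash
python3 -m handwheel '[[0.06,0.0028,0.0042,0.005,0,-0.2,0.25],[0.06,0,0,0.012,0,0,0],[0.06,0,0,0,0,0,0],[0.06,0,0,0,0,0,0]]'
python3 - <<'E'
from h import *
togo([.696,.1339,.0095],R0(-8.5))
E
```

```text
clock: 64.45
eef_pos: [0.6969, 0.1341, 0.0383]
tcp_rot: [0.997, -0.074, 0.001, -0.001]
ft_force: [-0.6, 0.2, 0.5]
width: 0.0598
shift mm [-0.9  0.4 28.8] turn deg [-0.07 -0.16  0.04] rows>= 1.0
```

```bash
python3 -m handwheel '[[0.06,-0.0008,0.0003,0.01,0,-0.1,0],[0.058,0,0,0.012,0,0,0],[0.056,0,0,0,0,0,0],[0.056,0,0,0,0,0,0]]'
python3 - <<'E'
from h import *
togo([.696,.1339,.0095],R0(-8.5))
E
```

```text
clock: 64.78
eef_pos: [0.6959, 0.1338, 0.0137]
tcp_rot: [0.997, -0.074, 0.0, -0.001]
ft_force: [0.1, 0.3, 1.0]
width: 0.0559
shift mm [ 0.  -0.1  4.2] turn deg [-0.07 -0.04  0.02] rows>= 1.0
```

```bash
python3 -m handwheel '[[0.054,0,0,0.0042,0,0,0],[0.052,0,0,0,0,0,0],[0.05,0,0,0,0,0,0]]'
python3 -m handwheel '[[0.03,0,0,0,0,0,0],[0.03,0,0,0,0,0,0],[0.03,0,0,0,0,0,0],[0.03,0,0,0,0,0,0],[0.03,0,0,0,0,0,0],[0.03,0,0,0,0,0,0]]' 40
python3 -m handwheel '[[0.03,0,0,-0.01,0,0,0],[0.03,0,0,-0.02,0,0,0],[0.03,0,0,-0.03,0,0,0],[0.03,0,0,-0.035,0,0,0],[0.03,0,0,-0.03,0,0,0],[0.03,0,0,0,0,0,0],[0.03,0,0,0,0,0,0]]'
python3 - <<'E'
from h import *
p=shot('wrist','w52');pp,r=pose()
im=p['frame'][190:370,180:380];cv2.imwrite('pics/c52.png',cv2.resize(im,None,fx=3.5,fy=3.3,interpolation=cv2.INTER_CUBIC)[:,:,::-1])
togo([.5107,.2560,.12],R0(-8.5))
E
```

```text
clock: 65.03
eef_pos: [0.6957, 0.1338, 0.0086]
tcp_rot: [0.997, -0.074, -0.0, -0.001]
ft_force: [0.3, -0.3, -0.9]
width: 0.05
clock: 65.53
eef_pos: [0.6969, 0.134, 0.0108]
tcp_rot: [0.997, -0.074, 0.001, -0.001]
ft_force: [-0.7, -0.5, -0.3]
width: 0.0419
clock: 66.12
eef_pos: [0.6953, 0.1336, 0.1435]
tcp_rot: [0.997, -0.074, 0.0, -0.001]
ft_force: [0.1, 1.0, -2.0]
width: 0.0415
shift mm [-201.1  -93.6   23.7] turn deg [-0.08 -0.07  0.03] rows>= 6.0
```

View pics/c52.png

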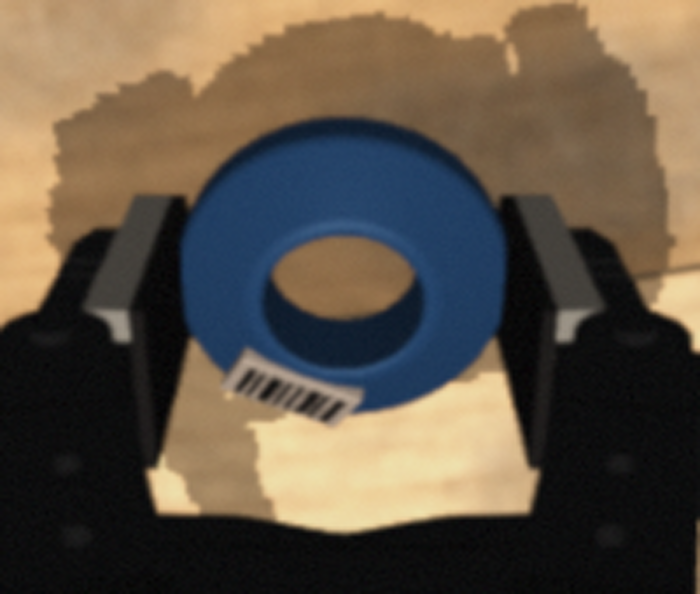

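```bash
python3 -m handwheel '[[0.03,-0.016,-0.0075,0,0,0,0],[0.03,-0.03,-0.014,0,0,0,0],[0.03,-0.031,-0.0145,0,0,0,0],[0.03,-0.031,-0.0145,0,0,0,0],[0.03,-0.031,-0.0145,0,0,0,0],[0.03,-0.028,-0.013,0,0,0,0],[0.03,-0.018,-0.008,0,0,0,0],[0.03,-0.008,-0.004,0,0,0,0],[0.03,0,0,0,0,0,0],[0.03,0,0,0,0,0,0]]'
python3 - <<'E'
from h import *
togo([.5107,.2560,.11],R0(-8.5))
E
```

```text
clock: 67.0
eef_pos: [0.5076, 0.2527, 0.137]
tcp_rot: [0.997, -0.075, -0.003, 0.002]
ft_force: [0.4, 0.2, -1.6]
width: 0.0416
shift mm [ 2.8 -3.8 27. ] turn deg [ 0.2   0.38 -0.1 ] rows>= 1.0
```

```bash
python3 -m handwheel '[[0.03,0.0026,-0.0038,0.01,0.2,0.4,-0.1],[0.03,0,0,0.014,0,0,0],[0.03,0,0,0,0,0,0],[0.03,0,0,0,0,0,0]]'
python3 - <<'E'
from h import *
togo([.5107,.2560,.095],R0(-8.5))
E
```

```text
clock: 67.33
eef_pos: [0.5154, 0.2543, 0.112]
tcp_rot: [0.997, -0.075, 0.001, -0.0]
ft_force: [0.1, 0.0, 0.1]
width: 0.0419
shift mm [-4.9 -1.  17. ] turn deg [-0.03 -0.15 -0.13] rows>= 1.0
```

```bash
python3 -m handwheel '[[0.03,-0.0045,-0.001,0.006,0,-0.1,-0.1],[0.03,0,0,0.009,0,0,0],[0.03,0,0,0,0,0,0],[0.03,0,0,0,0,0,0]]'
python3 - <<'E'
from h import *
togo([.5107,.2560,.088],R0(-8.5))
E
```

```text
clock: 67.67
eef_pos: [0.5128, 0.2549, 0.0964]
tcp_rot: [0.997, -0.075, 0.001, -0.0]
ft_force: [-0.0, -1.0, -1.9]
width: 0.0418
shift mm [-2.3 -0.7  8.4] turn deg [-0.06 -0.11 -0.14] rows>= 1.0
```

```bash
python3 -m handwheel '[[0.03,-0.0023,-0.0009,0.003,0,-0.1,-0.1],[0.03,0,0,0.005,0,0,0],[0.03,0,0,0,0,0,0],[0.03,0,0,0,0,0,0]]'
python3 - <<'E'
from h import *
togo([.5107,.2560,.072],R0(-8.5));p=shot('wrist','w53')
im=p['frame'][190:370,180:380];cv2.imwrite('pics/c53.png',cv2.resize(im,None,fx=3.5,fy=3.3,interpolation=cv2.INTER_CUBIC)[:,:,::-1])
E
```

```text
clock: 68.0
eef_pos: [0.5107, 0.2564, 0.088]
tcp_rot: [0.997, -0.074, 0.0, -0.001]
ft_force: [-0.4, 0.4, 0.1]
width: 0.0417
shift mm [ 0.1  0.4 16. ] turn deg [-0.07 -0.03 -0.03] rows>= 1.0
```

View pics/c53.png

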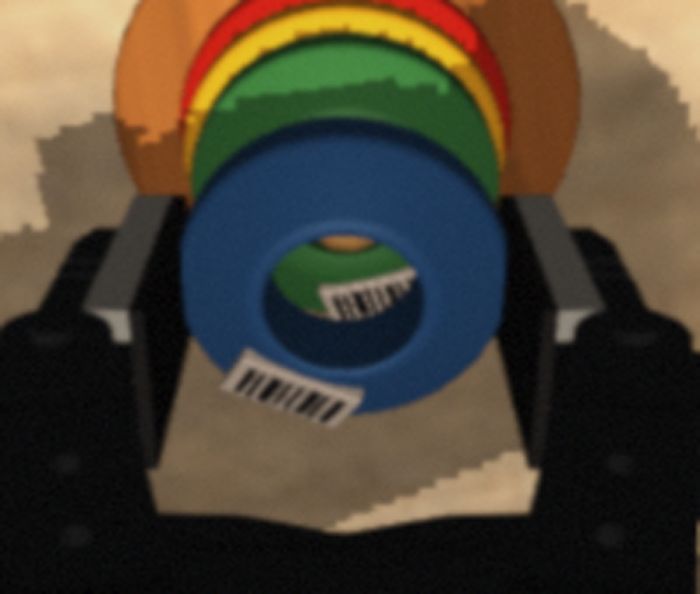

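```bash
python3 -m handwheel '[[0.03,0,0.0003,0.005,0,0,0],[0.03,0,0,0.005,0,0,0],[0.03,0,0,0,0,0,0],[0.03,0,0,0,0,0,0]]'
python3 - <<'E'
from h import *
togo([.5107,.2560,.067],R0(-8.5));p=shot('wrist','w54')
im=p['frame'][190:370,180:380];cv2.imwrite('pics/c54.png',cv2.resize(im,None,fx=3.5,fy=3.3,interpolation=cv2.INTER_CUBIC)[:,:,::-1])
E
```

```text
clock: 68.38
eef_pos: [0.5108, 0.2562, 0.0772]
tcp_rot: [0.997, -0.074, 0.001, -0.001]
ft_force: [-0.4, 0.3, -0.2]
width: 0.0419
shift mm [-0.   0.2 10.2] turn deg [-0.09 -0.06 -0.02] rows>= 1.0
```

View pics/c54.png

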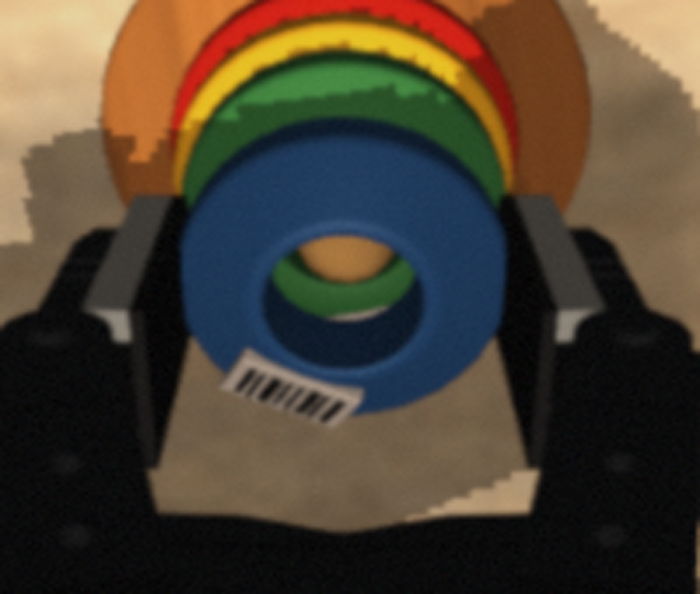

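```bash
python3 -m handwheel '[[0.03,0,0,0.004,0,0,0],[0.03,0,0,0.003,0,0,0],[0.03,0,0,0,0,0,0],[0.03,0,0,0,0,0,0]]'
python3 -m handwheel '[[0.03,0,0,0.0015,0,0,0],[0.03,0,0,0,0,0,0],[0.03,0,0,0,0,0,0]]'
```

```text
clock: 68.77
eef_pos: [0.5108, 0.2562, 0.0696]
tcp_rot: [0.997, -0.074, 0.001, -0.001]
ft_force: [0.5, 1.2, -0.8]
width: 0.0415
clock: 69.02
eef_pos: [0.5109, 0.2562, 0.0679]
tcp_rot: [0.997, -0.074, 0.001, -0.001]
ft_force: [-0.5, 0.9, -0.5]
width: 0.0414
```

```bash
python3 -m handwheel '[[0.03,0,0,0.001,0,0,0],[0.03,0,0,0,0,0,0],[0.046,0,0,0,0,0,0],[0.055,0,0,0,0,0,0],[0.06,0,0,0,0,0,0],[0.065,0,0,0,0,0,0],[0.07,0,0,-0.015,0,0,0],[0.07,0,0,-0.03,0,0,0],[0.07,0,0,-0.035,0,0,0],[0.07,0,0,-0.03,0,0,0],[0.07,0,0,0,0,0,0],[0.07,0,0,0,0,0,0]]'
python3 -m handwheel '[[0.07,-0.02,0.0,0,0,0,0],[0.07,-0.03,0,0,0,0,0],[0.07,-0.03,0,0,0,0,0],[0.07,0,0,0,0,0,0],[0.07,0,0,0,0,0,0]]'
python3 - <<'E'
from h import *
p=shot('wrist','w55');q=shot('scene','s55');t=shot('top','t55')
im=q['frame'][235:310,200:300];cv2.imwrite('pics/c55.png',cv2.resize(im,None,fx=6,fy=6,interpolation=cv2.INTER_CUBIC)[:,:,::-1])
E
```

```text
clock: 70.02
eef_pos: [0.51, 0.2557, 0.181]
tcp_rot: [0.997, -0.074, -0.001, -0.0]
ft_force: [-0.6, -0.5, -0.3]
width: 0.0698
clock: 70.43
eef_pos: [0.4278, 0.2671, 0.1787]
tcp_rot: [0.997, -0.075, -0.001, 0.0]
ft_force: [1.1, -0.7, -0.4]
width: 0.0698
```

View pics/w55.png

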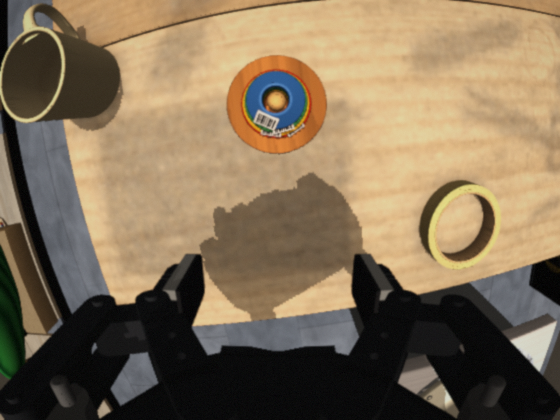

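View pics/c55.png

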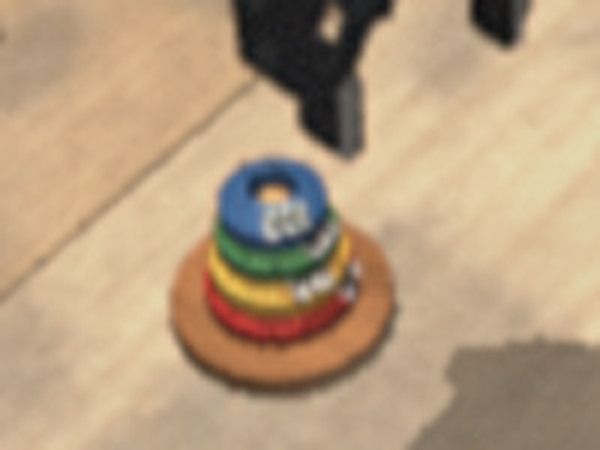

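View pics/t55.png

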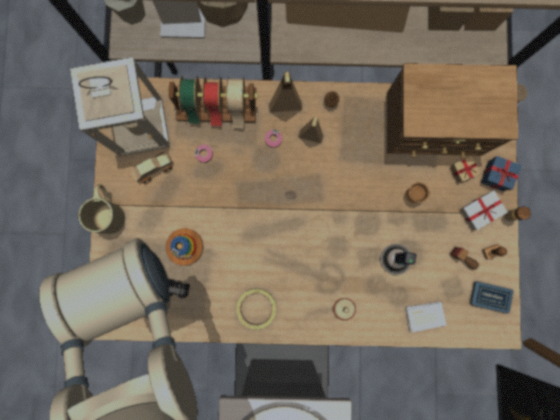

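View pics/s55.png

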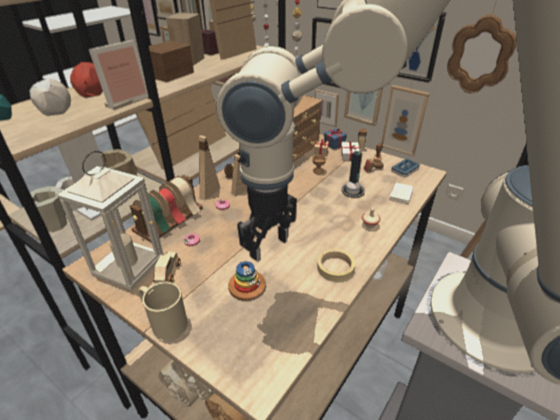

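Stack looks right (red, yellow, green, blue), the scanner is in the dock and the bystanders are in place. One check that blue is at its seated height.

```bash
python3 - <<'E'
from h import *
a=np.linspace(0,2*np.pi,100)
ims=[]
for n,(y0,y1,x0,x1) in(('wrist',(40,165,215,340)),('scene',(245,305,217,277))):
    p=shot(n);f=(x1-x0);s=400/f
    im=cv2.resize(p['frame'][y0:y1,x0:x1],(400,int((y1-y0)*s)),interpolation=cv2.INTER_CUBIC)
    for zc,r,c in((.0662,.022,(255,0,255)),(.0512,.025,(255,255,255)),(.0362,.028,(0,255,255)),(.0212,.031,(0,0,0))):
        q=(proj(p,np.stack([.5106+r*np.cos(a),.2560+r*np.sin(a),a*0+zc],1))-[x0,y0])*s
        cv2.polylines(im,[q.astype(np.int32)],True,c,1)
    ims.append(cv2.resize(im,(400,400)))
cv2.imwrite('pics/c56.png',np.hstack(ims)[:,:,::-1])
E
```

```text
(no output)
```

View pics/c56.png

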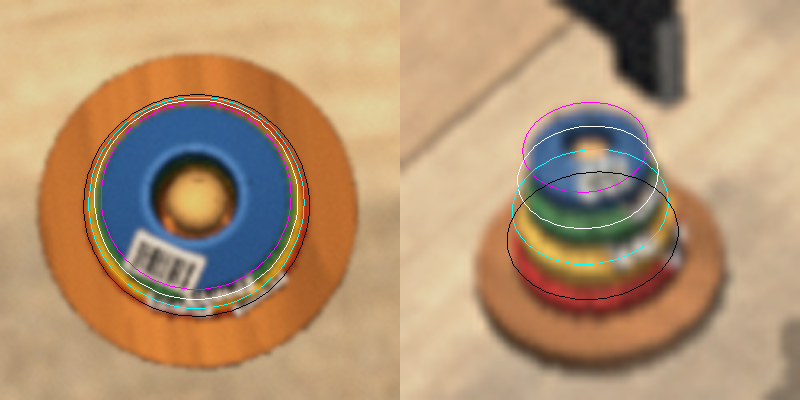

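```bash
python3 - <<'E'
from rig import ctrl
print(ctrl.close_job(),ctrl.get_obs()['clock'])
E
```

```text
the job is handed in; nothing more can be done
the job is handed in; nothing more can be done
```

I scanned all four rings in order (red, yellow, green, blue), put the scanner back upright in its dock and released it. I then stacked the rings on the post with red at the bottom, then yellow, green and blue. The job was handed in at about 70 s of the 200 s allowed, and the system gave no verdict.

- **Scans:** every final hold lasted more than 2 s without movement, with the window 50–51 mm from the sticker and the aim within about 1 mm of its centre by my measurements.
- **Green scan angle:** a wrist joint limit kept it about 2° off square; the other three were within 0.2°.
- **Blue scan:** the first hold was 2.5 mm off centre, so I corrected it and held again for over 2 s.
- **Red grasp:** the first try showed a doubtful finger opening, so I regripped before lifting.
- **Green moved:** it was knocked about 3 cm after its scan, and I found it again before picking it up.
- **Final pictures:** the rings lie flat and centred on the post, the scanner stands in the dock, and the pink rings and other things are where they were. The close view matched the expected ring outlines. The wider scene view was off by a small uniform amount, which I put down to calibration.

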